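# Weight and start a blind-baked tart

## Robot

A 6-joint arm with a two-finger parallel gripper is mounted at the origin on the work surface. World frame = base frame: x ahead of the robot, y to its left, z up, the work surface at z = 0. Lengths are in m, angles in rad, forces in N, time in s.
With the tool pointing down it reaches from about 0.275 to 0.75 m from the base axis. Payload 10.2 kg.
Tool frame: the origin (TCP) lies where the fingers leave the gripper's body, on its centre line; the fingertips stand 64 mm ahead of it and the grasp point (between the pads) lies 45 mm ahead of it; x points along the fingers, y is the direction in which the jaws open and shut, and the axes are right-handed (so a half turn about x gives the same grasp; the last joint's range is limited). The gripper opens to 88 mm and grips with 3 to 60 N. Pads are 18 mm wide; open, the fingers measure 123 mm over their backs; the gripper's body (75 mm by 187 mm) begins 45 mm behind the grasp point.
Start: joints at [-1.391, 0.313, 1.498, -0, 1.331, -0.223], TCP at [0.206, -0.483, 0.303] pointing down, gripper open.
Joint ranges: [-2.94, 2.94], [-0.97, 2.17], [0.19, 2.56], [-1.23, 4.37], [0.02, 3.11], [-2.88, 2.88]. Speed limits (rad/s): [2.39, 2.39, 3.01, 3.14, 3.14, 3.14].

## Interface

Orientations are given as a unit quaternion [x, y, z, w].
In Python, from plant import manip gives the robot as it stands. The module is installed in compiled form; this text tells all that it offers.
- The arm moves only by the tool jog_arm, never from a script. Its argument "commands" is a list of rows, each a list of 7 numbers: the finger opening in mm, from 0 to 88.1, then the shift along the tool's x, y, z in mm, then the turn, a rotation vector about the tool's x, y, z in units of 6 degrees (1.0 is 6 degrees). In form: [[claw, tx, ty, tz, ax, ay, az], ...]. A call has 1 to 12 rows; each row is the pose to reach, as a shift and turn from the pose commanded when the call began, along the tool's axes at that moment; what a row does not reach only later rows make up. A row lasts 1/12 s, in which the tool goes at most 41.7 mm and 7.16 degrees, less where a joint would pass 70% of its speed; a pose out of reach is approached as far as the arm can. A call with a gripper value outside its range is refused whole. The fingers move at their own pace and stop on an object; "newtons" is the grip in N (left out, the last holds). Time passes only in rows, so rows that repeat a pose let the fingers close. It gives the time, the measured TCP pose, the force and the opening at its end, in the units of the state.
- manip.state(): the state, without advancing time (a new reading comes with each control period).
- manip.capture(name): name is "side" or "top"; returns the picture (420x560x3 uint8, blue, green, red); there is no depth.
- manip.get_calibration(name): a dict with "camera_matrix" (3x3 intrinsics, pixels), "rvec" (rotation vector, rad) and "tvec" (3), from world to camera coordinates, as OpenCV has them. Camera axes: x right, y down, z forward; pixel columns grow to the right and rows downward; lengths in m; the calibration is good to about 2 mm. A picture is of the moment at which its call begins. get_calibration takes no time and is no camera call.
- manip.hand_in(): hands the job in, once; it reports no verdict.
Trained networks look in the newest picture that a camera, given by its name, has taken for a name from the list of things; names that differ only in an ending like _2 or _b are one class to them, and where a whole thing is asked for, a point or a joint stands for the part that bears it (a point fixed in the world has none). Each returns a list of dicts, best first, with "conf" (0 to 1); they miss things now and then, are a little off and sometimes report something else, mostly with a low value. They report only what shows in the picture. A call takes as long as a camera call. They do not tell look-alikes from the thing itself.
- manip.find_in(query, camera): "rect" ([centre column, centre row, width, height] as shares, 0 to 1, of the picture: columns of its width, rows of its height, round what is visible of it).
- manip.silhouettes(query, camera): "pixels" (420x560 bool, what is visible of it) and "rect" ([centre column, centre row, width, height] as shares, 0 to 1, of the picture: columns of its width, rows of its height, round what is visible of it).
The state is a dict: "time": time; "joint_positions": joint angles; "qvel": joint speeds; "joint_torque": joint torques, N m; "tool_pos": TCP position; "orientation": TCP orientation; "force": force on the tool from outside, world axes, zero at the start; "ft_torque": the same for the moment, N m; "finger_gap": finger opening in m.
Only numpy, scipy, OpenCV 4.12 (cv2) and the standard library are available. Lean on these libraries where they do the work, as an engineer would, in place of code of your own. Each camera call takes 0.05 s, during which the arm holds its last target.

## Task

Switch the baker's isolator on first, then gather the stray pie weights from the counter into the shaker. Shake all the weights from the shaker over the tart tin so that each of its four fields gets at least one, and stand the empty shaker back on the middle of the turntable. Only then slide the child-lock tab fully aside, press the start button all the way down and let it go, and slide the tab fully back over the button; leave the other kitchen things where they are.

Things in the scene. Friction and masses are not known exactly. Their poses are not given: they have to be found in the camera images.
- tin: Rectangular steel tart tin on a low black baking base, both fixed (base 160 x 335 mm, 26 mm high). Origin: centre of the base's underside, on the counter; z up; y along the tin. Inside 120 (x) by 300 mm (y). Three low crosswise ridges of the pastry case (5 mm wide, 3.5 mm high) at y = -75, 0 and +75 mm part it into four equal fields 75 mm long.
- tin_floor (a point): Centre of the tin's inner floor, 30 mm above the counter, axes as the tin's. The 3 mm wall's rim is 24 mm above this point.
- turntable: Small round wooden turntable, 200 mm across, top 24 mm above the counter; fixed, its top does not turn. Origin: centre of its underside, on the counter. The shaker stands on it at the start and belongs there.
- shaker: Open-topped aluminium shaker, a straight trough 146 mm long (x), 68 mm wide, walls up to 42 mm high, about 280 g. Origin: centre of its underside; z up; the open nose is at x = -73 mm, the closed back at x = +73 mm. Inside it is 62 mm wide, floor 4 mm thick. Level, it keeps the weights in.
- shaker_bar (a point): Centre of the shaker's handle bar, straight above the shaker's origin at its z = 88 mm; axes as the shaker's. The square wooden bar crosses the trough along y, 18 mm thick (x), 24 mm high, 66 mm free between its side straps; grip it from above, fingers closing along the shaker's x.
- shaker_nose (a point): Middle of the lip of the shaker's open nose, at its x = -73, z = 8 mm; the floor rises 4 mm (10 degrees) over the last 25 mm. With the nose lowered 20 to 35 degrees the weights begin to slide out (sooner if shaken), at 40 to 50 degrees all run out; levelling stops them.
- weight1: Ceramic pie weight, a white puck 28 mm across and 18 mm high, 26 g; origin at its centre, z along its axis. weight1 to weight6, of which 5 or 6 are present, start lying flat in the shaker in two files; the last 28 mm before its back are free.
- weight2: A pie weight like weight1, in the shaker at the start; may be absent.
- weight3: A pie weight like weight1, in the shaker at the start; may be absent.
- weight4: A pie weight like weight1, in the shaker at the start; may be absent.
- weight5: A pie weight like weight1, in the shaker at the start; may be absent.
- weight6: A pie weight like weight1, in the shaker at the start; may be absent.
- weight7: A stray pie weight like weight1, lying flat on the counter between the robot and the tin at the start; 1 to 3 of weight7 to weight9 are present.
- weight8: A stray pie weight like weight1, lying flat on the counter between the robot and the tin at the start; 1 to 3 of weight7 to weight9 are present.
- weight9: A stray pie weight like weight1, lying flat on the counter between the robot and the tin at the start; 1 to 3 of weight7 to weight9 are present.
- console: Grey control console fixed on the counter, 200 mm (x) by 120 mm (y), top face 50 mm above the counter. Origin: centre of its underside; z up. The isolator handle turns about the vertical line x = +50, y = 0 mm and reaches from 58 to 88 mm above the counter; the start button's at x = -50, y = -20 mm.
- isolator (a joint): Angle of the isolator handle (rad): 0 = off, 1.48 = on, turning clockwise seen from above. The handle is a black bar 76 x 14 mm, 30 mm high, on a vertical axis; at 0 it lies along the console's x axis, at 1.48 nearly along the console's y axis. It has a stop at both ends and stays where it is left; turning it takes about 0.1 N m.
- locktab (a joint): Travel of the child-lock tab (m): 0 = over the button, 0.042 = fully aside. It slides towards the console's +y with about 1.5 N of friction and stays where it is left.
- locktab_lug (a point): Point in the upright lug of the steel lock tab, on the lug's middle line, 78 mm above the counter; moves with the tab, axes as the console's. The lug is 26 (x) by 12 mm (y), from 64 to 86 mm above the counter, and stands on the tab's 40 x 36 x 4 mm plate, 10 mm to +y of the plate's middle. Shut, the plate is centred over the button.
- start (a joint): Travel of the start button (m): 0 = up, 0.006 = fully down; springs back. Fully down takes about 5 N.
- start_top (a point): Centre of the top of the round grey start button, 28 mm across, 58 mm above the counter when up. When the tab is shut its plate lies 2.5 mm above the button.
- weightjar: Closed white ceramic jar, 100 mm across, 134 mm high; leave alone.
- pastryring: Plain steel pastry ring, 90 mm across, 45 mm high; leave alone.
- matroller: Green silicone mat roller lying along y, 210 mm long, 50 mm high; leave alone.
Things that resemble listed ones, but are neither listed nor needed, are in the scene too. Leave any brown look-alike of the weight7 alone.

How it is judged:
On the way, in this order (a step that is already met when the one before it is completed fails the run):
1. the isolator is on (value of joint isolator above 1.3 rad), for 0.2 s.
2. every stray weight that was on the counter lies in the shaker, released (x of weight7 in the frame of shaker between -0.074 and 0.072 m and y of weight7 in the frame of shaker between -0.033 and 0.033 m and z of weight7 in the frame of shaker between 0.004 and 0.055 m and contact force between each of weight7, weight8, weight9 and the fingers below 0.1 N and x of weight8 in the frame of shaker between -0.074 and 0.072 m and y of weight8 in the frame of shaker between -0.033 and 0.033 m and z of weight8 in the frame of shaker between 0.004 and 0.055 m and x of weight9 in the frame of shaker between -0.074 and 0.072 m and y of weight9 in the frame of shaker between -0.033 and 0.033 m and z of weight9 in the frame of shaker between 0.004 and 0.055 m), for 0.2 s.
3. all weights lie in the tin, at least one in each field, and the shaker stands released on the turntable (value of joint isolator above 1.3 rad and x of weight1 in the frame of tin between -0.06 and 0.06 m and y of weight1 in the frame of tin between -0.15 and 0.15 m and z of each of weight1, weight2, weight3, weight4, weight5, weight6, weight7, weight8, weight9 in the frame of tin below 0.07 m and x of weight2 in the frame of tin between -0.06 and 0.06 m and y of weight2 in the frame of tin between -0.15 and 0.15 m and x of weight3 in the frame of tin between -0.06 and 0.06 m and y of weight3 in the frame of tin between -0.15 and 0.15 m and x of weight4 in the frame of tin between -0.06 and 0.06 m and y of weight4 in the frame of tin between -0.15 and 0.15 m and x of weight5 in the frame of tin between -0.06 and 0.06 m and y of weight5 in the frame of tin between -0.15 and 0.15 m and x of weight6 in the frame of tin between -0.06 and 0.06 m and y of weight6 in the frame of tin between -0.15 and 0.15 m and x of weight7 in the frame of tin between -0.06 and 0.06 m and y of weight7 in the frame of tin between -0.15 and 0.15 m and x of weight8 in the frame of tin between -0.06 and 0.06 m and y of weight8 in the frame of tin between -0.15 and 0.15 m and x of weight9 in the frame of tin between -0.06 and 0.06 m and y of weight9 in the frame of tin between -0.15 and 0.15 m and (y of weight1 in the frame of tin between -0.15 and -0.075 m or y of weight2 in the frame of tin between -0.15 and -0.075 m or y of weight3 in the frame of tin between -0.15 and -0.075 m or y of weight4 in the frame of tin between -0.15 and -0.075 m or y of weight5 in the frame of tin between -0.15 and -0.075 m or y of weight6 in the frame of tin between -0.15 and -0.075 m or y of weight7 in the frame of tin between -0.15 and -0.075 m or y of weight8 in the frame of tin between -0.15 and -0.075 m or y of weight9 in the frame of tin between -0.15 and -0.075 m) and (y of weight1 in the frame of tin between -0.075 and 0 m or y of weight2 in the frame of tin between -0.075 and 0 m or y of weight3 in the frame of tin between -0.075 and 0 m or y of weight4 in the frame of tin between -0.075 and 0 m or y of weight5 in the frame of tin between -0.075 and 0 m or y of weight6 in the frame of tin between -0.075 and 0 m or y of weight7 in the frame of tin between -0.075 and 0 m or y of weight8 in the frame of tin between -0.075 and 0 m or y of weight9 in the frame of tin between -0.075 and 0 m) and (y of weight1 in the frame of tin between 0 and 0.075 m or y of weight2 in the frame of tin between 0 and 0.075 m or y of weight3 in the frame of tin between 0 and 0.075 m or y of weight4 in the frame of tin between 0 and 0.075 m or y of weight5 in the frame of tin between 0 and 0.075 m or y of weight6 in the frame of tin between 0 and 0.075 m or y of weight7 in the frame of tin between 0 and 0.075 m or y of weight8 in the frame of tin between 0 and 0.075 m or y of weight9 in the frame of tin between 0 and 0.075 m) and (y of weight1 in the frame of tin between 0.075 and 0.15 m or y of weight2 in the frame of tin between 0.075 and 0.15 m or y of weight3 in the frame of tin between 0.075 and 0.15 m or y of weight4 in the frame of tin between 0.075 and 0.15 m or y of weight5 in the frame of tin between 0.075 and 0.15 m or y of weight6 in the frame of tin between 0.075 and 0.15 m or y of weight7 in the frame of tin between 0.075 and 0.15 m or y of weight8 in the frame of tin between 0.075 and 0.15 m or y of weight9 in the frame of tin between 0.075 and 0.15 m) and horizontal distance between shaker and turntable below 0.045 m and angle between shaker's own z axis and vertical below 0.1 rad and height (world z) of shaker between 0.018 and 0.032 m and contact force between shaker and the fingers below 0.1 N and linear speed of shaker below 0.03 m/s), for 0.2 s.
4. the lock tab is fully aside (value of joint locktab above 0.038 m), for 0.1 s.
5. the start button is pressed fully down (value of joint start above 0.0048 m), for 0.05 s.
6. the button is up and the lock tab is fully back over it (value of joint start below 0.0015 m and value of joint locktab below 0.004 m), for 0.2 s.
At the end, for the whole second after the job is handed in: The isolator is on (over 1.3 rad); every weight present rests inside the tin, with the centre of at least one in each 75 mm field; the shaker stands upright and released on the turntable, its centre within 45 mm of the turntable's; the button is up and the lock tab is within 4 mm of shut (all of step 3 and all of step 6 and linear speed of each of weight1, weight2, weight3, weight4, weight5, weight6, weight7, weight8, weight9 below 0.03 m/s); the robot touches nothing.
It fails at once if a bystander (jar, pastry ring or mat roller) is moved by more than 40 mm (distance of any of weightjar, pastryring, matroller from where it was at the start of the episode above 0.04 m).
Of weight1, weight2, weight3, weight4, weight5, weight6 only 5 to 6 are there at a start; the rules pass over those that are not, and their reading is None.
Of weight7, weight8, weight9 only 1 to 3 are there at a start; the rules pass over those that are not, and their reading is None.
At some moment in a run one of shaker, weight7, weight8, weight9 may be knocked a few centimetres aside while the robot is not near it.
Once in a run the grip may slacken for a moment while it holds something.
It also fails if it takes over 210 s, if anything falls off the work surface, if the arm or the gripper's body presses on something with over 40 N, if the wrist force passes 120 N, or if a joint passes its speed limit or range.

## Working session

There is one attempt and no reset: what is moved stays moved. The work goes in short steps, Python scripts to look and compute and a tool call to move; the robot and the scene stay as the last step left them, time stands still between calls to the robot, and variables do not carry over. Pictures are saved under pics/ and viewed, and the job is handed in when it is done.

Besides the shell and the picture viewer there is one more tool, called after "Request:" by a JSON object that holds its "fn" and its "kwargs". jog_arm: Moves the arm, as the interface text tells. Its arguments: {"type":"object","properties":{"commands":{"type":"array","items":{"type":"array","items":{"type":"number"}}},"newtons":{"type":"number"}},"required":["commands"]}

```bash
mkdir -p pics; ls
python3 - <<'E'
from plant import manip
import cv2
print(manip.state())
for n in ("side","top"):
    cv2.imwrite(f"pics/{n}0.png",manip.capture(n))
    print(n,manip.get_calibration(n))
E
```

```text
pics
{'time': 0.0, 'joint_positions': array([-1.39144303e+00,  3.13441122e-01,  1.49840657e+00, -6.14457376e-06,
        1.33098859e+00, -2.23395165e-01]), 'qvel': array([-0.0002039 , -0.00029818, -0.00093854,  0.00083665,  0.00111165,
        0.00147256]), 'joint_torque': array([-1.07617307e-03, -4.02215266e+01, -2.52274489e+01,  6.94013201e-02,
        3.52454418e-02, -1.22781580e-04]), 'tool_pos': array([ 0.20573438, -0.48283962,  0.30217704]), 'orientation': array([ 0.69282535,  0.14187277, -0.69281021,  0.1409935 ]), 'force': array([ 0.40590546,  0.53063009, -1.17181806]), 'ft_torque': array([ 0.00598481, -0.04817463,  0.00229109]), 'finger_gap': 0.08789828901734512}
side {'camera_matrix': array([[517.93490474,   0.        , 290.25699545],
       [  0.        , 517.93490474, 210.850705  ],
       [  0.        ,   0.        ,   1.        ]]), 'rvec': array([ 2.20630105, -0.28505981,  0.15362382]), 'tvec': array([-0.53041258,  0.18723882,  1.11749117])}
top {'camera_matrix': array([[413.63774636,   0.        , 277.11401834],
       [  0.        , 413.63774636, 202.68134652],
       [  0.        ,   0.        ,   1.        ]]), 'rvec': array([ 2.17473265, -2.14121412,  0.15772622]), 'tvec': array([-0.0025206 ,  0.55484448,  0.97877923])}
```

View pics/side0.png

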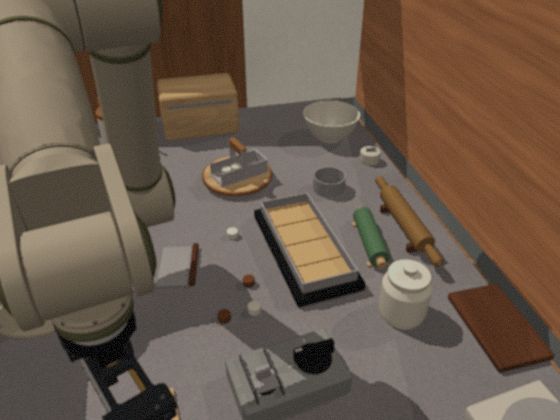

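View pics/top0.png

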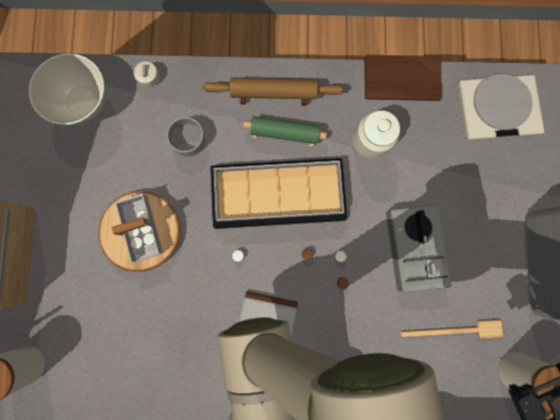

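The top view shows white strays at (238,256) and (341,257), with brown look-alikes at (307,254) and (343,283). The shaker is on the turntable at (138,228), the tin at (279,193) and the console at (418,249). Next I'll localise everything.

```bash
cat > h.py <<'E'
from plant import manip
import cv2, numpy as np
from scipy.spatial.transform import Rotation as R
from scipy.optimize import least_squares
def cal(n):
    c=manip.get_calibration(n); return c["camera_matrix"],c["rvec"],c["tvec"]
def px2w(n,uv,z):
    K,r,t=cal(n); Rm=cv2.Rodrigues(r)[0]; C=-Rm.T@t
    d=Rm.T@np.linalg.solve(K,np.array([uv[0],uv[1],1.0])); return C+d*(z-C[2])/d[2]
def w2px(n,P):
    K,r,t=cal(n); return cv2.projectPoints(np.array(P,float).reshape(-1,1,3),r,t,K,None)[0].reshape(-1,2)
def tri(uvs,uvt):
    def f(X): return np.r_[w2px("side",X)[0]-uvs,w2px("top",X)[0]-uvt]
    s=least_squares(f,[0.5,0,0.05]); return s.x, np.abs(s.fun).max()
def crop(n,x0,y0,x1,y1,name,k=6):
    im=manip.capture(n); cv2.imwrite("pics/full_"+name,im); c=cv2.resize(im[y0:y1,x0:x1],None,fx=k,fy=k,interpolation=cv2.INTER_CUBIC); cv2.imwrite("pics/"+name,c); return im
def poseq(p,q): return np.array(p),R.from_quat(q)
def jog(target_p, target_R):
    """shift in tool mm and rotvec units from present measured pose"""
    s=manip.state(); T=R.from_quat(s["orientation"])
    d=T.inv().apply(np.array(target_p)-s["tool_pos"])*1000
    rv=(T.inv()*target_R).as_rotvec(degrees=True)/6
    return d.round(1), rv.round(2)
def down(yaw):
    """tool x down, tool y (jaws) at angle yaw from world x"""
    x=np.array([0,0,-1.]); y=np.array([np.cos(yaw),np.sin(yaw),0]); z=np.cross(x,y)
    return R.from_matrix(np.c_[x,y,z])
E
python3 - <<'E'
from h import *
for cam in ("top","side"):
    manip.capture(cam)
    for q,z in (("weight7",.009),("shaker",.03),("shaker_bar",.112),("turntable",.024),("tin",.03),("console",.05),("isolator",.088),("locktab_lug",.086),("start",.058),("weightjar",.13),("pastryring",.045),("matroller",.025)):
        try:
            for d in manip.silhouettes(q,cam)[:4 if q!="weight7" else 14]:
                m=d["pixels"]; ys,xs=np.nonzero(m); c=(xs.mean(),ys.mean())
                rr=cv2.minAreaRect(np.c_[xs,ys].astype(np.float32))
                print(cam,q,round(d["conf"],2),np.round(c,1),len(xs),"w@z",px2w(cam,c,z).round(3)[:2],"rect",[np.round(a,1) for a in rr])
        except Exception as e: print(q,e)
for n,r in (("top",(380,195,465,300)),("side",(215,320,360,420))):
    crop(n,*r,f"con_{n}.png",6 if n=="top" else 5)
crop("top",90,180,190,280,"shk.png",6)
E
```

```text
top weight7 0.67 [137.3 242.5] 119 w@z [0.453 0.351] rect [array([137. , 242.5]), array([11., 12.]), np.float64(90.0)]
top weight7 0.55 [142.4 214. ] 64 w@z [0.524 0.343] rect [array([142.5, 213.5]), array([7., 9.]), np.float64(90.0)]
top weight7 0.51 [339.7 255.8] 72 w@z [ 0.428 -0.152] rect [array([339.5, 256. ]), array([8., 9.]), np.float64(90.0)]
top weight7 0.45 [145.9 229. ] 53 w@z [0.487 0.332] rect [array([145.5, 229. ]), array([6., 9.]), np.float64(90.0)]
top weight7 0.34 [376.4 133.9] 1681 w@z [ 0.743 -0.249] rect [array([376.5, 133.5]), array([41. , 50.9]), np.float64(45.0)]
top shaker 0.84 [137.2 226.2] 1756 w@z [0.492 0.347] rect [array([134.4, 228.5]), array([64.3, 43.1]), np.float64(75.3)]
top shaker_bar 0.76 [137.2 225.9] 1992 w@z [0.487 0.32 ] rect [array([134.1, 228.2]), array([65.6, 44.3]), np.float64(76.3)]
top shaker_bar 0.5 [376.8 133.7] 1638 w@z [ 0.711 -0.223] rect [array([376.5, 133.5]), array([41. , 49.5]), np.float64(45.0)]
top turntable 0.72 [139.5 233.4] 2961 w@z [0.475 0.342] rect [array([139., 231.]), array([80., 80.]), np.float64(90.0)]
top turntable 0
[... 2604 characters left out ...]
7] rect [array([289.4, 376.4]), array([ 73.1, 118.3]), np.float64(72.5)]
side isolator 0.94 [313.9 351. ] 711 w@z [ 0.499 -0.345] rect [array([314.4, 353. ]), array([21.4, 43.9]), np.float64(72.3)]
side locktab_lug 0.92 [264.  378.2] 562 w@z [ 0.403 -0.375] rect [array([263.4, 377.5]), array([26.2, 23.8]), np.float64(68.2)]
side weightjar 0.85 [405.4 293.7] 2962 w@z [ 0.69  -0.295] rect [array([405.2, 293.9]), array([51.2, 68.9]), np.float64(10.6)]
side pastryring 0.58 [329.  181.5] 844 w@z [0.714 0.212] rect [array([329., 182.]), array([32., 32.]), np.float64(90.0)]
side matroller 0.81 [371.2 237.6] 1223 w@z [ 0.747 -0.015] rect [array([370.8, 236.9]), array([64.1, 23.6]), np.float64(72.4)]
```

```bash
echo
```

```text
(no output)
```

View pics/con_top.png

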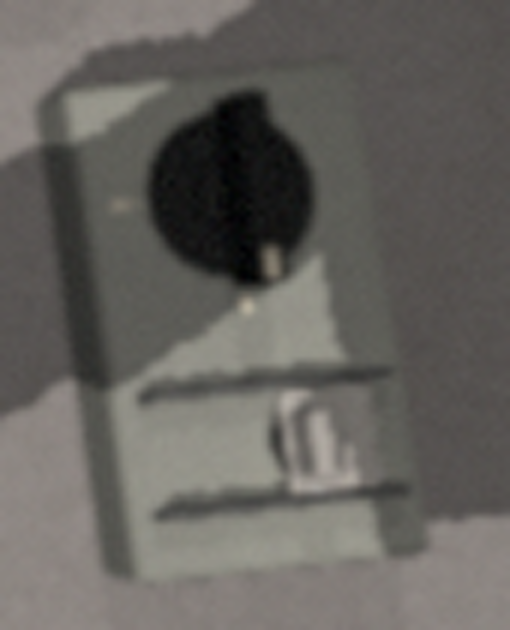

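View pics/con_side.png

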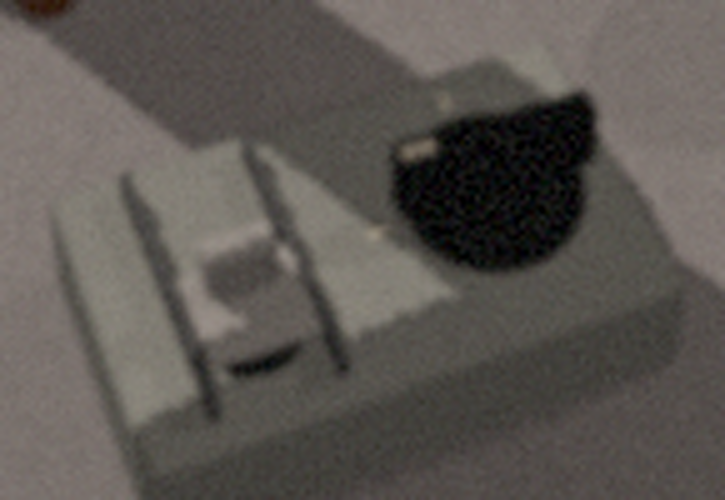

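View pics/shk.png

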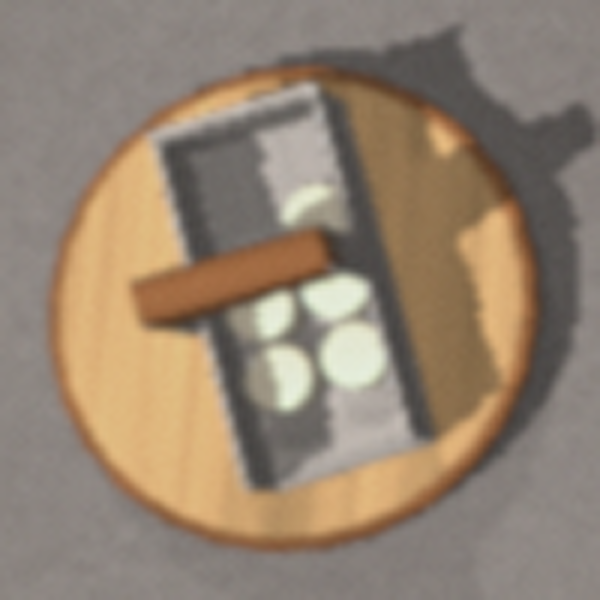

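Both console dots are visible: off towards -x and on towards +y. Two white strays are seen. Now fitting the poses.

Run:
```python
from h import *
def fit2(obs,model,x0):
    # obs: list of (cam, localpt, px)
    def f(p):
        c,s=np.cos(p[2]),np.sin(p[2]); r=[]
        for cam,l,px in obs:
            r.append(w2px(cam,[p[0]+c*l[0]-s*l[1],p[1]+s*l[0]+c*l[1],l[2]])[0]-px)
        return np.ravel(r)
    s=least_squares(f,x0,loss="soft_l1"); return s.x,np.round(f(s.x),1)
t=lambda x,y:(x/6+380,y/6+195); sd=lambda x,y:(x/5+215,y/5+320)
con=[("top",(-.1,.06,.05),t(130,578)),("top",(.1,.06,.05),t(65,95)),("top",(.1,-.06,.05),t(355,65)),("top",(-.1,-.06,.05),t(427,550)),
("side",(-.1,.06,.05),sd(55,190)),("side",(.1,.06,.05),sd(545,48)),("side",(.1,-.06,.05),sd(683,290)),("side",(-.1,-.06,.05),sd(135,425))]
for sel in (con[:4],con[4:],con):
    p,r=fit2(sel,None,[.45,-.33,.1]); print("console",p.round(4),np.degrees(p[2]).round(1),r)
c,s_=np.cos(p[2]),np.sin(p[2])
W=lambda l:np.array([p[0]+c*l[0]-s_*l[1],p[1]+s_*l[0]+c*l[1],l[2]])
print("isol axis",W((.05,0,.073)),"button",W((-.05,-.02,.058)),"lug",W((-.05,-.01,.078)))
print(tri((313.9,351),(420.5,225.4)))
for a,b in (((232.4,232.6),(238,256)),((254.5,307.5),(339.7,255.8))): print("stray",tri(a,b),px2w("top",b,.009),px2w("side",a,.009))
u=lambda x,y:(x/6+90,y/6+180)
# shaker top rim corners z=.066: nose at bottom
print("shk rim", [px2w("top",u(*q),.066).round(4) for q in ((155,135),(318,85))], "nose low",[px2w("top",u(*q),.066).round(4) for q in ((265,488),(430,435))])
print("bar",[px2w("top",u(*q),.124).round(4) for q in ((133,285),(322,232),(330,262),(148,322))])
s=manip.state(); T=R.from_quat(s["orientation"]).as_matrix(); print(T.round(3), np.degrees(np.arctan2(T[1,1],T[0,1])))
tgt=W((.05,0,.128)); 
print(s["tool_pos"]); 
for k in (np.pi/2,-np.pi/2): print(jog(tgt,down(p[2]+k)))
```

```text
console [ 0.449  -0.3399  0.1088] 6.2 [-0.1  1.4 -0.3 -1.8  0.1 -1.3  0.3  1.1]
console [ 0.4513 -0.3389  0.0924] 5.3 [-2.5 -1.1  0.9 -2.1  0.5  0.1 -0.2  8.9]
console [ 0.4506 -0.3397  0.1009] 5.8 [-0.6  0.5 -0.1 -2.6  0.3 -1.8 -0.1  0.7 -3.  -0.2  0.3 -2.   0.4  0.1
 -0.1  9.8]
isol axis [ 0.50035285 -0.33468919  0.073     ] button [ 0.40287671 -0.36466255  0.058     ] lug [ 0.40186919 -0.35471343  0.078     ]
(array([ 0.50236856, -0.33341323,  0.07221923]), np.float64(0.37181567347843725))
stray (array([0.4258804 , 0.10009794, 0.01403876]), np.float64(0.91251005620407)) [0.42368328 0.10076005 0.009     ] [0.42886141 0.10588037 0.009     ]
stray (array([ 0.42960627, -0.15161908,  0.01177757]), np.float64(0.704660789905148)) [ 0.42789086 -0.15180007  0.009     ] [ 0.43128251 -0.14928538  0.009     ]
shk rim [array([0.5451, 0.3891, 0.066 ]), array([0.5661, 0.3261, 0.066 ])] nose low [array([0.4076, 0.3375, 0.066 ]), array([0.4289, 0.2747, 0.066 ])]
bar [array([0.4817, 0.3715, 0.124 ]), array([0.5024, 0.3032, 0.124 ]), array([0.4913, 0.2996, 0.124 ]), array([0.4681, 0.3651, 0.124 ])]
[[ 0.     0.392 -0.92 ]
 [-0.    -0.92  -0.392]
 [-1.     0.    -0.   ]] -66.92231928782516
[ 0.20578796 -0.48299862  0.30274299]
(array([ 174.7,  -21. , -329.1]), array([-27.12,   0.  ,  -0.  ]))
(array([ 174.7,  -21. , -329.1]), array([ 2.88, -0.  , -0.  ]))
```

Request:
{"fn": "jog_arm", "kwargs": {"commands": [[60, 0, -3, -40, 0.4, 0, 0], [60, 0, -5, -80, 0.8, 0, 0], [60, 0, -8, -120, 1.2, 0, 0], [60, 0, -10, -160, 1.6, 0, 0], [60, 10, -13, -200, 2, 0, 0], [60, 20, -16, -240, 2.4, 0, 0], [60, 40, -18, -280, 2.7, 0, 0], [60, 60, -20, -310, 2.88, 0, 0], [60, 80, -21, -329, 2.88, 0, 0], [60, 100, -21, -329, 2.88, 0, 0], [60, 115, -21, -329, 2.88, 0, 0], [60, 115, -21, -329, 2.88, 0, 0]], "newtons": 20}}

```text
time: 2.55
tool_pos: [0.4997, -0.3336, 0.1844]
orientation: [-0.705, -0.038, 0.708, -0.034]
force: [0.1, 0.3, -0.7]
finger_gap: 0.0599
```

Run:
```python
from h import *
print(manip.state()["joint_positions"].round(3), jog([.501,-.334,.128],down(.1-np.pi/2)))
im=crop("top",370,180,480,300,"a1.png",6); im=crop("side",205,280,385,420,"a1s.png",4)
cv2.imwrite("pics/a1f.png",manip.capture("top"))
```

```text
[-0.783  0.589  1.403 -0.     1.156  0.685] (array([56.4,  0.8, -1.5]), array([0.02, 0.04, 0.04]))
```

View pics/a1f.png

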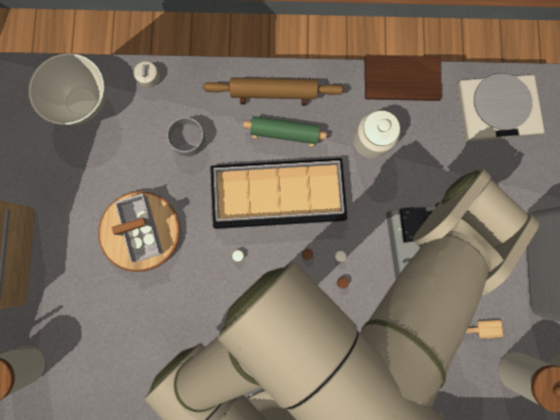

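View pics/a1s.png

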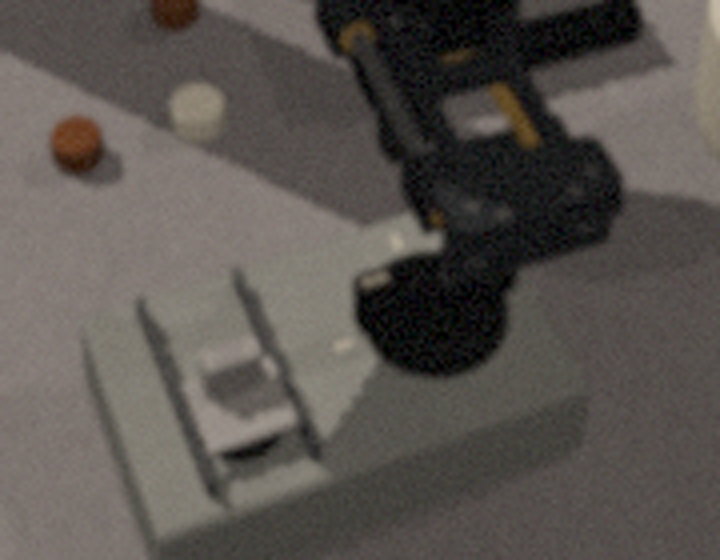

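The arm is straddling the handle and the fingers are clear on both sides. Descend, close, then turn clockwise.

Request:
{"fn": "jog_arm", "kwargs": {"commands": [[60, 25, 1, -1, 0, 0, 0], [60, 45, 1, -1, 0, 0, 0], [60, 56, 1, -1, 0, 0, 0], [60, 56, 1, -1, 0, 0, 0], [5, 56, 1, -1, 0, 0, 0], [5, 56, 1, -1, 0, 0, 0], [5, 56, 1, -1, 0, 0, 0], [5, 56, 1, -1, 0, 0, 0], [5, 56, 1, -1, 0, 0, 0], [5, 56, 1, -1, 0, 0, 0], [5, 56, 1, -1, 0, 0, 0], [5, 56, 1, -1, 0, 0, 0]], "newtons": 20}}

```text
time: 3.7
tool_pos: [0.5013, -0.3349, 0.1319]
orientation: [-0.706, -0.036, 0.706, -0.035]
force: [-0.4, 3.9, 3.0]
finger_gap: 0.0142
```

Request:
{"fn": "jog_arm", "kwargs": {"commands": [[5, 0, 0, 0, 1.2, 0, 0], [5, 0, 0, 0, 2.4, 0, 0], [5, 0, 0, 0, 3.6, 0, 0], [5, 0, 0, 0, 4.8, 0, 0], [5, 0, 0, 0, 6, 0, 0], [5, 0, 0, 0, 7.2, 0, 0], [5, 0, 0, 0, 8.4, 0, 0], [5, 0, 0, 0, 9.6, 0, 0], [5, 0, 0, 0, 10.8, 0, 0], [5, 0, 0, 0, 12, 0, 0], [5, 0, 0, 0, 13.2, 0, 0], [5, 0, 0, 0, 14, 0, 0]]}}

```text
time: 4.7
tool_pos: [0.5016, -0.3346, 0.1319]
orientation: [-0.547, 0.447, 0.548, 0.448]
force: [0.1, 4.0, 3.5]
finger_gap: 0.0139
```

Request:
{"fn": "jog_arm", "kwargs": {"commands": [[5, 0, 0, 0, 0.1, 0, 0], [5, 0, 0, 0, 0.1, 0, 0], [40, 0, 0, 0, 0.1, 0, 0], [60, 0, 0, 0, 0.1, 0, 0], [60, 0, 0, 0, 0.1, 0, 0], [60, 0, 0, 0, 0.1, 0, 0], [60, -40, 0, 0, 0.1, 0, 0], [60, -80, 0, 0, 0.1, 0, 0], [60, -120, 0, 0, 0.1, 0, 0], [60, -120, 0, 0, 0.1, 0, 0]]}}

```text
time: 5.53
tool_pos: [0.5027, -0.337, 0.26]
orientation: [0.551, -0.449, -0.542, -0.448]
force: [-0.5, -0.9, 0.7]
finger_gap: 0.0601
```

Run:
```python
from h import *
s=manip.state();print(s["time"],s["joint_positions"].round(3),s["tool_pos"])
im=crop("side",205,280,385,420,"a2s.png",4)
for z in (.009,.012):
  print(jog([.4296,-.1507,.1],down(np.radians(-90))),jog([.4296,-.1507,.1],down(np.radians(0))),jog([.4296,-.1507,.1],down(np.radians(180))))
```

```text
5.5333 [-0.784  0.517  1.311 -0.     1.3    2.162] [ 0.50268859 -0.33699818  0.25996588]
(array([154.4,  35.7, 197.4]), array([-1.313e+01, -8.000e-02, -1.000e-02])) (array([154.4,  35.7, 197.4]), array([-28.13,  -0.07,  -0.09])) (array([154.4,  35.7, 197.4]), array([ 1.87, -0.06,  0.05]))
(array([154.4,  35.7, 197.4]), array([-1.313e+01, -8.000e-02, -1.000e-02])) (array([154.4,  35.7, 197.4]), array([-28.13,  -0.07,  -0.09])) (array([154.4,  35.7, 197.4]), array([ 1.87, -0.06,  0.05]))
```

View pics/a2s.png

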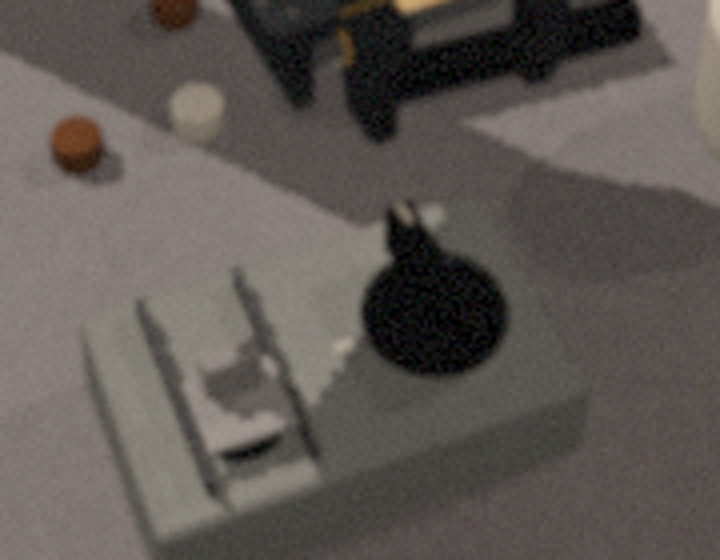

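The isolator handle now points at the on dot. Next is stray B at (0.43, -0.151), with the jaws along world y.

Request:
{"fn": "jog_arm", "kwargs": {"commands": [[50, 0, 4, 20, -1.1, 0, 0], [50, 0, 8, 40, -2.2, 0, 0], [50, 0, 12, 60, -3.3, 0, 0], [50, 0, 16, 80, -4.4, 0, 0], [50, 10, 20, 100, -5.5, 0, 0], [50, 30, 24, 120, -6.6, 0, 0], [50, 50, 27, 140, -7.7, 0, 0], [50, 70, 30, 160, -8.8, 0, 0], [50, 90, 33, 175, -9.9, 0, 0], [50, 100, 35, 190, -11, 0, 0], [50, 110, 36, 197, -12.1, 0, 0], [50, 120, 36, 197, -13.1, 0, 0]]}}

```text
time: 6.58
tool_pos: [0.4266, -0.1477, 0.1301]
orientation: [-0.706, -0.002, 0.708, -0.001]
force: [-0.4, -0.1, -0.2]
finger_gap: 0.0497
```

Run:
```python
from h import *
s=manip.state();print(s["time"],s["joint_positions"].round(3),s["tool_pos"])
im=crop("side",180,220,340,360,"a3s.png",5)
print(w2px("side",[.4296,-.151,.009]),jog([.4296,-.151,.07],down(np.radians(-90))))
```

```text
6.5833 [-0.594  0.388  1.911  0.     0.846  0.974] [ 0.42660429 -0.14772654  0.13011718]
[[253.88153028 308.24748837]] (array([58.7,  3.2, -3.5]), array([0.08, 0.04, 0.03]))
```

View pics/a3s.png

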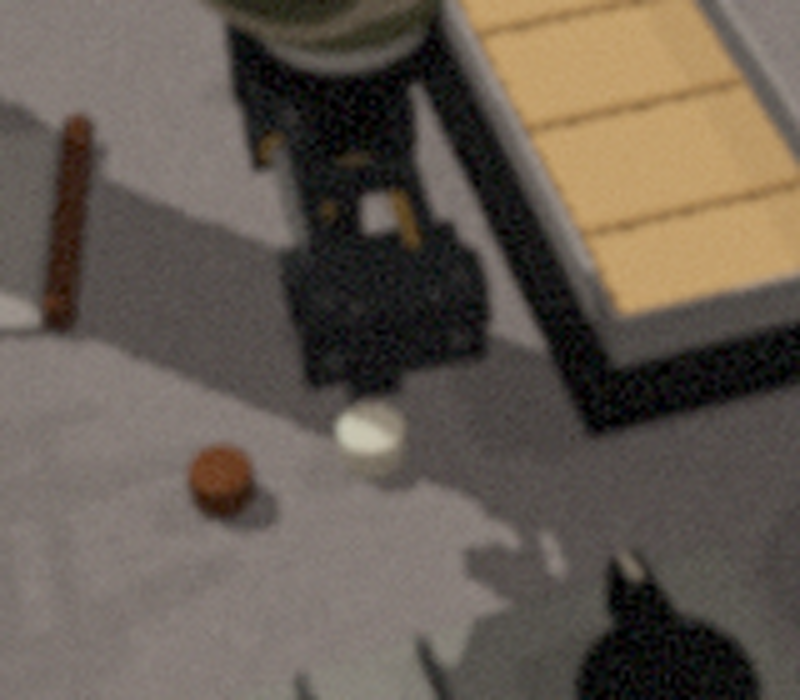

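Request:
{"fn": "jog_arm", "kwargs": {"commands": [[50, 20, 3, -3, 0, 0, 0], [50, 40, 3, -3, 0, 0, 0], [50, 55, 3, -3, 0, 0, 0], [50, 60, 3, -3, 0, 0, 0], [50, 60, 3, -3, 0, 0, 0], [20, 60, 3, -3, 0, 0, 0], [20, 60, 3, -3, 0, 0, 0], [20, 60, 3, -3, 0, 0, 0], [20, 60, 3, -3, 0, 0, 0], [20, 60, 3, -3, 0, 0, 0], [20, 60, 3, -3, 0, 0, 0]], "newtons": 20}}

```text
time: 7.55
tool_pos: [0.431, -0.1526, 0.0724]
orientation: [0.707, -0.002, -0.707, -0.001]
force: [-1.3, 0.3, 6.1]
finger_gap: 0.027
```

Request:
{"fn": "jog_arm", "kwargs": {"commands": [[20, -40, 0, 0, 0, 0, 0], [20, -80, 0, 0, 0, 0, 0], [20, -120, 0, 0, 0, 0, 0], [20, -150, 0, 0, 0, 0, 0], [20, -150, 0, -10, 0, 0, 0], [20, -150, 0, -10, 0, 0, 0]]}}

```text
time: 8.05
tool_pos: [0.4418, -0.1527, 0.2234]
orientation: [0.708, -0.002, -0.706, -0.0]
force: [0.5, 0.3, -1.1]
finger_gap: 0.0272
```

```bash
cat >> h.py <<'E'
def shk_fit(tag):
    """pose fit of shaker from silhouettes in both views"""
    out=[]; ms={}
    for cam in ("side","top"):
        manip.capture(cam); d=manip.silhouettes("shaker",cam)[0]; ms[cam]=d["pixels"]; print(cam,round(d["conf"],2),d["pixels"].sum())
    def hullmask(cam,p,z0):
        c,s=np.cos(p[2]),np.sin(p[2]); m=np.zeros((420,560),np.uint8)
        def poly(P):
            P=np.array(P); W=np.c_[p[0]+c*P[:,0]-s*P[:,1],p[1]+s*P[:,0]+c*P[:,1],P[:,2]+z0]
            cv2.fillConvexPoly(m,cv2.convexHull((w2px(cam,W)*16).round().astype(np.int32)),1,shift=4)
        poly([(x,y,z) for x,hs in ((-.073,(0,.02)),(.073,(0,.042)),(-.04,(0,.042))) for y in (-.034,.034) for z in hs])
        poly([(x,y,z) for x in (-.009,.009) for y in (-.036,.036) for z in (.076,.100)])
        for y in (-.035,.035): poly([(x,y,z) for x in (-.008,.008) for z in (.03,.09)])
        return m>0
    def cost(p,z0=.024):
        return sum(1-(hullmask(c,p,z0)&ms[c]).sum()/(hullmask(c,p,z0)|ms[c]).sum() for c in ms)
    from scipy.optimize import minimize
    return ms,hullmask,cost,minimize
E
python3 - <<'E'
from h import *
s=manip.state();print(s["time"],s["tool_pos"],s["finger_gap"])
ms,hm,cost,mini=shk_fit("a")
best=min((mini(cost,[.486+dx,.335+dy,y],method="Nelder-Mead",options=dict(initial_simplex=np.array([[.486+dx,.335+dy,y],[.496+dx,.335+dy,y],[.486+dx,.345+dy,y],[.486+dx,.335+dy,y+.1]]))) for dx in(0,) for dy in (0,.005) for y in (.3,.4)),key=lambda r:r.fun)
print(best.x,best.fun)
im=manip.capture("top"); cv2.imwrite("pics/b0.png",im); is_=manip.capture("side")
cv2.imwrite("pics/b0s.png",is_)
for cam,I,b in (("top",im,(90,180,190,280)),("side",is_,(190,120,290,210))):
    m=hm(cam,best.x,.024).astype(np.uint8); m=cv2.resize(m[b[1]:b[3],b[0]:b[2]],None,fx=4,fy=4)
    c=cv2.resize(I[b[1]:b[3],b[0]:b[2]],None,fx=4,fy=4,interpolation=cv2.INTER_CUBIC); k,_=cv2.findContours(m,0,1); 
    c2=c.copy(); cv2.drawContours(c2,k,-1,(0,0,255),1); cv2.imwrite(f"pics/b1{cam}.png",np.hstack([c,c2]))
for cam in("top","side"):
    for d in manip.silhouettes("weight7",cam)[:8]:
        ys,xs=np.nonzero(d["pixels"]); print(cam,d["conf"],xs.mean(),ys.mean(),len(xs),px2w(cam,(xs.mean(),ys.mean()),.011))
E
```

```text
8.05 [ 0.44177294 -0.15265026  0.22336746] 0.027223717083334233
side 0.58 203
top 0.71 1729Traceback (most recent call last):
  File "<stdin>", line 4, in <module>
  File "<stdin>", line 4, in <genexpr>
    res = _minimize_neldermead(fun, x0, args, callback, bounds=bounds,
                               **options)
    fxc = func(xc)
    fx = function(np.copy(x), *(wrapper_args + args))
  File "h.py", line 43, in cost
    return sum(1-(hullmask(c,p,z0)&ms[c]).sum()/(hullmask(c,p,z0)|ms[c]).sum() for c in ms)
  File "h.py", line 43, in <genexpr>
    return sum(1-(hullmask(c,p,z0)&ms[c]).sum()/(hullmask(c,p,z0)|ms[c]).sum() for c in ms)
                  ~~~~~~~~^^^^^^^^
  File "h.py", line 39, in hullmask
    poly([(x,y,z) for x in (-.009,.009) for y in (-.036,.036) for z in (.076,.100)])
    ~~~~^^^^^^^^^^^^^^^^^^^^^^^^^^^^^^^^^^^^^^^^^^^^^^^^^^^^^^^^^^^^^^^^^^^^^^^^^^^^
  File "h.py", line 37, in poly
    cv2.fillConvexPoly(m,cv2.convexHull((w2px(cam,W)*16).round().astype(np.int32)),1,shift=4)
                                         ~~~~^^^^^^^
  File "h.py", line 11, in w2px
    K,r,t=cal(n); return cv2.projectPoints(np.array(P,float).reshape(-1,1,3),r,t,K,None)[0].reshape(-1,2)
          ~~~^^^
  File "h.py", line 6, in cal
    c=manip.get_calibration(n); return c["camera_matrix"],c["rvec"],c["tvec"]
ValueError: time passes only in moves, steps and waits
```

```bash
python3 - <<'E'
s=open("h.py").read()
s=s.replace('def cal(n):\n','_c={}\ndef cal(n):\n    if n not in _c: _c[n]=_cal(n)\n    return _c[n]\ndef _cal(n):\n')
s=s.replace('ms[cam]=d["pixels"]; print','ms[cam]=d["pixels"] if d["pixels"].sum()>1200 else None; print')
s=s.replace(' for c in ms)',' for c in ms if ms[c] is not None)')
open("h.py","w").write(s)
E
cat > shk.py <<'E'
from h import *
import sys
tag=sys.argv[1]; g=[float(a) for a in sys.argv[2:5]] if len(sys.argv)>4 else [.486,.335,.34]
s=manip.state();print(s["time"],s["tool_pos"],s["finger_gap"])
ms,hm,cost,mini=shk_fit("a")
best=None
for y in (g[2]-.05,g[2]+.05):
    x0=np.array([g[0],g[1],y]); r=mini(cost,x0,method="Nelder-Mead",options=dict(initial_simplex=[x0,x0+[.01,0,0],x0+[0,.01,0],x0+[0,0,.1]],maxfev=120))
    if best is None or r.fun<best.fun: best=r
print("shaker",best.x.round(4),np.degrees(best.x[2]).round(1),best.fun)
ims={c:manip.capture(c) for c in ("top","side")}
for cam in ims:
    I=ims[cam]; cv2.imwrite(f"pics/{tag}_{cam}.png",I)
    ctr=w2px(cam,[best.x[0],best.x[1],.06])[0].astype(int); b=(max(ctr[0]-50,0),max(ctr[1]-50,0),ctr[0]+50,ctr[1]+50)
    m=hm(cam,best.x,.024).astype(np.uint8); m=cv2.resize(m[b[1]:b[3],b[0]:b[2]],None,fx=4,fy=4)
    c=cv2.resize(I[b[1]:b[3],b[0]:b[2]],None,fx=4,fy=4,interpolation=cv2.INTER_CUBIC); k,_=cv2.findContours(m,0,1)
    c2=c.copy(); cv2.drawContours(c2,k,-1,(0,0,255),1); cv2.imwrite(f"pics/{tag}_z{cam}.png",np.hstack([c,c2]))
for cam in("top","side"):
    for d in manip.silhouettes("weight7",cam)[:8]:
        ys,xs=np.nonzero(d["pixels"]); print(cam,round(d["conf"],2),round(xs.mean(),1),round(ys.mean(),1),len(xs),px2w(cam,(xs.mean(),ys.mean()),.011).round(4))
E
python3 shk.py b
```

```text
8.25 [ 0.44006393 -0.15210597  0.22058572] 0.026970742976897572
side 0.51 202
top 0.66 1816
shaker [0.4871 0.3379 0.3097] 17.7 0.2247191011235955
top 0.64 135.0 232.6 73 [0.4776 0.3576 0.011 ]
top 0.63 306.8 254.0 91 [ 0.4312 -0.0697  0.011 ]
top 0.57 142.5 214.0 63 [0.5243 0.3418 0.011 ]
top 0.53 137.3 242.9 104 [0.4521 0.3504 0.011 ]
top 0.53 238.1 255.3 93 [0.4254 0.1005 0.011 ]
top 0.52 149.0 239.0 100 [0.4623 0.3221 0.011 ]
top 0.44 146.1 229.1 62 [0.4866 0.3308 0.011 ]
side 0.65 248.8 280.3 147 [ 0.4352 -0.0696  0.011 ]
side 0.6 232.5 232.5 112 [0.4288 0.1039 0.011 ]
side 0.46 224.3 315.5 149 [ 0.3663 -0.1569  0.011 ]
```

```bash
echo
```

```text
(no output)
```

View pics/b_ztop.png

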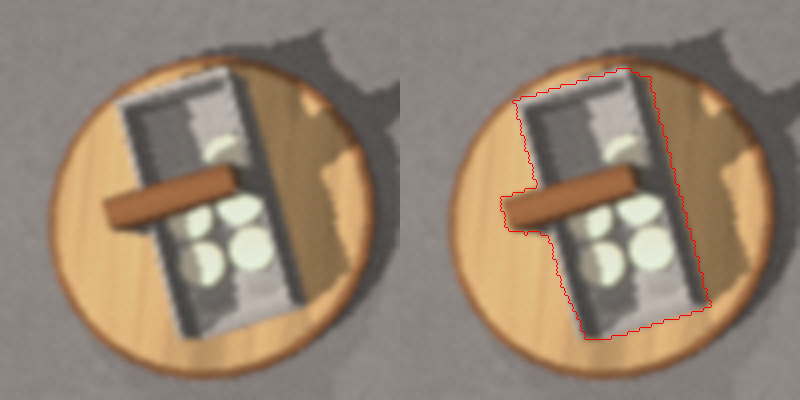

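View pics/b_side.png

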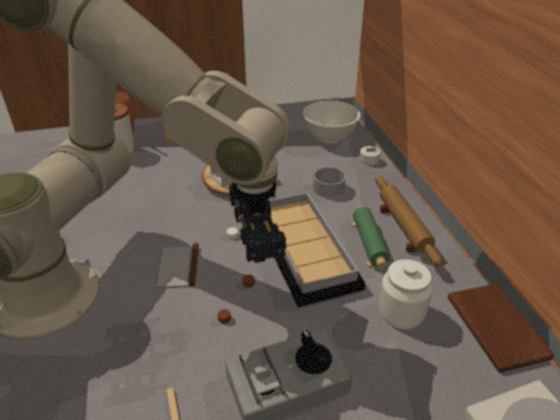

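View pics/b_top.png

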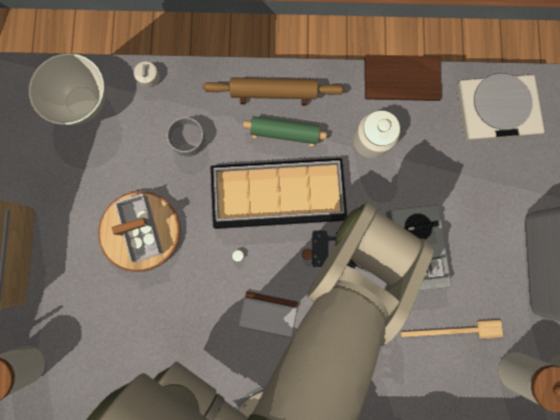

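The shaker fit matches the picture: (0.487, 0.338), yaw 17.7°. No strays other than A and B are visible. I'll drop B into the free back of the shaker.

Run:
```python
from h import *
print(jog([.5256,.365,.22],down(np.radians(-72.3))))
```

```text
(array([   1.7, -517.7,  -83.1]), array([-2.98,  0.  ,  0.  ]))
```

Request:
{"fn": "jog_arm", "kwargs": {"commands": [[20, 0, -30, -5, 0, 0, 0], [20, 0, -70, -11, -0.3, 0, 0], [20, 0, -111, -18, -0.6, 0, 0], [20, 0, -152, -24, -0.9, 0, 0], [20, 0, -193, -31, -1.2, 0, 0], [20, 0, -234, -37, -1.5, 0, 0], [20, 0, -275, -44, -1.8, 0, 0], [20, 0, -316, -50, -2.1, 0, 0], [20, 0, -357, -57, -2.4, 0, 0], [20, 0, -398, -63, -2.7, 0, 0], [20, 0, -439, -70, -3, 0, 0], [20, 0, -475, -76, -3, 0, 0]]}}

```text
time: 9.65
tool_pos: [0.5181, 0.325, 0.2216]
orientation: [0.698, 0.11, -0.698, 0.11]
force: [0.4, 0.2, -0.5]
finger_gap: 0.0271
```

Run:
```python
from h import *
s=manip.state();print(s["time"],s["tool_pos"],s["finger_gap"],jog([.5256,.365,.134],down(np.radians(-72.3))))
```

```text
9.65 [0.51811946 0.32501932 0.22159943] 0.027094180874888976 (array([ 87.6, -35.7, -19.4]), array([ 0.04, -0.  ,  0.  ]))
```

Request:
{"fn": "jog_arm", "kwargs": {"commands": [[20, 0, -20, -10, 0, 0, 0], [20, 0, -36, -19, 0, 0, 0], [20, 30, -36, -19, 0, 0, 0], [20, 60, -36, -19, 0, 0, 0], [20, 80, -36, -19, 0, 0, 0], [20, 87, -36, -19, 0, 0, 0], [20, 87, -36, -19, 0, 0, 0], [20, 87, -36, -19, 0, 0, 0]]}}

```text
time: 10.32
tool_pos: [0.5259, 0.3625, 0.1357]
orientation: [0.699, 0.109, -0.698, 0.109]
force: [0.7, -0.7, -0.1]
finger_gap: 0.0271
```

Run:
```python
from h import *
s=manip.state();print(s["time"],s["tool_pos"],s["finger_gap"],s["force"])
a=manip.capture("side")[110:220,180:300]; b=manip.capture("top")[180:290,80:200]
cv2.imwrite("pics/c0.png",np.hstack([cv2.resize(q,(400,370),interpolation=cv2.INTER_CUBIC) for q in(a,b)]))
```

```text
10.3167 [0.5259327  0.36253851 0.1357318 ] 0.02707534355736012 [ 0.6801192  -0.73242369 -0.13035071]
```

View pics/c0.png

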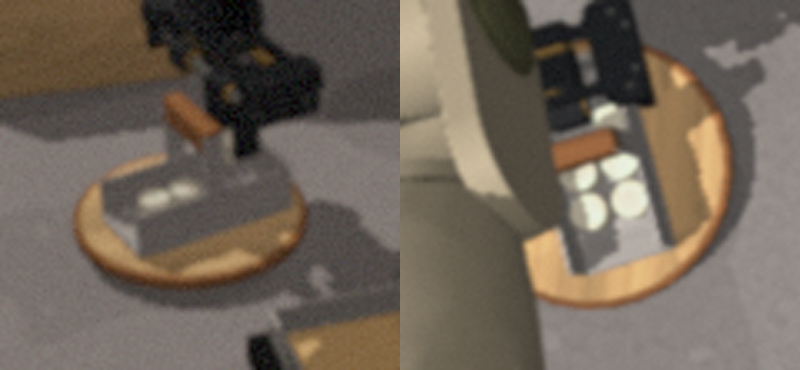

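Request:
{"fn": "jog_arm", "kwargs": {"commands": [[45, 0, 0, 0, 0, 0, 0], [45, 0, 0, 0, 0, 0, 0], [45, 0, 0, 0, 0, 0, 0], [45, 0, 0, 0, 0, 0, 0], [45, -40, 0, 0, 0, 0, 0], [45, -80, 0, 0, 0, 0, 0], [45, -100, 20, 0, 0, 0, 0], [45, -100, 60, 10, 0, 0, 0], [45, -100, 100, 20, 0, 0, 0], [45, -100, 140, 30, 0, 0, 0], [45, -100, 180, 40, 0, 0, 0], [45, -100, 180, 40, 0, 0, 0]]}}

```text
time: 11.42
tool_pos: [0.5431, 0.1731, 0.2351]
orientation: [0.699, 0.107, -0.699, 0.108]
force: [0.7, 0.6, 1.0]
finger_gap: 0.0448
```

```bash
python3 shk.py d
python3 - <<'E'
from h import *
s=manip.state();print(s["tool_pos"],jog([.428,.1025,.14],down(np.radians(-90))))
E
```

```text
11.4167 [0.54311765 0.17307691 0.23506901] 0.04479567144935671
side 0.72 1438
[0.54237986 0.17958375 0.23485993] (array([ 94.8,  38.4, 132.5]), array([ 2.97, -0.  ,  0.  ]))Traceback (most recent call last):
  File "shk.py", line 5, in <module>
    ms,hm,cost,mini=shk_fit("a")
                    ~~~~~~~^^^^^
  File "h.py", line 36, in shk_fit
    manip.capture(cam); d=manip.silhouettes("shaker",cam)[0]; ms[cam]=d["pixels"] if d["pixels"].sum()>1200 else None; print(cam,round(d["conf"],2),d["pixels"].sum())
                          ~~~~~~~~~~~~~~~~~~~~~~~~~~~~~~~^^^
IndexError: list index out of range
```

Request:
{"fn": "jog_arm", "kwargs": {"commands": [[50, 0, 12, 40, 0.8, 0, 0], [50, 0, 24, 80, 1.6, 0, 0], [50, 10, 38, 110, 2.4, 0, 0], [50, 40, 40, 134, 2.97, 0, 0], [50, 70, 40, 134, 2.97, 0, 0], [50, 95, 40, 134, 2.97, 0, 0], [50, 95, 40, 134, 2.97, 0, 0], [50, 95, 40, 134, 2.97, 0, 0]]}}

```text
time: 12.28
tool_pos: [0.427, 0.1007, 0.1397]
orientation: [-0.707, -0.001, 0.708, -0.0]
force: [0.1, -1.1, 0.4]
finger_gap: 0.0498
```

```bash
sed -i 's/d=manip.silhouettes("shaker",cam)\[0\]; ms/D=manip.silhouettes("shaker",cam)\n        if not D: ms[cam]=None; continue\n        d=D[0]; ms/' h.py; python3 shk.py d
python3 - <<'E'
from h import *
s=manip.state();print(s["tool_pos"],jog([.4265,.1012,.07],down(np.radians(-90))))
E
```

```text
12.2833 [0.42702561 0.10065062 0.1397089 ] 0.04978800115051205
side 0.78 549
top 0.95 1793
shaker [0.4869 0.3365 0.3024] 17.3 0.24828178694158076
top 0.66 284.2 129.7 1405 [ 0.7488 -0.0097  0.011 ]
top 0.65 134.8 232.5 53 [0.4777 0.3583 0.011 ]
top 0.65 307.4 253.9 92 [ 0.4314 -0.0713  0.011 ]
top 0.58 149.0 239.0 84 [0.4623 0.3222 0.011 ]
top 0.47 130.5 213.2 112 [0.5259 0.3718 0.011 ]
top 0.45 342.4 282.0 91 [ 0.364  -0.1579  0.011 ]
top 0.33 140.0 233.2 3015 [0.4762 0.3453 0.011 ]
side 0.73 224.3 315.8 173 [ 0.3662 -0.1577  0.011 ]
side 0.6 232.2 232.3 98 [0.4283 0.1047 0.011 ]
side 0.41 287.7 376.0 8070 [ 0.4556 -0.3304  0.011 ]
[0.42732488 0.09982548 0.14028498] (array([70.3, -1.4,  0.9]), array([-0.  , -0.01, -0.  ]))
```

View pics/d_zside.png

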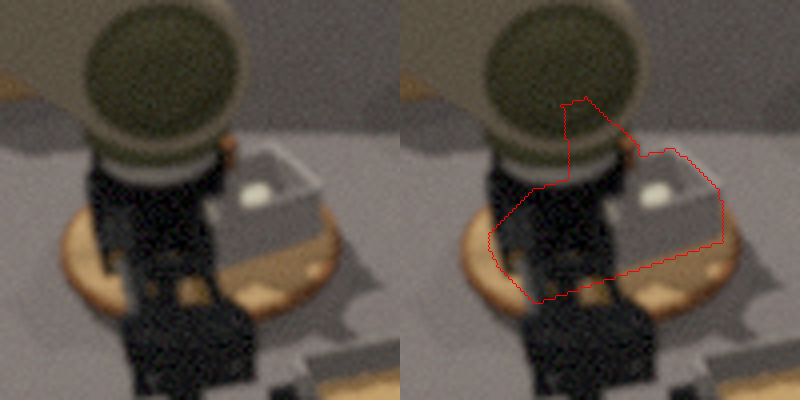

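View pics/d_side.png

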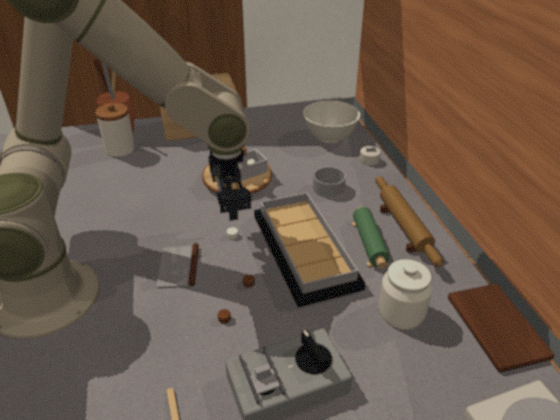

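View pics/d_top.png

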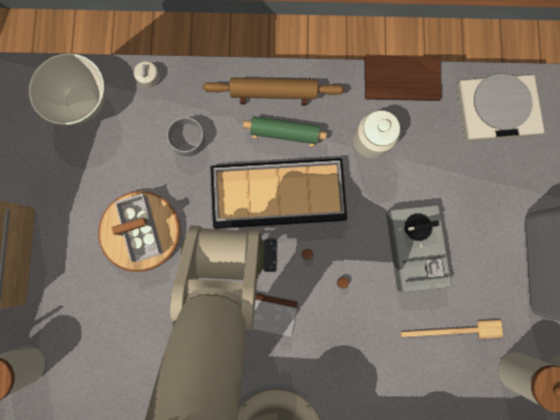

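B lies in the shaker at top (130,213), and A is under the gripper at side (232,232). Grasp A.

Request:
{"fn": "jog_arm", "kwargs": {"commands": [[50, 30, -1, 1, 0, 0, 0], [50, 55, -1, 1, 0, 0, 0], [50, 68, -1, 1, 0, 0, 0], [50, 70, -1, 1, 0, 0, 0], [20, 70, -1, 1, 0, 0, 0], [20, 70, -1, 1, 0, 0, 0], [20, 70, -1, 1, 0, 0, 0], [20, 70, -1, 1, 0, 0, 0], [20, 70, -1, 1, 0, 0, 0], [20, 30, -1, 1, 0, 0, 0], [20, -10, -1, 1, 0, 0, 0], [20, -50, -1, 1, 0, 0, 0]]}}

```text
time: 13.68
tool_pos: [0.4255, 0.1008, 0.1914]
orientation: [-0.707, 0.0, 0.708, 0.0]
force: [1.0, -0.0, 0.3]
finger_gap: 0.0271
```

Run:
```python
from h import *
p=np.array([.487,.337]); c,s=np.cos(.307),np.sin(.307); l=(.05,-.012)
t=[p[0]+c*l[0]-s*l[1],p[1]+s*l[0]+c*l[1],.22]; print(t)
print(manip.state()["finger_gap"],jog(t,down(np.radians(-72.4))))
cv2.imwrite("pics/e.png",crop("side",190,120,330,260,"e.png",4))
```

```text
[np.float64(0.5382886261532989), np.float64(0.34067107985572936), 0.22]
0.027126928769192264 (array([ -28.7, -240. , -112.6]), array([-2.94,  0.01,  0.  ]))
```

Request:
{"fn": "jog_arm", "kwargs": {"commands": [[20, -28, -20, -10, 0, 0, 0], [20, -28, -60, -25, -0.5, 0, 0], [20, -28, -100, -45, -1, 0, 0], [20, -28, -140, -65, -1.6, 0, 0], [20, -28, -180, -85, -2.2, 0, 0], [20, -28, -215, -105, -2.94, 0, 0], [20, -28, -241, -115, -2.94, 0, 0], [20, 0, -241, -115, -2.94, 0, 0], [20, 30, -241, -115, -2.94, 0, 0], [20, 52, -241, -115, -2.94, 0, 0], [20, 57, -241, -115, -2.94, 0, 0], [20, 57, -241, -115, -2.94, 0, 0]]}}

```text
time: 14.73
tool_pos: [0.5408, 0.3417, 0.1321]
orientation: [-0.698, -0.108, 0.699, -0.108]
force: [0.2, 0.9, 0.2]
finger_gap: 0.0272
```

Run:
```python
from h import *
s=manip.state();print(s["time"],s["tool_pos"],s["finger_gap"],s["force"])
a=manip.capture("side")[110:220,180:300]; b=manip.capture("top")[180:290,80:200]
cv2.imwrite("pics/f0.png",np.hstack([cv2.resize(q,(400,370),interpolation=cv2.INTER_CUBIC) for q in(a,b)]))
```

```text
14.7333 [0.54077508 0.34170422 0.13209822] 0.027175245718931845 [0.18255334 0.91510448 0.24077599]
```

View pics/f0.png

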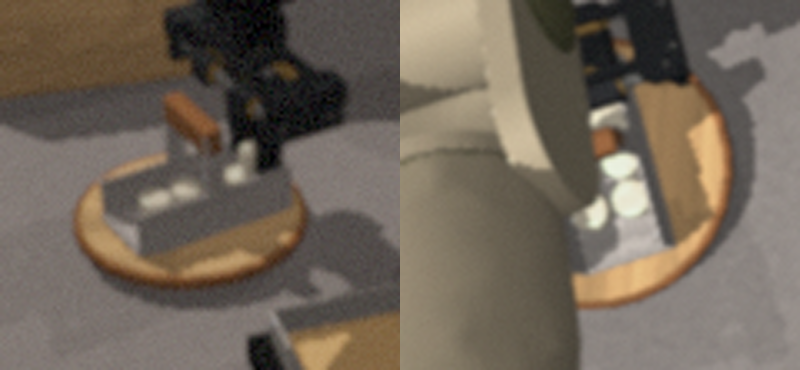

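Request:
{"fn": "jog_arm", "kwargs": {"commands": [[40, 0, 0, 0, 0, 0, 0], [40, 0, 0, 0, 0, 0, 0], [40, 0, 0, 0, 0, 0, 0], [40, 0, 0, 0, 0, 0, 0], [40, -40, 0, 0, 0, 0, 0], [40, -80, 0, 0, 0, 0, 0], [40, -120, 0, 10, 0, 0, 0], [40, -120, 40, 30, 0, 0, 0], [40, -120, 80, 60, 0, 0, 0], [40, -120, 120, 90, 0, 0, 0], [40, -120, 160, 100, 0, 0, 0], [40, -120, 190, 100, 0, 0, 0]]}}

```text
time: 15.83
tool_pos: [0.5007, 0.1347, 0.2533]
orientation: [0.699, 0.109, -0.699, 0.109]
force: [1.1, 0.6, 0.6]
finger_gap: 0.0398
```

Request:
{"fn": "jog_arm", "kwargs": {"commands": [[50, 0, 40, 0, 0, 0, 0], [50, 0, 60, 0, 0, 0, 0], [50, 0, 60, 0, 0, 0, 0]]}}

```text
time: 16.08
tool_pos: [0.5215, 0.0753, 0.253]
orientation: [0.699, 0.106, -0.699, 0.107]
force: [0.0, -0.1, -0.2]
finger_gap: 0.0499
```

```bash
python3 shk.py g
```

```text
16.0833 [0.52146653 0.07534756 0.25297115] 0.04992454426053168
side 0.74 1494
top 0.63 1442
shaker [0.4869 0.3383 0.3048] 17.5 0.5589779928511523
top 0.62 149.0 238.7 100 [0.463  0.3223 0.011 ]
top 0.52 137.7 242.0 105 [0.4545 0.3496 0.011 ]
top 0.46 130.2 212.8 93 [0.5269 0.3726 0.011 ]
top 0.43 134.8 232.5 76 [0.4777 0.3582 0.011 ]
side 0.61 223.9 316.1 163 [ 0.3651 -0.1584  0.011 ]
side 0.54 248.6 280.3 123 [ 0.4348 -0.0694  0.011 ]
```

View pics/g_ztop.png

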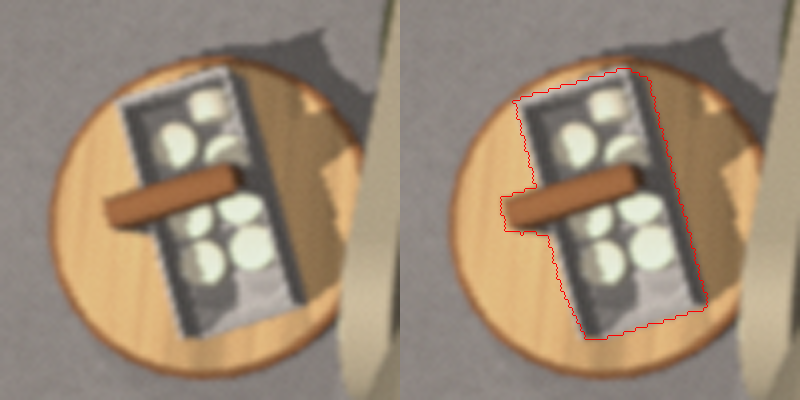

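View pics/g_zside.png

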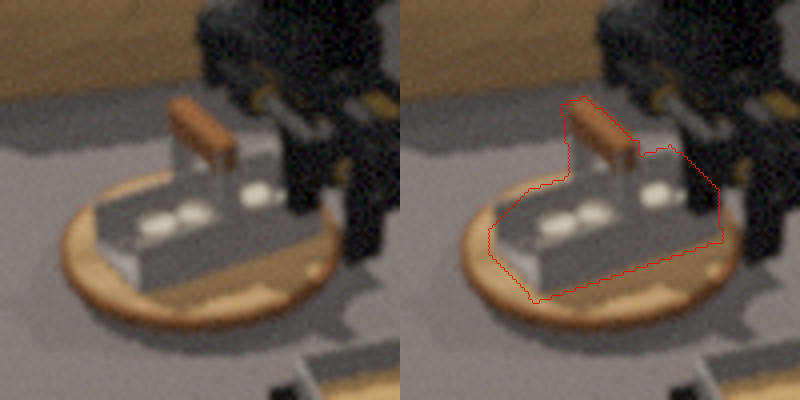

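View pics/g_side.png

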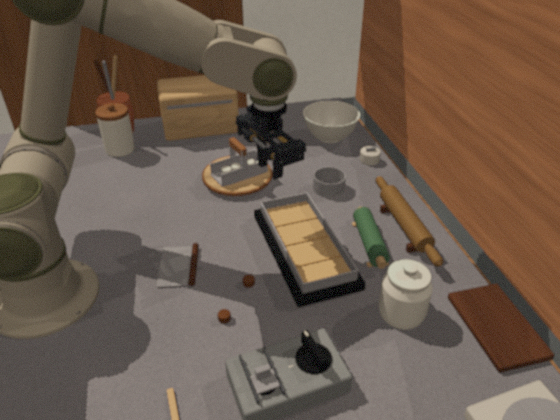

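Both strays are in the shaker: seven pucks are visible, with possibly one more under the bar. Now grip the bar.

Run:
```python
from h import *
s=manip.state();print(s["time"],s["joint_positions"].round(3),s["tool_pos"])
print(jog([.487,.338,.25],down(np.radians(17.5))))
```

```text
16.4833 [-0.071  0.36   1.568  0.     1.214  1.191] [0.52033748 0.07982281 0.25274684]
(array([   2.8, -256.1,  -46.8]), array([-14.97,  -0.  ,   0.  ]))
```

Request:
{"fn": "jog_arm", "kwargs": {"commands": [[65, 0, -20, -4, -1.1, 0, 0], [65, 0, -45, -8, -2.2, 0, 0], [65, 0, -70, -12, -3.4, 0, 0], [65, 0, -95, -16, -4.6, 0, 0], [65, 0, -120, -20, -5.8, 0, 0], [65, 0, -145, -25, -7, 0, 0], [65, 0, -170, -30, -8.2, 0, 0], [65, 0, -195, -35, -9.4, 0, 0], [65, 0, -220, -40, -10.6, 0, 0], [65, 0, -240, -44, -11.8, 0, 0], [65, 0, -256, -47, -13, 0, 0], [65, 0, -256, -47, -14.2, 0, 0]]}}

```text
time: 17.48
tool_pos: [0.4867, 0.3401, 0.2525]
orientation: [0.44, 0.554, -0.44, 0.553]
force: [-0.1, -0.2, 0.2]
finger_gap: 0.0652
```

Run:
```python
from h import *
s=manip.state();print(s["time"],s["joint_positions"].round(3),s["tool_pos"])
a=manip.capture("side")[80:220,150:300]; b=manip.capture("top")[170:300,70:210]
cv2.imwrite("pics/h0.png",np.hstack([cv2.resize(q,(400,370),interpolation=cv2.INTER_CUBIC) for q in(a,b)]))
print(jog([.487,.338,.156],down(np.radians(17.5))))
```

```text
17.4833 [4.130e-01 5.030e-01 1.353e+00 1.000e-03 1.285e+00 1.860e-01] [0.48668025 0.34009805 0.25253034]
(array([96.5, -0.3,  0. ]), array([-0.81,  0.  ,  0.  ]))
```

View pics/h0.png

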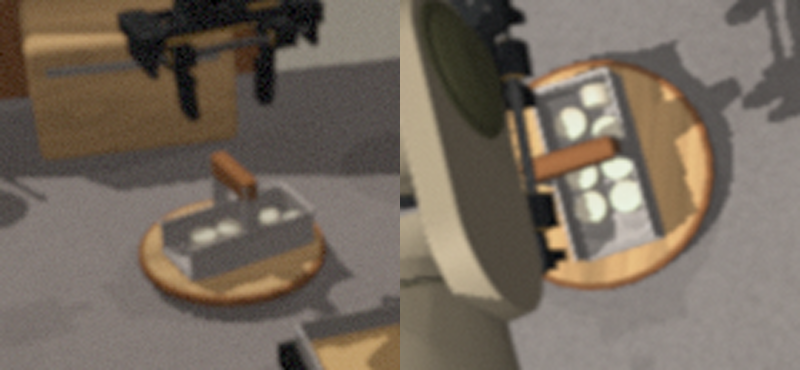

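Request:
{"fn": "jog_arm", "kwargs": {"commands": [[65, 25, 0, 0, -0.8, 0, 0], [65, 55, 0, 0, -0.8, 0, 0], [65, 80, 0, 0, -0.8, 0, 0], [65, 92, 0, 0, -0.8, 0, 0], [65, 96, 0, 0, -0.8, 0, 0], [65, 96, 0, 0, -0.8, 0, 0], [5, 96, 0, 0, -0.8, 0, 0], [5, 96, 0, 0, -0.8, 0, 0], [5, 96, 0, 0, -0.8, 0, 0], [5, 96, 0, 0, -0.8, 0, 0], [5, 96, 0, 0, -0.8, 0, 0], [5, 96, 0, 0, -0.8, 0, 0]], "newtons": 50}}

```text
time: 18.58
tool_pos: [0.4879, 0.3371, 0.157]
orientation: [0.42, 0.569, -0.419, 0.569]
force: [0.5, -0.5, -0.2]
finger_gap: 0.0271
```

Run:
```python
from h import *
s=manip.state();print(s["time"],s["joint_positions"].round(3),s["tool_pos"],s["finger_gap"],s["force"])
a=manip.capture("side")[80:220,150:300]; b=manip.capture("top")[170:300,70:210]
cv2.imwrite("pics/i0.png",np.hstack([cv2.resize(q,(400,370),interpolation=cv2.INTER_CUBIC) for q in(a,b)]))
for cam in ("top","side"):
  m=manip.silhouettes("turntable",cam)[0]["pixels"].astype(np.uint8)
  k=max(cv2.findContours(m,0,1)[0],key=cv2.contourArea); e=cv2.fitEllipse(cv2.convexHull(k)); print(cam,e,px2w(cam,e[0],.024),px2w(cam,e[0],.012))
```

```text
18.5833 [0.407 0.604 1.458 0.    1.08  0.106] [0.48794093 0.33709957 0.15702436] 0.027123344225009473 [ 0.46362066 -0.52758262 -0.17905685]
top ((140.5164794921875, 230.81675720214844), (76.72908020019531, 81.07852172851562), 24.796916961669922) [0.48139539 0.34018809 0.024     ] [0.48212389 0.34398346 0.012     ]
side ((237.0198974609375, 174.6690216064453), (42.02641296386719, 70.8766098022461), 86.69366455078125) [0.48346582 0.33813074 0.024     ] [0.48612972 0.35635639 0.012     ]
```

View pics/i0.png

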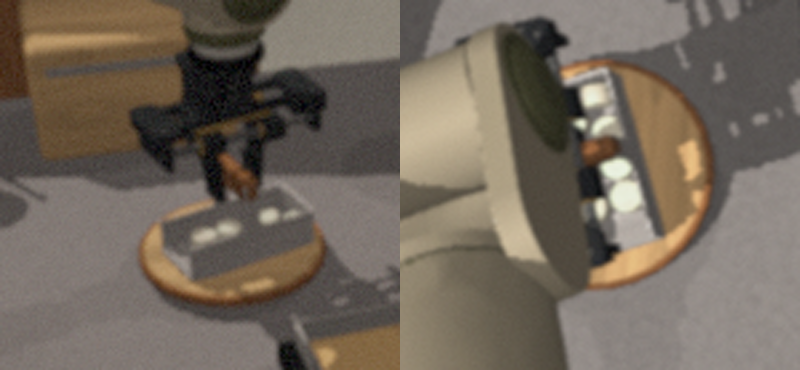

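Request:
{"fn": "jog_arm", "kwargs": {"commands": [[5, 0, 0, 0, 0, 0, 0], [5, 0, 0, 0, 0, 0, 0], [5, 0, 0, 0, 0, 0, 0], [5, 0, 0, 0, 0, 0, 0]]}}

```text
time: 19.12
tool_pos: [0.4879, 0.3371, 0.1568]
orientation: [0.42, 0.569, -0.419, 0.569]
force: [-0.2, -0.3, 1.5]
finger_gap: 0.0175
```

Request:
{"fn": "jog_arm", "kwargs": {"commands": [[5, -15, 0, 0, 0, 0, 0], [5, -35, 0, 0, 0, 0, 0], [5, -60, 0, 0, 0, 0, 0], [5, -80, 0, 0, 0, 0, 0], [5, -90, 0, 0, 0, 0, 0], [5, -90, 0, 0, 0, 0, 0]]}}

```text
time: 19.62
tool_pos: [0.4881, 0.3372, 0.2481]
orientation: [0.42, 0.569, -0.419, 0.57]
force: [0.2, 0.0, -3.6]
finger_gap: 0.0177
```

Run:
```python
from h import *
s=manip.state();print(s["time"],s["joint_positions"].round(3),s["tool_pos"],s["finger_gap"],s["force"])
a=manip.capture("side"); b=manip.capture("top")
cv2.imwrite("pics/j0.png",np.hstack([cv2.resize(q,(400,370),interpolation=cv2.INTER_CUBIC) for q in(a[60:200,150:300],b[170:300,70:210])]))
# tin fit with corners of base (z=.026)
for cam in ("top","side"):
    m=manip.silhouettes("tin",cam)[0]["pixels"].astype(np.uint8); k=max(cv2.findContours(m,0,1)[0],key=cv2.contourArea)
    h=cv2.convexHull(k); ap=cv2.approxPolyDP(h,6,True)[:,0]; print(cam,ap.tolist())
cv2.imwrite("pics/tin.png",cv2.resize(b[140:245,195:365],None,fx=4,fy=4,interpolation=cv2.INTER_CUBIC))
cv2.imwrite("pics/tins.png",cv2.resize(a[180:310,240:370],None,fx=4,fy=4,interpolation=cv2.INTER_CUBIC))
```

```text
19.6167 [ 0.407  0.505  1.362 -0.     1.272  0.106] [0.48813    0.33721624 0.24809462] 0.017726557022717644 [ 0.17644357  0.00612024 -3.61463818]
top [[342, 159], [346, 220], [213, 226], [212, 165]]
side [[306, 192], [365, 287], [299, 306], [254, 210]]
```

View pics/j0.png

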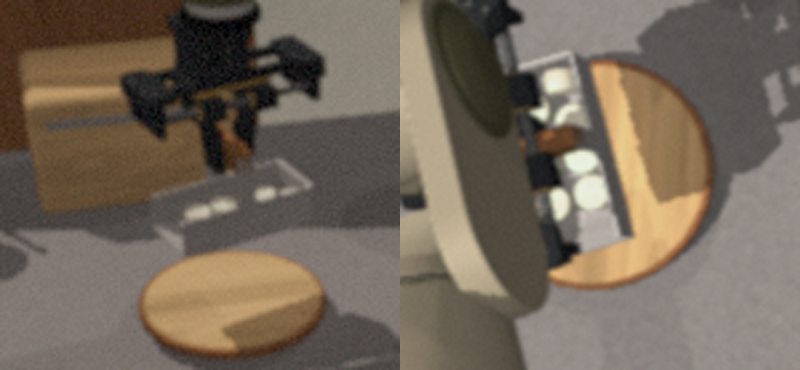

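View pics/tin.png

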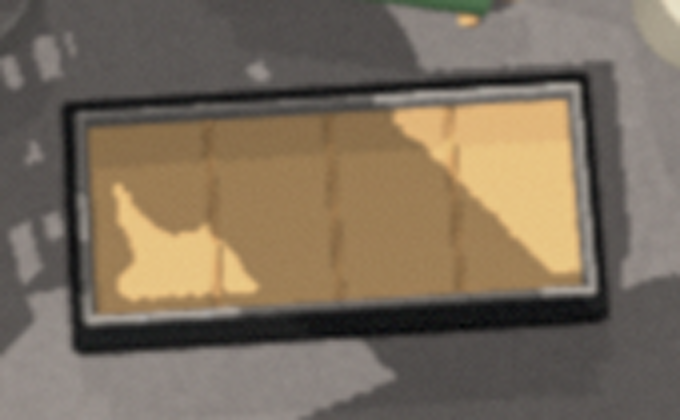

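View pics/tins.png

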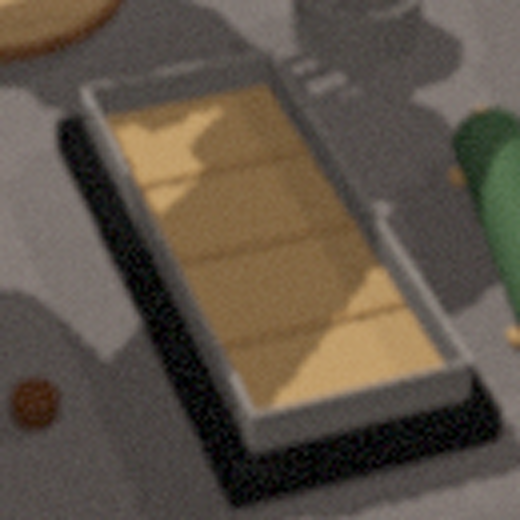

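The shaker lifted with its weights aboard and the turntable is clear. Now fit the tin from its rim corners.

Run:
```python
from h import *
def fit2(obs,x0):
    def f(p):
        c,s=np.cos(p[2]),np.sin(p[2])
        return np.ravel([w2px(cam,[p[0]+c*l[0]-s*l[1],p[1]+s*l[0]+c*l[1],l[2]])[0]-px for cam,l,px in obs])
    s=least_squares(f,x0,loss="soft_l1"); return s.x,np.round(f(s.x),1)
t=lambda x,y:(x/4+195,y/4+140); sd=lambda x,y:(x/4+240,y/4+180)
a,b,z=.063,.153,.054
o=[("top",(a,b,z),t(77,112)),("top",(a,-b,z),t(582,83)),("top",(-a,-b,z),t(597,292)),("top",(-a,b,z),t(86,325)),
("side",(-a,b,z),sd(82,85)),("side",(a,b,z),sd(270,55)),("side",(a,-b,z),sd(471,362)),("side",(-a,-b,z),sd(245,418))]
o2=[("top",(-.08,.1675,.0),t(76,352)),("top",(-.08,-.1675,0.),t(607,318))]
for q in (o[:4],o[4:],o,o+o2):
    p,r=fit2(q,[.58,0,.06]); print(p.round(4),np.degrees(p[2]).round(2),r)
# ridges on the top
for y,pt in ((.075,(212,210)),(0,(334,205)),(-.075,(453,200))): print(px2w("top",t(*pt),.033))
```

```text
[0.5823 0.0021 0.0767] 4.39 [ 0.5  0.8 -0.8  0.8 -0.3 -0.5  0.5 -1. ]
[0.5857 0.0057 0.0678] 3.88 [ 0.2  0.6 -0.1 -0.8 -0.8  0.5  0.6 -0.3]
[0.584  0.003  0.0717] 4.11 [ 0.3 -0.2 -1.1  0.4 -0.8 -0.9 -0.  -2.  -0.4  1.5 -0.7 -0.1 -0.9  1.3
  0.5  0.8]
[0.5844 0.0028 0.0739] 4.23 [ 0.3 -0.3 -1.   0.1 -0.6 -1.2  0.1 -2.1 -0.3  1.5 -0.6 -0.1 -0.6  1.3
  0.9  0.8 -0.   0.2 -0.6  1. ]
[0.57957181 0.07838053 0.033     ]
[0.58396831 0.00303776 0.033     ]
[ 0.58834585 -0.07065691  0.033     ]
```

```bash
cat >> h.py <<'E'
TIN=np.array([.584,.003]); TY=np.radians(4.2)
def pour(fy,lipx,lipz,th,yaw=TY):
    c,s=np.cos(TY),np.sin(TY)
    lip=np.array([TIN[0]+c*lipx-s*fy,TIN[1]+s*lipx+c*fy,lipz])
    Rs=R.from_euler("z",yaw)*R.from_euler("y",-np.radians(th))
    return lip+Rs.apply([.073,0,.125]), down(yaw)*R.from_euler("z",np.radians(th))
E
python3 - <<'E'
from h import *
for a in ((.1125,.02,.12,0),(.1125,.02,.095,0),(.1125,.02,.065,30)):
    p,q=pour(*a); print(p,jog(p,q))
E
```

```text
[0.66851095 0.12200903 0.245     ] (array([ -0.4, 109.3, 258.8]), array([2.17, 0.01, 0.03]))
[0.66851095 0.12200903 0.22      ] (array([ 24.6, 109.4, 258.8]), array([2.17, 0.01, 0.03]))
[0.59642491 0.11671536 0.20975318] (array([ 35. ,  39. , 242.5]), array([ 2.12, -0.56,  5.01]))
```

Request:
{"fn": "jog_arm", "kwargs": {"commands": [[5, 0, 4, 10, 0.1, 0, 0], [5, 0, 12, 30, 0.3, 0, 0], [5, 0, 22, 54, 0.5, 0, 0], [5, 0, 34, 80, 0.7, 0, 0], [5, 0, 45, 106, 0.9, 0, 0], [5, 0, 56, 132, 1.1, 0, 0], [5, 0, 67, 158, 1.3, 0, 0], [5, 0, 78, 184, 1.5, 0, 0], [5, 0, 88, 210, 1.7, 0, 0], [5, 0, 98, 232, 1.9, 0, 0], [5, 0, 106, 249, 2.1, 0, 0], [5, 0, 109, 259, 2.17, 0, 0]]}}

```text
time: 20.82
tool_pos: [0.67, 0.1192, 0.2453]
orientation: [0.482, 0.517, -0.483, 0.517]
force: [0.3, 0.1, -4.1]
finger_gap: 0.0174
```

```bash
cat > look.py <<'E'
from h import *
import sys
s=manip.state();print(s["time"],s["joint_positions"].round(3),s["tool_pos"],s["finger_gap"],s["force"])
a=manip.capture("side"); b=manip.capture("top")
cv2.imwrite(f"pics/{sys.argv[1]}.png",np.hstack([cv2.resize(q,(400,400),interpolation=cv2.INTER_CUBIC) for q in(a[120:320,210:410],b[90:250,190:370])]))
E
python3 look.py k0
python3 - <<'E'
from h import *
for a in ((.1125,.02,.09,0),(.1125,.02,.08,10),(.1125,.02,.07,20),(.1125,.02,.065,24),(.1125,.02,.065,28),(.1125,.02,.065,32)):
    p,q=pour(*a); print(a,jog(p,q))
E
```

```text
20.8167 [ 4.000e-03  7.080e-01  1.032e+00 -1.000e-03  1.403e+00 -6.600e-02] [0.66995443 0.11918642 0.24525334] 0.017416438987193472 [ 0.2644861   0.14936263 -4.06504848]
(0.1125, 0.02, 0.09, 0) (array([30.5, -0.5, -1.9]), array([-0.02,  0.  ,  0.01]))
(0.1125, 0.02, 0.08, 10) (array([ 29.7, -23.3,  -1.9]), array([-0.02,  0.  ,  1.68]))
(0.1125, 0.02, 0.07, 20) (array([ 33.1, -47.7,  -1.8]), array([-0.02,  0.  ,  3.35]))
(0.1125, 0.02, 0.065, 24) (array([ 36.7, -57.7,  -1.8]), array([-0.02,  0.01,  4.01]))
(0.1125, 0.02, 0.065, 28) (array([ 35.9, -67.7,  -1.8]), array([-0.02,  0.01,  4.68]))
(0.1125, 0.02, 0.065, 32) (array([ 35.9, -77.8,  -1.8]), array([-0.02,  0.01,  5.35]))
```

View pics/k0.png

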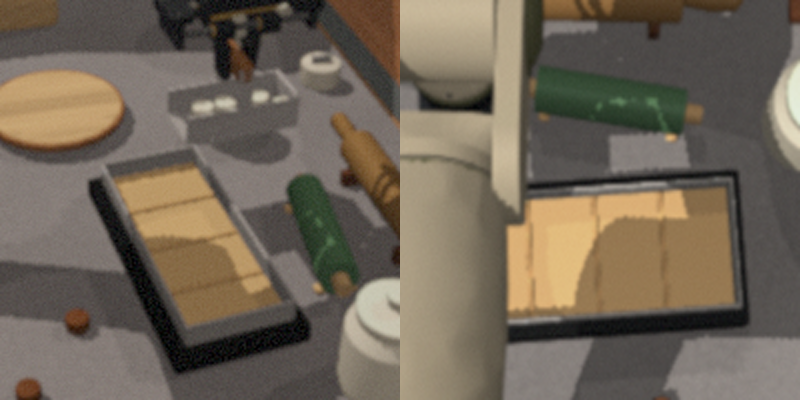

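Request:
{"fn": "jog_arm", "kwargs": {"commands": [[5, 15, 0, -2, 0, 0, 0], [5, 28, 0, -2, 0, 0, 0], [5, 30, -6, -2, 0, 0, 0.4], [5, 30, -12, -2, 0, 0, 0.8], [5, 30, -18, -2, 0, 0, 1.25], [5, 30, -23, -2, 0, 0, 1.68], [5, 30, -29, -2, 0, 0, 2.1], [5, 31, -35, -2, 0, 0, 2.5], [5, 32, -41, -2, 0, 0, 2.95], [5, 33, -48, -2, 0, 0, 3.35], [5, 33, -48, -2, 0, 0, 3.35]]}}

```text
time: 21.83
tool_pos: [0.6183, 0.1216, 0.2131]
orientation: [0.564, 0.427, -0.383, 0.594]
force: [-1.2, 0.8, -5.0]
finger_gap: 0.0171
```

```bash
python3 look.py k1
python3 - <<'E'
from h import *
for a in ((.1125,.02,.065,24),(.1125,.02,.065,28),(.1125,.02,.065,32)):
    p,q=pour(*a); print(a,jog(p,q))
E
```

```text
21.8333 [ 1.000e-03  5.000e-01  1.499e+00  3.600e-02  7.950e-01 -9.500e-02] [0.6183175  0.12160269 0.2131032 ] 0.017066074081532025 [-1.18962812  0.77053604 -4.97545199]
(0.1125, 0.02, 0.065, 24) (array([  1.7, -10. ,   2.7]), array([ 0.01, -0.01,  0.67]))
(0.1125, 0.02, 0.065, 28) (array([ -2.5, -19.2,   2.7]), array([ 0.01, -0.01,  1.33]))
(0.1125, 0.02, 0.065, 32) (array([ -6. , -28.7,   2.7]), array([ 0.01, -0.01,  2.  ]))
```

View pics/k1.png

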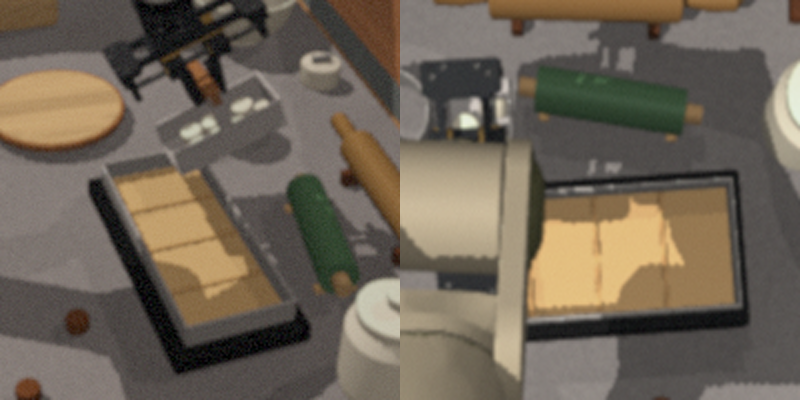

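Request:
{"fn": "jog_arm", "kwargs": {"commands": [[5, 1, -5, 2, 0, 0, 0.35], [5, 1, -10, 2, 0, 0, 0.67], [5, 1, -10, 2, 0, 0, 0.67], [5, 1, -10, 2, 0, 0, 0.67]]}}

```text
time: 22.27
tool_pos: [0.612, 0.1181, 0.2094]
orientation: [0.579, 0.407, -0.363, 0.607]
force: [-0.1, -0.5, -4.2]
finger_gap: 0.0177
```

```bash
python3 look.py k2
```

```text
22.2667 [-0.007  0.472  1.568  0.052  0.684 -0.115] [0.61199329 0.11805377 0.20944221] 0.017749770896448767 [-0.09923378 -0.46287814 -4.24752325]
```

View pics/k2.png

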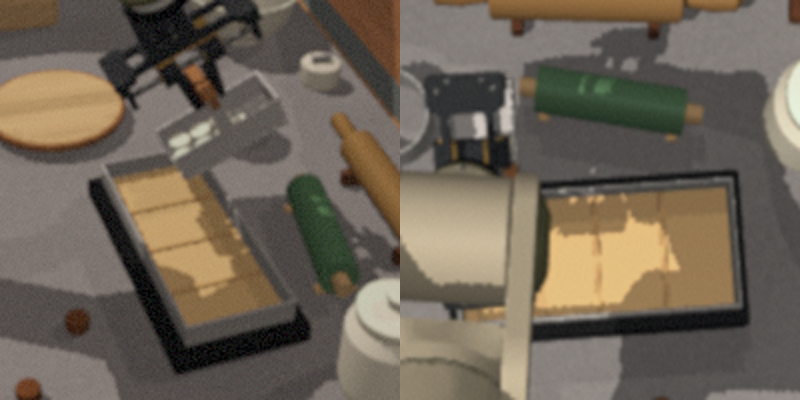

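Everything slid to the lip and stalled there, with the pucks now around (190,140). Continue in small steps.

Request:
{"fn": "jog_arm", "kwargs": {"commands": [[5, -2, -5, 0, 0, 0, 0.33], [5, -4, -10, 0, 0, 0, 0.67], [5, -4, -10, 0, 0, 0, 0.67]]}}

```text
time: 22.62
tool_pos: [0.6006, 0.1172, 0.2088]
orientation: [0.593, 0.386, -0.341, 0.619]
force: [-0.6, 0.1, -3.6]
finger_gap: 0.0175
```

```bash
python3 look.py k3
python3 - <<'E'
from h import *
for a in ((.1125,.02,.065,28),(.1125,.02,.065,30),(.1125,.02,.065,32)):
    p,q=pour(*a); print(a,jog(p,q))
E
```

```text
22.6167 [-0.011  0.436  1.646  0.074  0.572 -0.137] [0.60060284 0.11715053 0.20878393] 0.01748473082399922 [-0.56197436  0.07165115 -3.60537646]
(0.1125, 0.02, 0.065, 28) (array([-0.3,  0.1, -0. ]), array([ 0.  , -0.  , -0.02]))
(0.1125, 0.02, 0.065, 30) (array([-2.8, -4.3, -0. ]), array([ 0.  , -0.  ,  0.32]))
(0.1125, 0.02, 0.065, 32) (array([-5.1, -8.8, -0. ]), array([ 0.  , -0.  ,  0.65]))
```

View pics/k3.png

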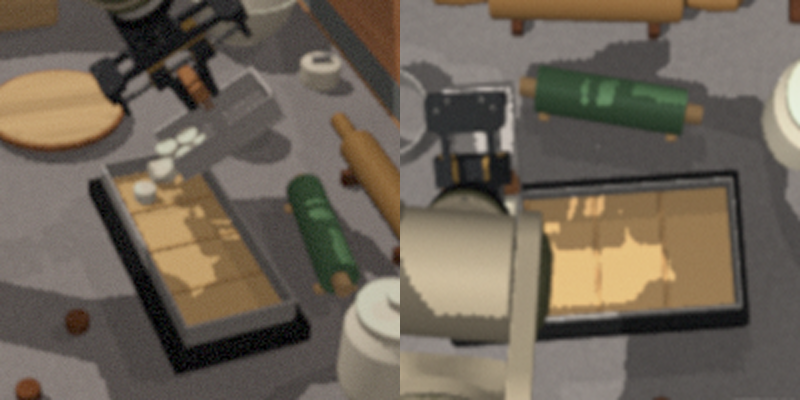

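Request:
{"fn": "jog_arm", "kwargs": {"commands": [[5, 2, 18, 0, 0, 0, -1.15], [5, 2, 35, 0, 0, 0, -2.3], [5, 0, 52, 0, 0, 0, -3.4], [5, 0, 52, 0, 0, 0, -3.4]]}}

```text
time: 23.05
tool_pos: [0.6499, 0.1201, 0.236]
orientation: [0.515, 0.484, -0.446, 0.549]
force: [-0.3, 0.5, -3.1]
finger_gap: 0.0172
```

```bash
python3 look.py k4
python3 - <<'E'
from h import *
for a in ((.1125,.02,.09,5),(.0375,.02,.09,5),(.0375,.02,.07,20),(.0375,.02,.065,24)):
    p,q=pour(*a); print(a,jog(p,q))
E
```

```text
23.05 [ 0.003  0.613  1.224  0.009  1.171 -0.072] [0.6499115  0.12012695 0.23601746] 0.01719336952057193 [-0.31634982  0.48741524 -3.12568096]
(0.1125, 0.02, 0.09, 5) (array([14.1,  7.2, -0.3]), array([-0.  ,  0.  , -0.47]))
(0.0375, 0.02, 0.09, 5) (array([14.1,  7.2, 74.7]), array([-0.  ,  0.  , -0.47]))
(0.0375, 0.02, 0.07, 20) (array([ 17.6, -29.6,  74.7]), array([0.  , 0.  , 2.03]))
(0.0375, 0.02, 0.065, 24) (array([ 19.7, -40. ,  74.7]), array([0. , 0. , 2.7]))
```

View pics/k4.png

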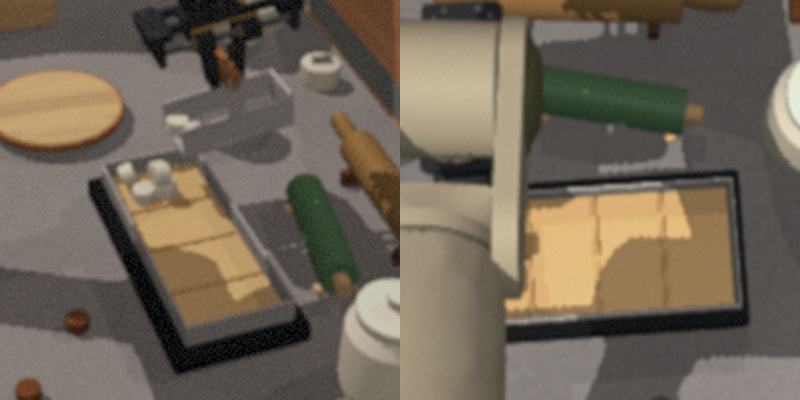

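Run:
```python
from h import *
a=manip.capture("side"); cv2.imwrite("pics/k5.png",cv2.resize(a[145:235,250:370],None,fx=6,fy=6,interpolation=cv2.INTER_CUBIC))
```

```text
(no output)
```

View pics/k5.png

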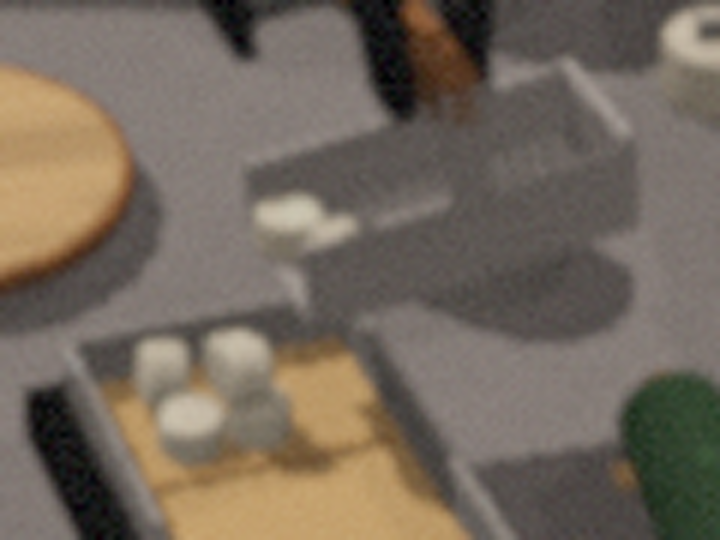

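Field 1 has four pucks around side crop (200,390), and two or more remain in the shaker near the lip. Move to field 2.

Request:
{"fn": "jog_arm", "kwargs": {"commands": [[5, 2, 3, 6, 0, 0, -0.2], [5, 5, 7, 20, 0, 0, -0.47], [5, 8, 7, 36, 0, 0, -0.47], [5, 11, 7, 52, 0, 0, -0.47], [5, 14, 7, 66, 0, 0, -0.47], [5, 14, 7, 75, 0, 0, -0.47], [5, 14, 7, 75, 0, 0, -0.47], [5, 15, -5, 75, 0, 0, 0.4], [5, 16, -17, 75, 0, 0, 1.2], [5, 17, -29, 75, 0, 0, 2], [5, 17, -29, 75, 0, 0, 2]]}}

```text
time: 24.12
tool_pos: [0.6226, 0.0447, 0.2113]
orientation: [0.563, 0.429, -0.385, 0.592]
force: [-0.4, 0.0, -2.8]
finger_gap: 0.017
```

```bash
python3 look.py l1
python3 - <<'E'
from h import *
for a in ((.0375,.02,.065,24),(.0375,.02,.065,26),(.0375,.02,.065,28),(.0375,.02,.08,12)):
    p,q=pour(*a); print(a,jog(p,q))
a=cv2.imread("pics/l1.png")[90:260,60:300]; cv2.imwrite("pics/l1z.png",cv2.resize(a,None,fx=3,fy=3))
E
```

```text
24.1167 [-0.137  0.491  1.518  0.1    0.8   -0.269] [0.62259416 0.04469629 0.21133115] 0.017046213280293356 [-0.43027503  0.00451872 -2.7540816 ]
(0.0375, 0.02, 0.065, 24) (array([  1.3, -10.1,   0.4]), array([ 0.01, -0.  ,  0.72]))
(0.0375, 0.02, 0.065, 26) (array([ -0.8, -14.6,   0.4]), array([ 0.  , -0.  ,  1.05]))
(0.0375, 0.02, 0.065, 28) (array([ -2.8, -19.3,   0.4]), array([ 0.  , -0.  ,  1.39]))
(0.0375, 0.02, 0.08, 12) (array([ 3.2, 20.7,  0.4]), array([ 0.01, -0.  , -1.28]))
```

View pics/l1z.png

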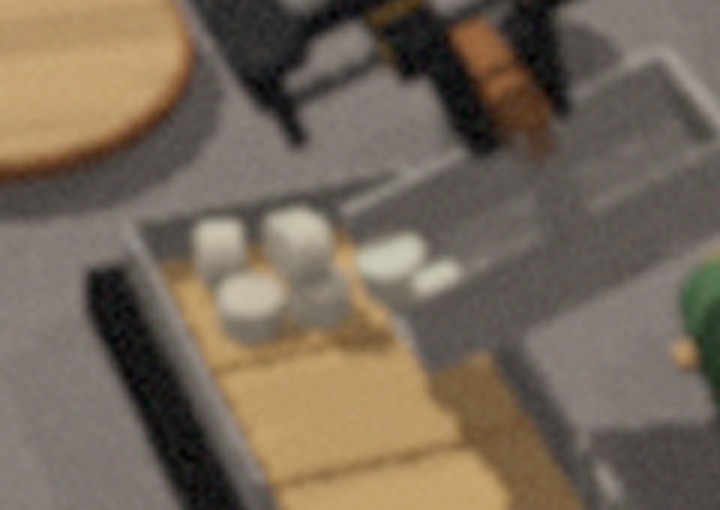

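Request:
{"fn": "jog_arm", "kwargs": {"commands": [[5, 1, -5, 0, 0, 0, 0.35], [5, 1, -10, 0, 0, 0, 0.72], [5, 0, -15, 0, 0, 0, 1.05], [5, 0, -15, 0, 0, 0, 1.05]]}}

```text
time: 24.55
tool_pos: [0.6122, 0.0429, 0.2078]
orientation: [0.585, 0.397, -0.352, 0.613]
force: [-0.1, 0.3, -2.9]
finger_gap: 0.0175
```

```bash
cat > lk.py <<'E'
from h import *
import sys
a=manip.capture("side"); cv2.imwrite(f"pics/{sys.argv[1]}.png",cv2.resize(a[150:330,230:390],(711,800),interpolation=cv2.INTER_CUBIC)[:600])
s=manip.state();print(s["time"],s["tool_pos"],s["finger_gap"],s["force"])
E
python3 lk.py l2
```

```text
24.6 [0.61265558 0.04281149 0.20813936] 0.017441884653832167 [-0.32051583 -0.09546569 -3.82128594]
```

View pics/l2.png

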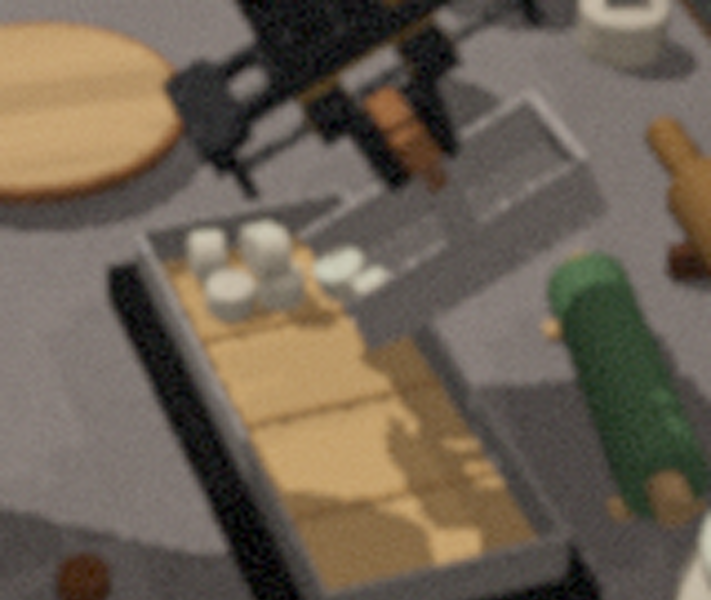

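Request:
{"fn": "jog_arm", "kwargs": {"commands": [[5, -1, -3, 0, 0, 0, 0.2], [5, -1, -3, 0, 0, 0, 0.2]]}}

```text
time: 24.77
tool_pos: [0.6095, 0.0425, 0.2075]
orientation: [0.59, 0.391, -0.346, 0.617]
force: [0.3, 0.6, -3.4]
finger_gap: 0.0172
```

```bash
python3 lk.py l3
```

```text
24.8167 [0.60953932 0.04248755 0.20759803] 0.017614958709902772 [ 0.96913912 -0.35013904 -2.45711519]
```

View pics/l3.png

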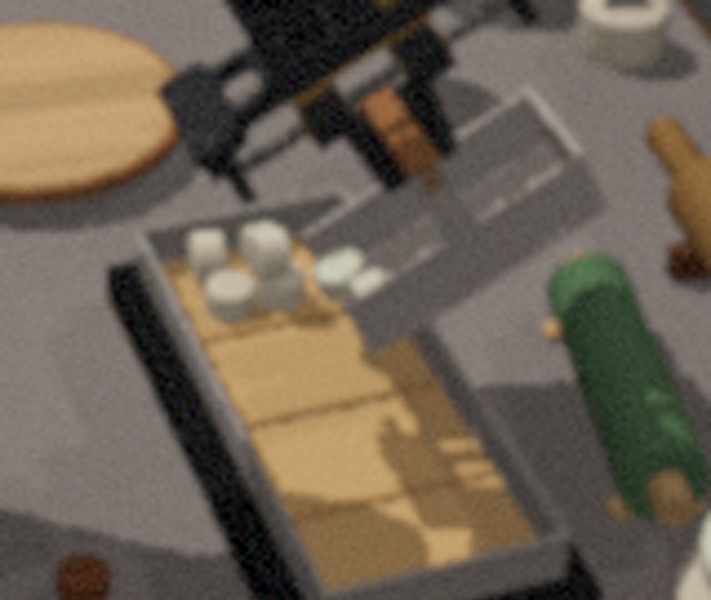

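Still holding. Add about 1.5° more.

Request:
{"fn": "jog_arm", "kwargs": {"commands": [[5, -2, -3, 0, 0, 0, 0.25], [5, -2, -3, 0, 0, 0, 0.25]]}}

```text
time: 24.98
tool_pos: [0.6055, 0.0422, 0.2078]
orientation: [0.595, 0.383, -0.338, 0.621]
force: [-0.1, 0.9, -3.6]
finger_gap: 0.0173
```

```bash
python3 lk.py l4
```

```text
25.0333 [0.60556137 0.04216841 0.20779724] 0.017554166978318162 [-0.33640049 -0.46637304 -2.89042278]
```

View pics/l4.png

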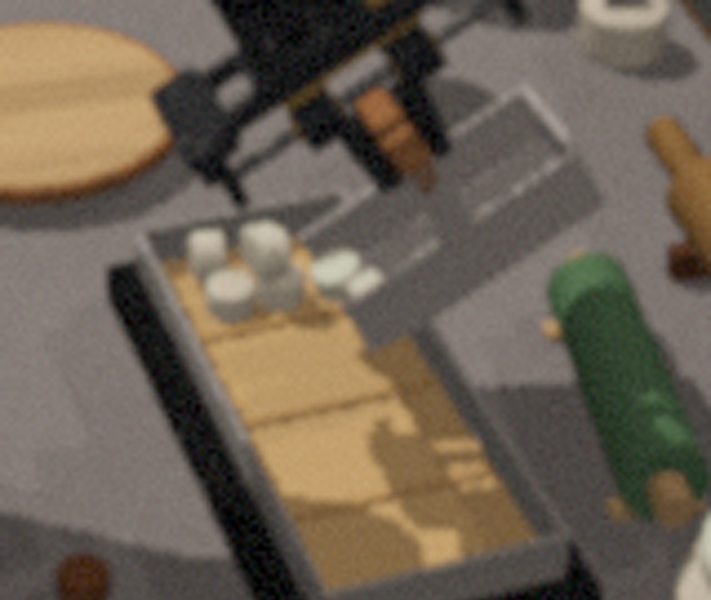

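Request:
{"fn": "jog_arm", "kwargs": {"commands": [[5, -2, -3, 0, 0, 0, 0.25], [5, -2, -3, 0, 0, 0, 0.25]]}}

```text
time: 25.2
tool_pos: [0.6016, 0.0419, 0.2079]
orientation: [0.6, 0.375, -0.33, 0.625]
force: [-0.4, -0.2, -4.1]
finger_gap: 0.0177
```

```bash
python3 lk.py l5
```

```text
25.25 [0.60179473 0.04187525 0.20799268] 0.01744329737866091 [ 0.80524322  0.15866575 -4.13942578]
```

View pics/l5.png

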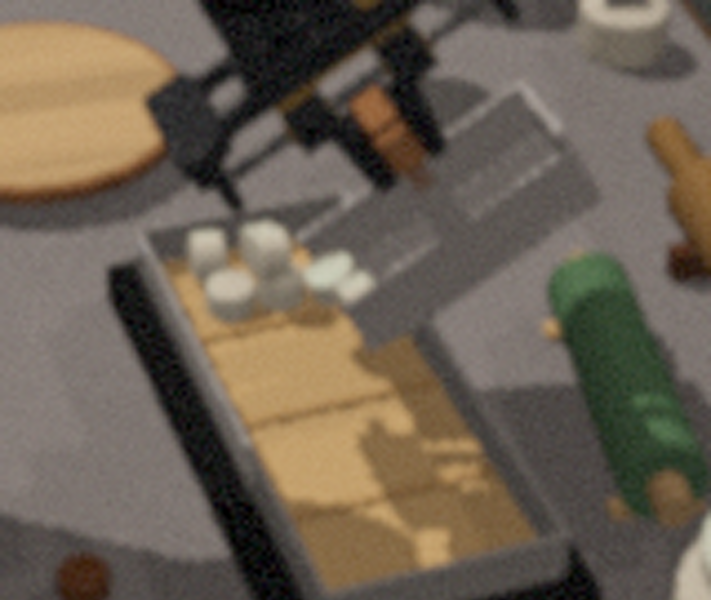

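Request:
{"fn": "jog_arm", "kwargs": {"commands": [[5, 0, 0, 0, 0, 0, 0]]}}

```text
time: 25.33
tool_pos: [0.602, 0.0418, 0.2081]
orientation: [0.6, 0.375, -0.33, 0.626]
force: [-0.3, -0.3, -2.7]
finger_gap: 0.0176
```

```bash
python3 lk.py l6
```

```text
25.3833 [0.60204946 0.04183678 0.20814549] 0.01725014766876284 [-0.78491262  0.03786054 -1.49603178]
```

View pics/l6.png

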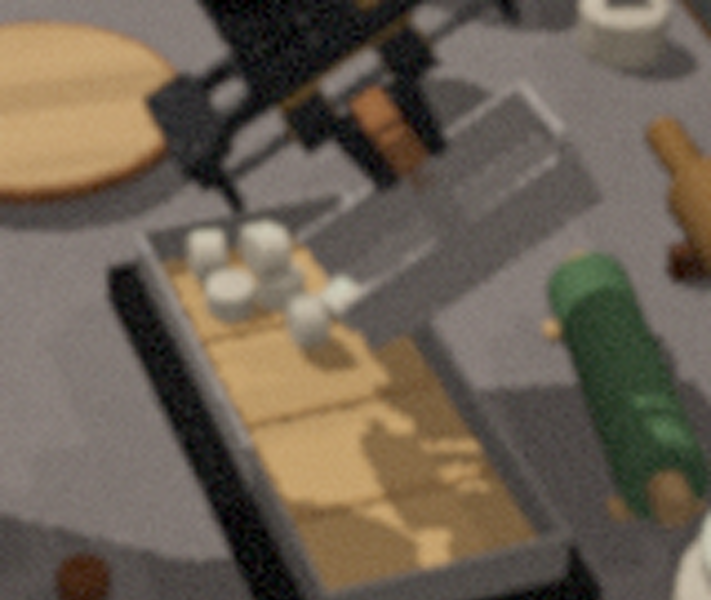

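One puck has left at (308,320) and the other is at the lip. Level at once.

Request:
{"fn": "jog_arm", "kwargs": {"commands": [[5, -4, 18, 0, 0, 0, -1.15], [5, -6, 36, 0, 0, 0, -2.3], [5, -6, 52, 0, 0, 0, -3.4], [5, -6, 60, 0, 0, 0, -4.2], [5, -6, 60, 0, 0, 0, -4.2]]}}

```text
time: 25.8
tool_pos: [0.6526, 0.0453, 0.2444]
orientation: [0.503, 0.496, -0.459, 0.539]
force: [0.1, -0.2, -2.2]
finger_gap: 0.0173
```

```bash
python3 look.py l7; python3 lk.py l8
```

```text
25.8 [-0.114  0.609  1.205  0.016  1.243 -0.191] [0.65260582 0.04529292 0.24440536] 0.017304218876735368 [ 0.14123758 -0.21837095 -2.18517842]
25.95 [0.64998969 0.04550036 0.24245629] 0.01739324947287786 [-0.12131305  0.40359055 -1.90250479]
```

View pics/l8.png

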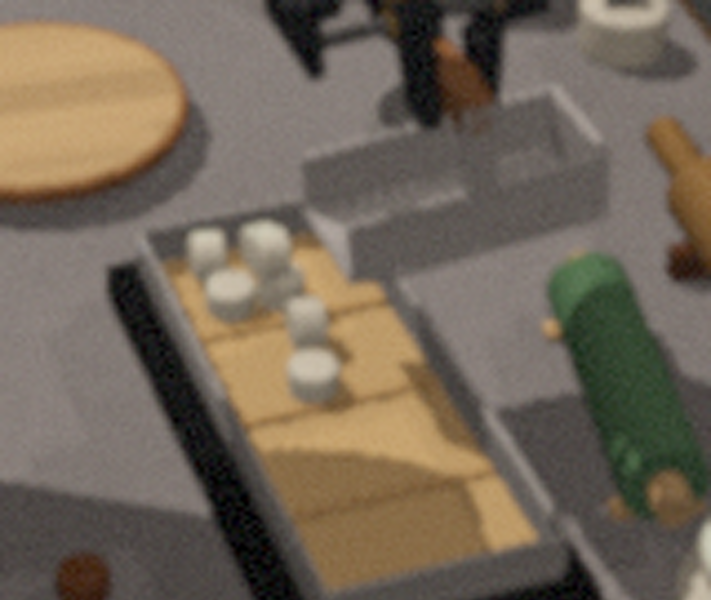

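View pics/l7.png

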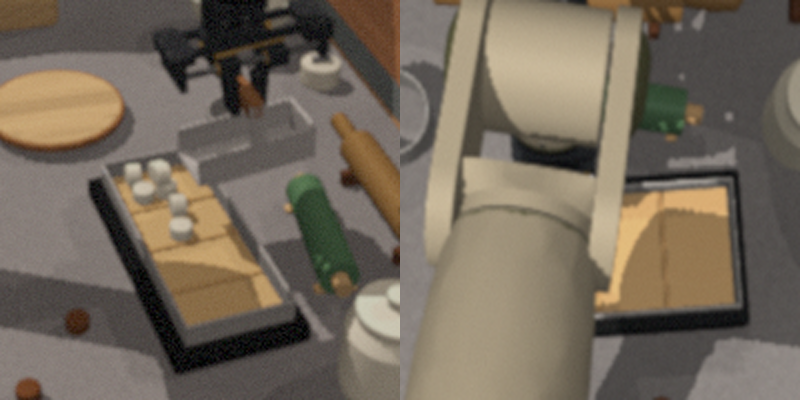

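Run:
```python
from h import *
a=np.mean([manip.capture("side").astype(float) for _ in range(4)],0).astype(np.uint8); cv2.imwrite("pics/m1.png",cv2.resize(a[150:250,255:375],None,fx=6,fy=6,interpolation=cv2.INTER_CUBIC))
```

```text
(no output)
```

View pics/m1.png

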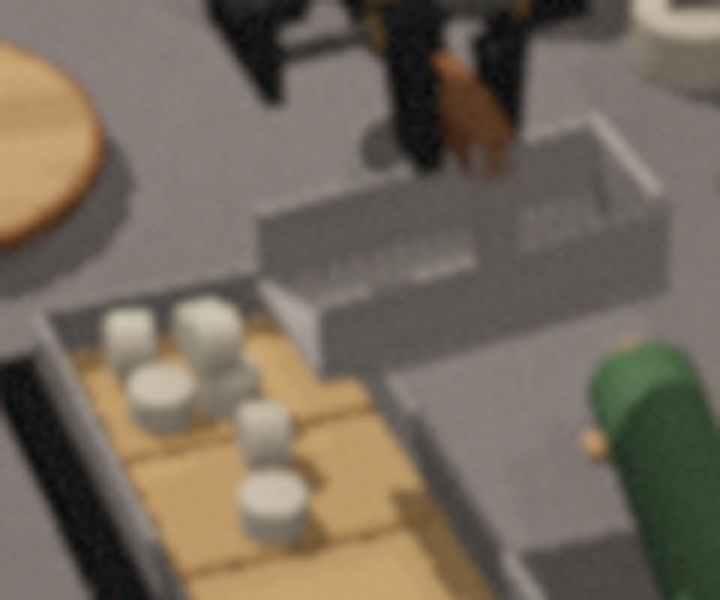

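Six or so pucks are in the tin and the shaker looks empty, though a strip along its near wall is hidden. I'll tilt it fully over field 3 to be sure.

Run:
```python
from h import *
for a in ((-.0375,.02,.09,5),(-.0375,.02,.07,20),(-.0375,.02,.07,35),(-.0375,.02,.07,46)):
    p,q=pour(*a); print(a,jog(p,q))
```

```text
(-0.0375, 0.02, 0.09, 5) (array([23.5, 11.1, 75. ]), array([ 0.  , -0.  , -0.01]))
(-0.0375, 0.02, 0.07, 20) (array([ 28.8, -25.5,  75. ]), array([ 0.  , -0.  ,  2.49]))
(-0.0375, 0.02, 0.07, 35) (array([ 23.6, -62.9,  75. ]), array([ 0.  , -0.  ,  4.99]))
(-0.0375, 0.02, 0.07, 46) (array([ 26.1, -90.5,  75. ]), array([ 0.  , -0.  ,  6.82]))
```

Request:
{"fn": "jog_arm", "kwargs": {"commands": [[5, 0, 0, 15, 0, 0, 0], [5, 5, 5, 35, 0, 0, 0], [5, 15, 8, 55, 0, 0, 0], [5, 22, 5, 70, 0, 0, 0.5], [5, 28, -8, 75, 0, 0, 1.3], [5, 29, -25, 75, 0, 0, 2.5], [5, 26, -42, 75, 0, 0, 3.6], [5, 24, -60, 75, 0, 0, 4.8], [5, 25, -77, 75, 0, 0, 5.9], [5, 26, -90, 75, 0, 0, 6.8], [5, 26, -90, 75, 0, 0, 6.8], [5, 26, -90, 75, 0, 0, 6.8]]}}

```text
time: 27.15
tool_pos: [0.5679, -0.0369, 0.2097]
orientation: [0.645, 0.288, -0.242, 0.665]
force: [0.4, 0.3, -1.7]
finger_gap: 0.0175
```

Request:
{"fn": "jog_arm", "kwargs": {"commands": [[5, 0, 6, 0, 0, 0, 0], [5, 0, -6, 0, 0, 0, 0], [5, 0, 6, 0, 0, 0, 0], [5, 0, 0, 0, 0, 0, 0], [5, 0, 0, 0, 0, 0, 0], [5, 0, 0, 0, 0, 0, 0]]}}

```text
time: 27.65
tool_pos: [0.5684, -0.0363, 0.2094]
orientation: [0.645, 0.29, -0.242, 0.664]
force: [0.8, -0.1, -2.6]
finger_gap: 0.0176
```

```bash
python3 lk.py n1
```

```text
27.7 [ 0.5685721  -0.03620742  0.2095624 ] 0.017146157280066632 [ 0.83207236  0.81094877 -1.92891469]
```

View pics/n1.png

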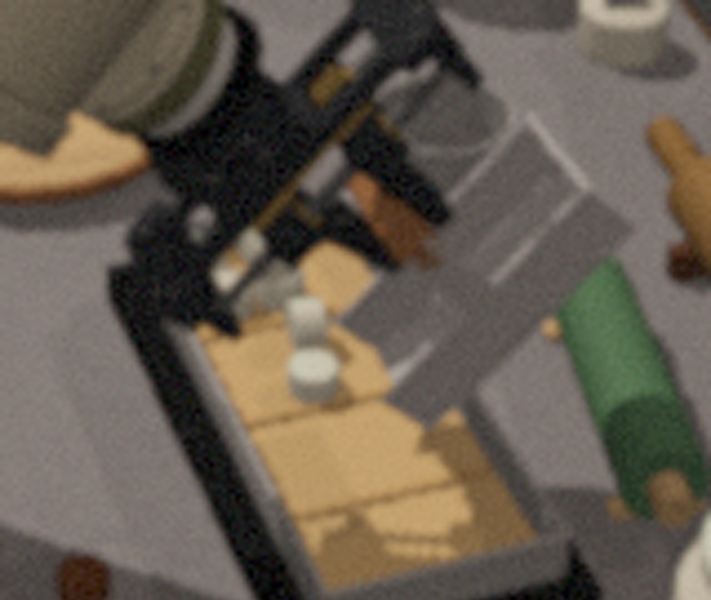

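The shaker is empty; fields 3 and 4 have none yet. I'll stand it back on the turntable, then redistribute two pucks with the gripper.

Run:
```python
from h import *
p,q=pour(-.0375,.02,.13,0); print(jog(p,q))
```

```text
(array([ 48.1, 110.2,  -0.5]), array([ 0.  ,  0.  , -7.63]))
```

Request:
{"fn": "jog_arm", "kwargs": {"commands": [[5, -6, 20, 0, 0, 0, -1.1], [5, -6, 38, 0, 0, 0, -2.2], [5, 0, 56, 0, 0, 0, -3.3], [5, 10, 74, 0, 0, 0, -4.4], [5, 20, 90, 0, 0, 0, -5.5], [5, 34, 102, 0, 0, 0, -6.6], [5, 46, 110, 0, 0, 0, -7.6], [5, 46, 110, 0, 0, 0, -7.6], [5, 46, 110, 0, 0, 0, -7.6]]}}

```text
time: 28.45
tool_pos: [0.6786, -0.0278, 0.2564]
orientation: [0.481, 0.518, -0.482, 0.518]
force: [0.8, 0.0, -2.3]
finger_gap: 0.0174
```

Run:
```python
from h import *
s=manip.state();print(s["tool_pos"],s["finger_gap"])
print(jog([.484,.338,.26],down(np.radians(17.5))))
```

```text
[ 0.6785888  -0.02781193  0.25635293] 0.017442911250473286
(array([  -3.8, -167.5, -379. ]), array([-2.22,  0.01,  0.02]))
```

Request:
{"fn": "jog_arm", "kwargs": {"commands": [[5, -4, -10, -22, -0.1, 0, 0], [5, -4, -24, -54, -0.3, 0, 0], [5, -4, -40, -90, -0.5, 0, 0], [5, -4, -56, -126, -0.7, 0, 0], [5, -4, -72, -162, -0.9, 0, 0], [5, -4, -88, -198, -1.1, 0, 0], [5, -4, -104, -234, -1.3, 0, 0], [5, -4, -120, -270, -1.5, 0, 0], [5, -4, -136, -306, -1.8, 0, 0], [5, -4, -150, -340, -2, 0, 0], [5, -4, -162, -366, -2.2, 0, 0], [5, -4, -167, -379, -2.2, 0, 0]]}}

```text
time: 29.45
tool_pos: [0.4818, 0.3405, 0.26]
orientation: [0.419, 0.57, -0.416, 0.571]
force: [-0.3, 0.2, -1.7]
finger_gap: 0.0174
```

Run:
```python
from h import *
s=manip.state();print(s["tool_pos"],s["finger_gap"])
print(jog([.484,.338,.158],down(np.radians(17.5))))
a=manip.capture("side")[60:220,150:300]; b=manip.capture("top")[140:300,70:370]
cv2.imwrite("pics/o0.png",np.hstack([cv2.resize(q,(400,int(400*q.shape[0]/q.shape[1])),interpolation=cv2.INTER_CUBIC)[:213] for q in(a,b)]))
cv2.imwrite("pics/o1.png",cv2.resize(manip.capture("top")[130:250,190:370],None,fx=4.4,fy=4.4,interpolation=cv2.INTER_CUBIC))
cv2.imwrite("pics/o2.png",cv2.resize(manip.capture("side")[170:320,240:380],None,fx=4,fy=4,interpolation=cv2.INTER_CUBIC))
```

```text
[0.48181375 0.34052118 0.26004469] 0.017388253288314493
(array([102. ,   0.9,   3.1]), array([ 0.02,  0.  , -0.04]))
```

View pics/o0.png

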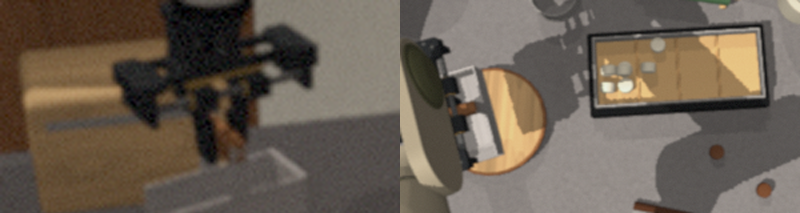

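View pics/o1.png

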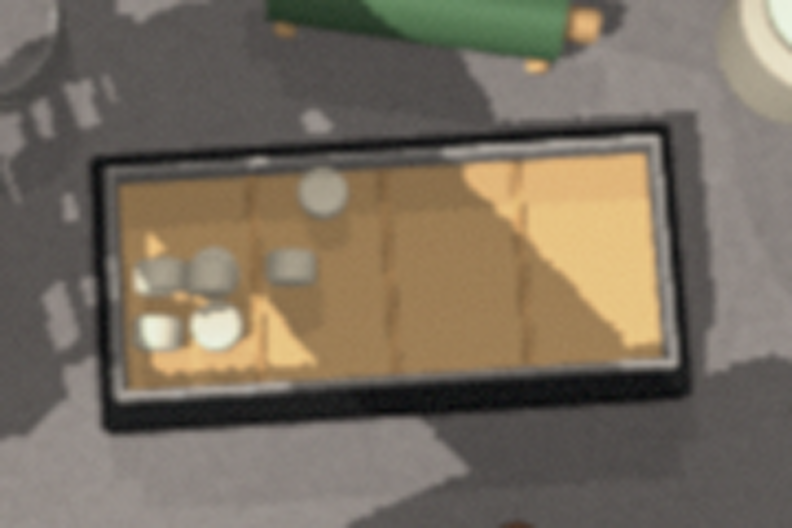

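View pics/o2.png

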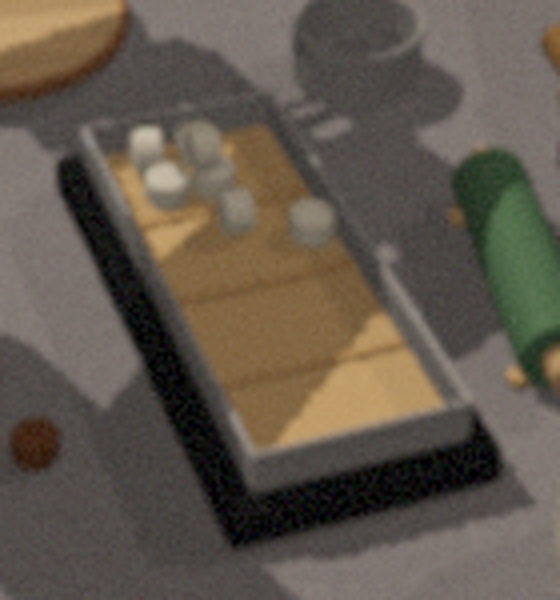

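Pucks are in field 1 (top crop 150–240, 250–350) and two in field 2 at (323,190) and (290,265). Put the shaker down.

Request:
{"fn": "jog_arm", "kwargs": {"commands": [[5, 30, 1, 3, 0, 0, 0], [5, 60, 1, 3, 0, 0, 0], [5, 85, 1, 3, 0, 0, 0], [5, 96, 1, 3, 0, 0, 0], [5, 101, 1, 3, 0, 0, 0], [5, 103, 1, 3, 0, 0, 0], [5, 103, 1, 3, 0, 0, 0]]}}

```text
time: 30.23
tool_pos: [0.4866, 0.3353, 0.1579]
orientation: [0.42, 0.569, -0.417, 0.571]
force: [0.9, 0.2, -2.1]
finger_gap: 0.0175
```

Run:
```python
from h import *
s=manip.state();print(s["tool_pos"],s["finger_gap"],s["force"])
a=manip.capture("side")[80:220,150:300]; b=manip.capture("top")[170:300,70:210]
cv2.imwrite("pics/p0.png",np.hstack([cv2.resize(q,(400,370),interpolation=cv2.INTER_CUBIC) for q in(a,b)]))
```

```text
[0.48661472 0.33525199 0.15787352] 0.01746485274238466 [ 0.85465325  0.16735921 -2.09332579]
```

View pics/p0.png

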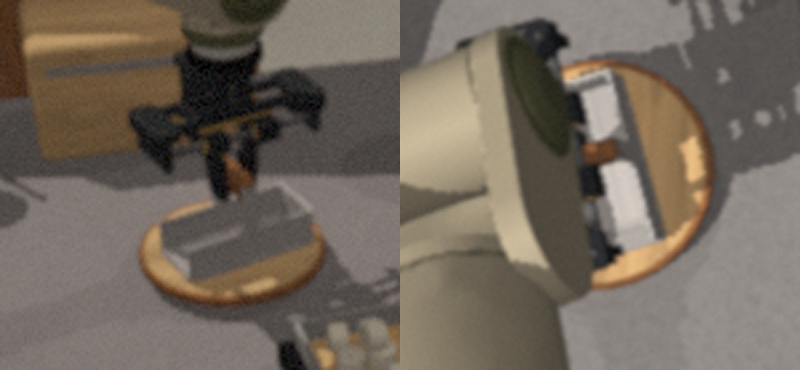

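Request:
{"fn": "jog_arm", "kwargs": {"commands": [[5, 1, 0, 0, 0, 0, 0], [5, 2, 0, 0, 0, 0, 0], [5, 2, 0, 0, 0, 0, 0], [5, 2, 0, 0, 0, 0, 0]]}}

```text
time: 30.67
tool_pos: [0.4865, 0.3357, 0.1568]
orientation: [0.42, 0.569, -0.417, 0.572]
force: [-0.9, -2.2, 6.2]
finger_gap: 0.0174
```

Request:
{"fn": "jog_arm", "kwargs": {"commands": [[65, 0, 0, 0, 0, 0, 0], [65, 0, 0, 0, 0, 0, 0], [65, 0, 0, 0, 0, 0, 0], [65, 0, 0, 0, 0, 0, 0], [65, 0, 0, 0, 0, 0, 0], [65, -30, 0, 0, 0, 0, 0], [65, -70, 0, 0, 0, 0, 0], [65, -110, 0, 0, 0, 0, 0], [65, -110, 0, 0, 0, 0, 0]], "newtons": 20}}

```text
time: 31.42
tool_pos: [0.487, 0.3363, 0.2728]
orientation: [0.423, 0.567, -0.414, 0.573]
force: [0.2, 0.2, 1.1]
finger_gap: 0.0651
```

Run:
```python
from h import *
s=manip.state();print(s["time"],s["tool_pos"],s["finger_gap"],s["force"],s["joint_positions"].round(2))
a=np.mean([manip.capture("side").astype(float) for _ in range(4)],0).astype(np.uint8); b=np.mean([manip.capture("top").astype(float) for _ in range(4)],0).astype(np.uint8)
cv2.imwrite("pics/avg_s.png",a);cv2.imwrite("pics/avg_t.png",b)
cv2.imwrite("pics/q0.png",np.hstack([cv2.resize(q,(400,370),interpolation=cv2.INTER_CUBIC) for q in(a[80:220,150:300],b[170:300,70:210])]))
cv2.imwrite("pics/q1.png",cv2.resize(b[165:235,210:290],None,fx=8,fy=8,interpolation=cv2.INTER_CUBIC))
cv2.imwrite("pics/q2.png",cv2.resize(a[185:255,255:335],None,fx=8,fy=8,interpolation=cv2.INTER_CUBIC))
```

```text
31.4167 [0.48702737 0.33629297 0.27280842] 0.06508836024535261 [0.20850894 0.18704018 1.06182157] [ 0.41  0.48  1.34 -0.    1.31  0.1 ]
```

View pics/q0.png

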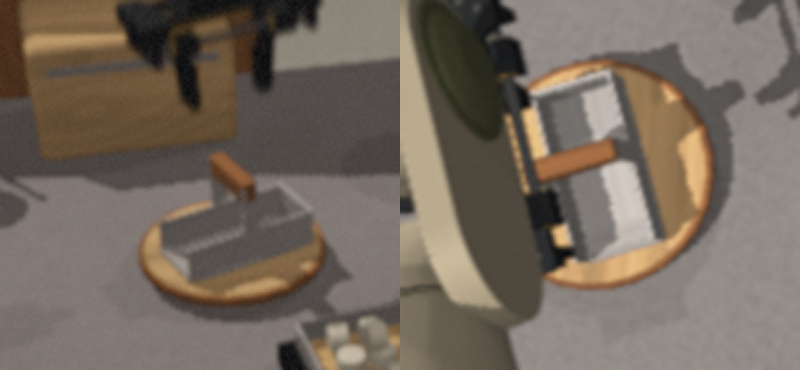

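View pics/q1.png

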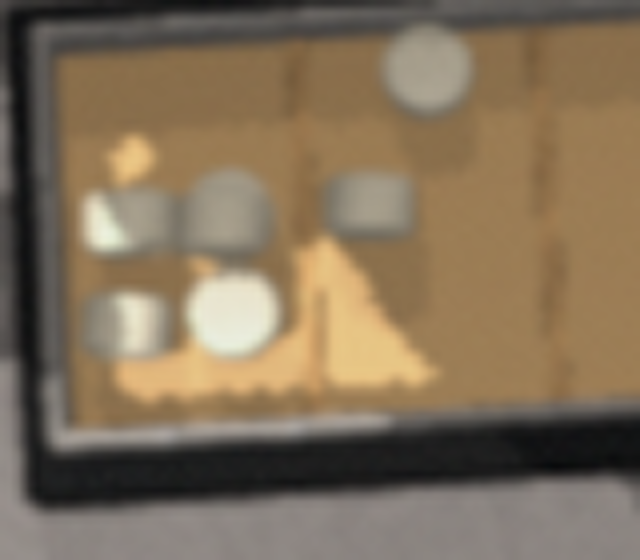

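View pics/q2.png

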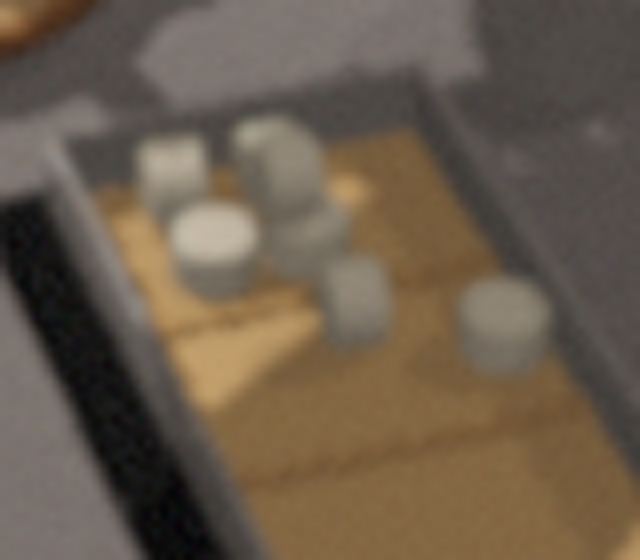

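Run:
```python
from h import *
def tl(P):
    d=np.array(P[:2])-TIN; c,s=np.cos(TY),np.sin(TY); return np.round([c*d[0]+s*d[1],-s*d[0]+c*d[1]],4)
t=lambda x,y:(x/8+210,y/8+165); s=lambda x,y:(x/8+255,y/8+185)
for n,q in (("edge1",(125,325)),("flat1",(233,312)),("edge2",(130,220)),("mid",(228,215)),("f2edge",(370,203)),("f2flat",(428,68))):
    print("top",n,[tl(px2w("top",t(*q),z)) for z in (.048,.053,.066)])
for n,q in (("edge1",(175,172)),("flat1",(215,225)),("a",(262,145)),("b",(292,168)),("c",(312,230)),("f2edge",(358,298)),("f2flat",(505,305))):
    print("side",n,[tl(px2w("side",s(*q),z)) for z in (.039,.048,.060)])
for a,b in (((262,145),(130,220)),((292,168),(228,215)),((312,215),(228,215)),((292,168),(130,220))):
    X,e=tri(s(*a),t(*b)); print(tl(X),X[2],e)
```

```text
top edge1 [array([-0.0304,  0.1304]), array([-0.0311,  0.1299]), array([-0.0328,  0.1286])]
top flat1 [array([-0.0283,  0.0976]), array([-0.029 ,  0.0973]), array([-0.0308,  0.0964])]
top edge2 [array([0.0017, 0.1276]), array([0.0008, 0.1271]), array([-0.0013,  0.1257])]
top mid [array([0.0015, 0.0978]), array([0.0007, 0.0974]), array([-0.0015,  0.0965])]
top f2edge [array([0.0028, 0.0545]), array([0.0019, 0.0543]), array([-0.0002,  0.054 ])]
top f2flat [array([0.0436, 0.0345]), array([0.0426, 0.0345]), array([0.0399, 0.0344])]
side edge1 [array([-0.0215,  0.1436]), array([-0.0251,  0.1321]), array([-0.03  ,  0.1168])]
side flat1 [array([-0.0182,  0.1132]), array([-0.0219,  0.102 ]), array([-0.0268,  0.0872])]
side a [array([0.0096, 0.1485]), array([0.0055, 0.137 ]), array([0.0002, 0.1216])]
side b [array([0.0146, 0.1338]), array([0.0105, 0.1224]), array([0.0051, 0.1072])]
side c [array([0.0098, 0.1011]), array([0.0058, 0.0901]), array([0.0004, 0.0754])]
side f2edge [array([0.0118, 0.0643]), array([0.0077, 0.0537]), array([0.0023, 0.0396])]
side f2flat [array([0.0533, 0.0468]), array([0.0488, 0.0364]), array([0.0427, 0.0225])]
[0.0011 0.1266] 0.05612953484741513 0.3224903953881153
[-0.0005  0.096 ] 0.06895763412934122 0.6137376861169628
[0.0047 0.097 ] 0.04835913137404452 1.3543384092885162
[0.0069 0.1269] 0.04462939984081095 1.973080771064474
```

```bash
cat >> h.py <<'E'
def tl(P):
    d=np.array(P[:2])-TIN; c,s=np.cos(TY),np.sin(TY); return np.round([c*d[0]+s*d[1],-s*d[0]+c*d[1]],4)
def tw(x,y,z):
    c,s=np.cos(TY),np.sin(TY); return np.array([TIN[0]+c*x-s*y,TIN[1]+s*x+c*y,z])
E
python3 - <<'E'
from h import *
t=lambda x,y:(x/8+210,y/8+165); s=lambda x,y:(x/8+255,y/8+185)
for a,b in (((358,300),(370,203)),((505,325),(428,73)),((175,178),(125,325)),((215,250),(233,317))):
    X,e=tri(s(*a),t(*b)); print(tl(X),X[2],e)
p=tw(.004,.056,.2); print(p,jog(p,down(TY)))
E
```

```text
[0.0053 0.0539] 0.04716248755776186 0.9784142855579034
[0.0457 0.0341] 0.0421723084750886 0.9643466520590209
[-0.0282  0.1301] 0.04739005597013546 0.9127490406679613
[-0.0263  0.0975] 0.04204688157865849 1.1341784826893786
[0.58388792 0.05914256 0.2       ] (array([ 63.9,  11.2, 293. ]), array([ 2.21,  0.01, -0.01]))
```

Request:
{"fn": "jog_arm", "kwargs": {"commands": [[60, 0, 1, 15, 0.2, 0, 0], [50, 0, 2, 50, 0.5, 0, 0], [40, 0, 4, 88, 0.8, 0, 0], [30, 0, 5, 126, 1.2, 0, 0], [30, 0, 6, 164, 1.5, 0, 0], [30, 10, 8, 202, 1.8, 0, 0], [30, 30, 10, 240, 2.1, 0, 0], [30, 45, 11, 270, 2.2, 0, 0], [30, 60, 11, 293, 2.2, 0, 0], [30, 64, 11, 293, 2.2, 0, 0], [30, 64, 11, 293, 2.2, 0, 0]]}}

```text
time: 32.73
tool_pos: [0.5836, 0.0586, 0.1993]
orientation: [0.482, 0.518, -0.481, 0.517]
force: [0.0, -0.3, 0.0]
finger_gap: 0.0298
```

```bash
cat > v.py <<'E'
from h import *
import sys
st=manip.state();print(st["time"],st["tool_pos"],st["finger_gap"],st["force"],"tcp tin",tl(st["tool_pos"]))
a=np.mean([manip.capture("side").astype(float) for _ in range(3)],0).astype(np.uint8); b=np.mean([manip.capture("top").astype(float) for _ in range(2)],0).astype(np.uint8)
cv2.imwrite(f"pics/{sys.argv[1]}.png",cv2.resize(a[160:320,240:380],(525,600),interpolation=cv2.INTER_CUBIC))
cv2.imwrite(f"pics/{sys.argv[1]}t.png",cv2.resize(b[150:240,200:360],None,fx=5,fy=5,interpolation=cv2.INTER_CUBIC))
E
python3 v.py r0; python3 -c "
from h import *
print(jog(tw(.0045,.057,.105),down(TY)))"
```

```text
32.7333 [0.58360175 0.05856431 0.19932245] 0.029813130458272673 [ 0.01442735 -0.34981049  0.01824554] tcp tin [0.0037 0.0554]
(array([96.9, -0.1,  0.3]), array([ 0.02, -0.  , -0.05]))
```

View pics/r0.png

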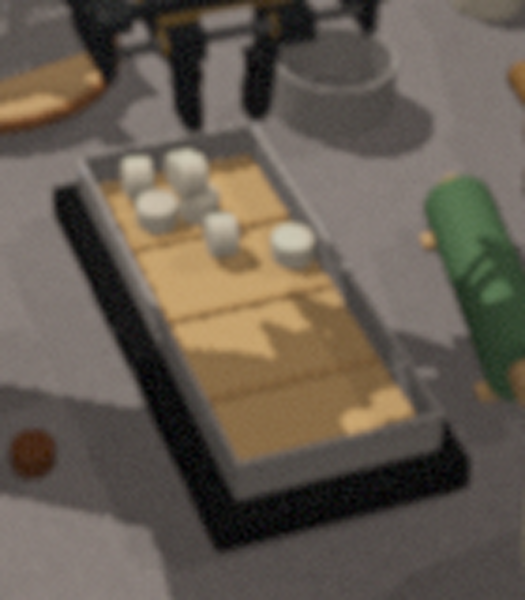

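Request:
{"fn": "jog_arm", "kwargs": {"commands": [[30, 30, 0, 0, 0, 0, 0], [30, 60, 0, 0, 0, 0, 0], [30, 80, 0, 0, 0, 0, 0], [30, 92, 0, 0, 0, 0, 0], [30, 96, 0, 0, 0, 0, 0], [30, 96, 0, 0, 0, 0, 0]]}}

```text
time: 33.48
tool_pos: [0.5844, 0.0597, 0.1051]
orientation: [0.482, 0.518, -0.48, 0.519]
force: [0.4, -0.4, -0.6]
finger_gap: 0.0302
```

```bash
python3 v.py r1
```

```text
33.4833 [0.58438915 0.05967595 0.10512732] 0.03022267968452019 [ 0.43001329 -0.35004549 -0.60875083] tcp tin [0.0045 0.0565]
```

View pics/r1.png

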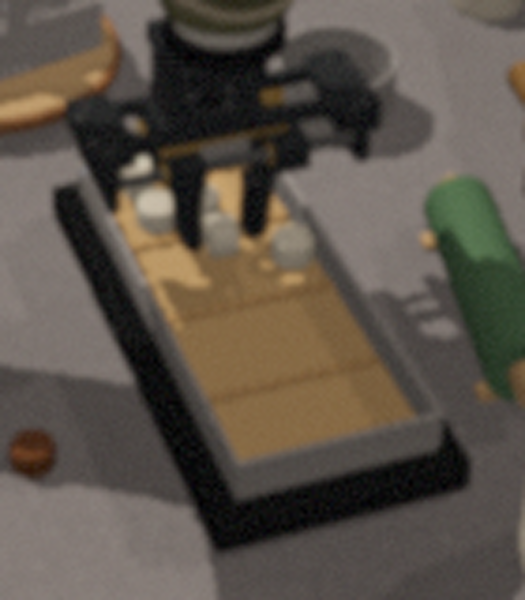

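The fingers straddle the standing puck. Close, lift, and carry it to field 4.

Request:
{"fn": "jog_arm", "kwargs": {"commands": [[8, 2, 0, 0, 0, 0, 0], [8, 2, 0, 0, 0, 0, 0], [8, 2, 0, 0, 0, 0, 0], [8, 2, 0, 0, 0, 0, 0], [8, 2, 0, 0, 0, 0, 0], [8, 2, 0, 0, 0, 0, 0], [8, -20, 0, 0, 0, 0, 0], [8, -55, 0, 0, 0, 0, 0], [8, -60, 0, 10, 0, 0, 0], [8, -60, 0, 10, 0, 0, 0]]}}

```text
time: 34.57
tool_pos: [0.5858, 0.0482, 0.1672]
orientation: [0.483, 0.516, -0.479, 0.52]
force: [0.3, 1.0, -0.5]
finger_gap: 0.0176
```

```bash
python3 v.py r2; python3 -c "
from h import *
print(jog(tw(0,-.1125,.165),down(TY)))"
```

```text
34.5667 [0.58580869 0.04817499 0.16717679] 0.017635611398701116 [ 0.26848481  0.96875945 -0.48811519] tcp tin [0.0051 0.0449]
(array([ -1.5,  -3.9, 158.9]), array([ 0.01, -0.01, -0.01]))
```

View pics/r2.png

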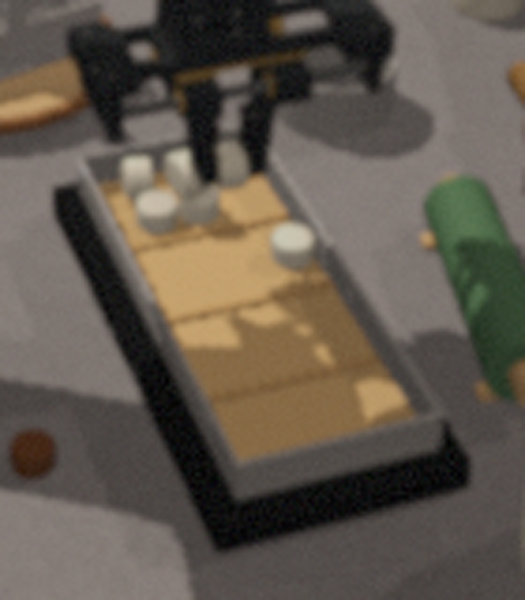

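Request:
{"fn": "jog_arm", "kwargs": {"commands": [[8, 0, -2, 25, 0, 0, 0], [8, 0, -4, 60, 0, 0, 0], [8, 0, -4, 95, 0, 0, 0], [8, 0, -4, 130, 0, 0, 0], [8, 0, -4, 155, 0, 0, 0], [8, 10, -4, 159, 0, 0, 0], [8, 35, -4, 159, 0, 0, 0], [8, 52, -4, 159, 0, 0, 0], [8, 60, -4, 159, 0, 0, 0], [8, 63, -4, 159, 0, 0, 0], [8, 63, -4, 159, 0, 0, 0], [8, 63, -4, 159, 0, 0, 0]]}}

```text
time: 35.82
tool_pos: [0.5928, -0.1087, 0.1017]
orientation: [0.482, 0.518, -0.48, 0.519]
force: [0.2, -0.3, -0.5]
finger_gap: 0.0177
```

```bash
python3 v.py r3
```

```text
35.8167 [ 0.59279709 -0.10870516  0.10168285] 0.01765186453252048 [ 0.19358731 -0.32474273 -0.54362781] tcp tin [ 0.0006 -0.112 ]
```

View pics/r3.png

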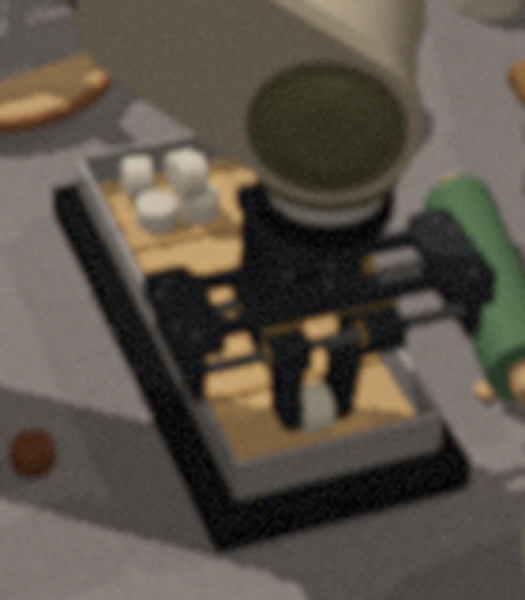

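Request:
{"fn": "jog_arm", "kwargs": {"commands": [[22, 0, 0, 0, 0, 0, 0], [26, 0, 0, 0, 0, 0, 0], [28, 0, 0, 0, 0, 0, 0], [28, 0, 0, 0, 0, 0, 0], [28, -30, 0, 0, 0, 0, 0], [28, -65, 0, 0, 0, 0, 0], [28, -100, 0, 0, 0, 0, 0], [40, -130, 0, -30, 0, 0, 0], [40, -130, 0, -70, 0, 0, 0], [40, -130, 0, -90, 0, 0, 0]]}}

```text
time: 36.9
tool_pos: [0.5857, -0.0171, 0.2342]
orientation: [0.483, 0.517, -0.479, 0.52]
force: [-0.1, -0.1, -0.1]
finger_gap: 0.0399
```

```bash
python3 v.py r4; python3 -c "
from h import *
for c in ('side','top'):
    a=manip.capture(c); b=(255,185,335,255) if c=='side' else (210,165,290,235)
    cv2.imwrite(f'pics/r5{c}.png',cv2.resize(a[b[1]:b[3],b[0]:b[2]],None,fx=8,fy=8,interpolation=cv2.INTER_CUBIC))"
```

```text
36.9 [ 0.58571373 -0.01713553  0.23422919] 0.039877176049348796 [-0.07554928 -0.0987573  -0.11153242] tcp tin [ 0.0002 -0.0202]
```

View pics/r4.png

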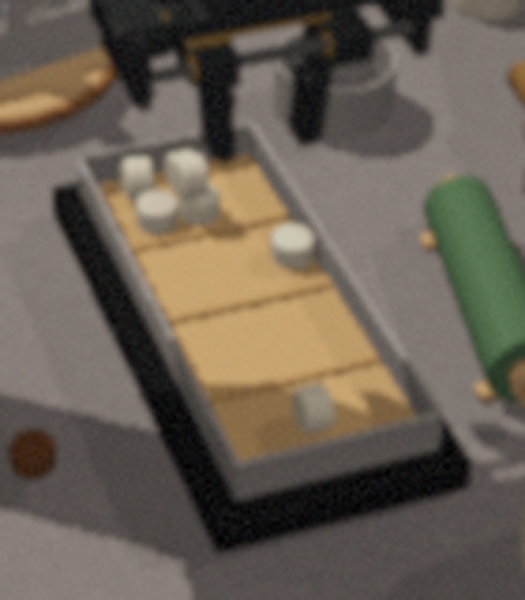

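View pics/r5side.png

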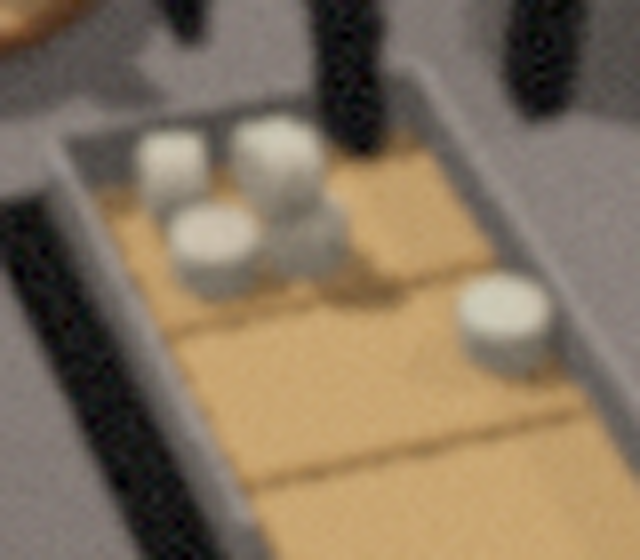

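View pics/r5top.png

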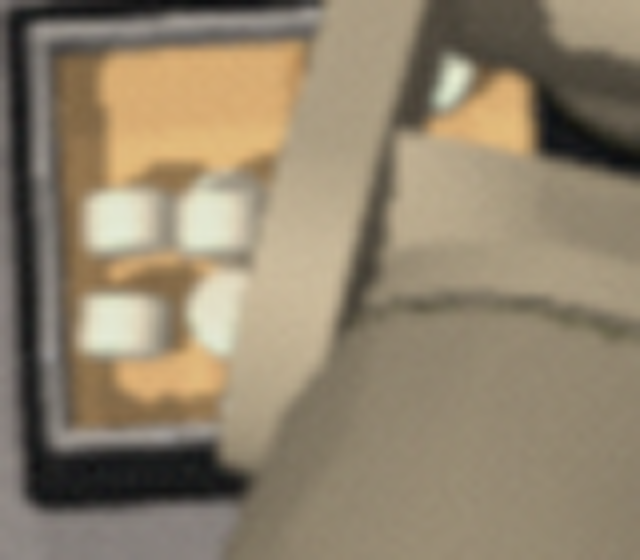

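Field 4 has its puck, standing at (313,408). In field 1, one puck stands on edge on top of a flat one, for seven in total. I'll pick the top one for field 3.

Run:
```python
from h import *
t=lambda x,y:(x/8+210,y/8+165); s=lambda x,y:(x/8+255,y/8+185)
for a,b in (((280,160),(214,220)),((285,165),(220,215))):
    X,e=tri(s(*a),t(*b)); print(tl(X),X[2],e)
print([tl(px2w("top",t(214,220),z)) for z in (.062,.072)])
print(jog(tw(-.001,.099,.2),down(TY)))
```

```text
[-0.0024  0.1003] 0.06954748310145421 0.40067546075965765
[-0.0011  0.0985] 0.06859008380455237 0.2934569175575916
[array([-0.0021,  0.101 ]), array([-0.0037,  0.1003])]
(array([  31.8,   -1.2, -123. ]), array([-0.01, -0.  , -0.03]))
```

Request:
{"fn": "jog_arm", "kwargs": {"commands": [[34, 0, 0, -25, 0, 0, 0], [34, 0, -1, -60, 0, 0, 0], [34, 10, -2, -95, 0, 0, 0], [34, 25, -2, -118, 0, 0, 0], [34, 32, -2, -124, 0, 0, 0], [34, 32, -2, -124, 0, 0, 0], [34, 32, -2, -124, 0, 0, 0]]}}

```text
time: 37.83
tool_pos: [0.575, 0.1025, 0.2]
orientation: [0.482, 0.517, -0.481, 0.519]
force: [-0.1, -0.6, -0.2]
finger_gap: 0.0339
```

```bash
python3 v.py s0; python3 -c "
from h import *
print(jog(tw(-.002,.1,.121),down(TY)))"
```

```text
37.8333 [0.57503289 0.10245847 0.19999158] 0.033877789724411585 [-0.12731353 -0.634238   -0.18072404] tcp tin [-0.0017  0.0998]
(array([79.6, -0.8, -0. ]), array([-0.01, -0.  , -0.04]))
```

View pics/s0.png

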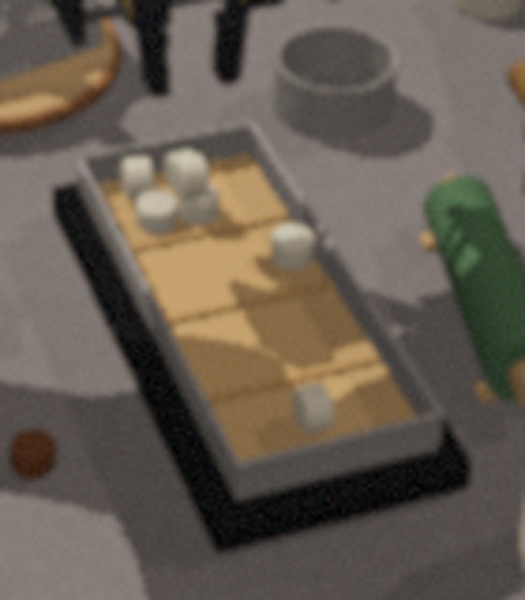

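Request:
{"fn": "jog_arm", "kwargs": {"commands": [[34, 30, 0, 0, 0, 0, 0], [34, 55, 0, 0, 0, 0, 0], [34, 72, 0, 0, 0, 0, 0], [34, 79, 0, 0, 0, 0, 0], [34, 79, 0, 0, 0, 0, 0], [10, 79, 0, 0, 0, 0, 0], [10, 79, 0, 0, 0, 0, 0], [10, 79, 0, 0, 0, 0, 0], [10, 79, 0, 0, 0, 0, 0], [10, 79, 0, 0, 0, 0, 0], [10, 79, 0, 0, 0, 0, 0]]}}

```text
time: 39.0
tool_pos: [0.5756, 0.1037, 0.1223]
orientation: [0.483, 0.517, -0.48, 0.52]
force: [-0.2, -0.5, 6.0]
finger_gap: 0.0179
```

Request:
{"fn": "jog_arm", "kwargs": {"commands": [[8, -20, 0, 0, 0, 0, 0], [8, -50, 0, 0, 0, 0, 0], [8, -70, 0, 0, 0, 0, 0], [8, -70, 0, 0, 0, 0, 0]]}}

```text
time: 39.33
tool_pos: [0.576, 0.1038, 0.1955]
orientation: [0.484, 0.516, -0.478, 0.521]
force: [0.5, -0.9, 0.4]
finger_gap: 0.0176
```

```bash
python3 v.py s1; python3 -c "
from h import *
print(jog(tw(0,-.0375,.19),down(TY)))"
```

```text
39.3333 [0.57603417 0.10378697 0.1954589 ] 0.017553591092582886 [ 0.4993243  -0.88265024  0.36147868] tcp tin [-0.0006  0.1011]
(array([ -0.5,   2.3, 138.6]), array([ 0.01, -0.01, -0.01]))
```

View pics/s1.png

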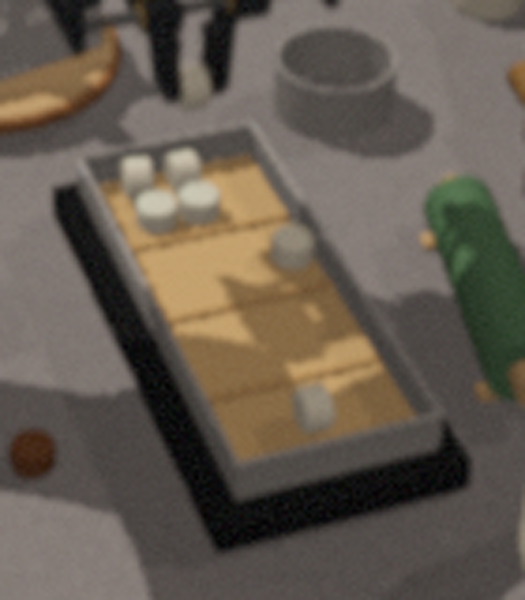

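Request:
{"fn": "jog_arm", "kwargs": {"commands": [[8, 0, 1, 25, 0, 0, 0], [8, 0, 2, 60, 0, 0, 0], [8, 0, 2, 95, 0, 0, 0], [8, 0, 2, 125, 0, 0, 0], [8, 10, 2, 138, 0, 0, 0], [8, 40, 2, 138, 0, 0, 0], [8, 70, 2, 138, 0, 0, 0], [8, 84, 2, 138, 0, 0, 0], [8, 90, 2, 138, 0, 0, 0], [8, 90, 2, 138, 0, 0, 0], [8, 90, 2, 138, 0, 0, 0]]}}

```text
time: 40.5
tool_pos: [0.5867, -0.0331, 0.0995]
orientation: [0.482, 0.518, -0.48, 0.518]
force: [-0.6, -1.0, -0.4]
finger_gap: 0.0179
```

```bash
python3 v.py s2
```

```text
40.5 [ 0.58665352 -0.03307579  0.09953717] 0.017930143285056564 [-0.56011398 -1.01951039 -0.36008699] tcp tin [ 0.     -0.0362]
```

View pics/s2.png

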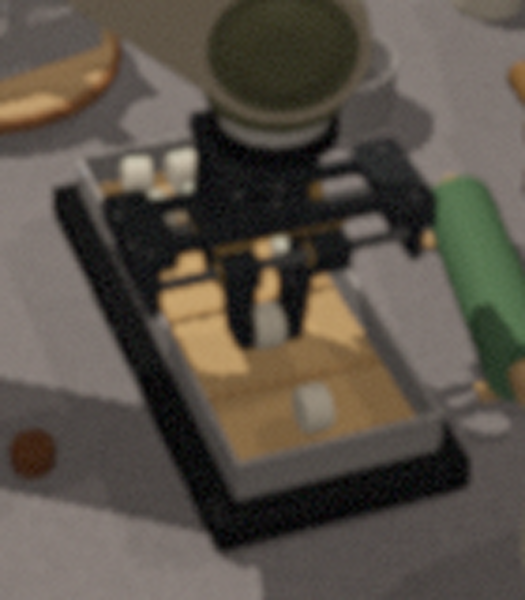

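Request:
{"fn": "jog_arm", "kwargs": {"commands": [[22, 0, 0, 0, 0, 0, 0], [26, 0, 0, 0, 0, 0, 0], [28, 0, 0, 0, 0, 0, 0], [28, 0, 0, 0, 0, 0, 0], [28, -30, 0, 0, 0, 0, 0], [28, -70, 0, 0, 0, 0, 0], [28, -110, 0, 0, 0, 0, 0], [40, -140, -30, 30, 0, 0, 0], [40, -140, -60, 60, 0, 0, 0], [40, -140, -90, 90, 0, 0, 0], [40, -140, -115, 120, 0, 0, 0], [40, -140, -135, 150, 0, 0, 0]]}}

```text
time: 41.75
tool_pos: [0.4625, -0.1925, 0.241]
orientation: [0.482, 0.517, -0.48, 0.519]
force: [0.0, -0.4, -0.1]
finger_gap: 0.0396
```

Request:
{"fn": "jog_arm", "kwargs": {"commands": [[40, 0, -15, 30, 0, 0, 0], [40, 0, -20, 60, 0, 0, 0], [40, 0, -20, 80, 0, 0, 0], [40, 0, -20, 80, 0, 0, 0]]}}

```text
time: 42.08
tool_pos: [0.4496, -0.2763, 0.2404]
orientation: [0.483, 0.516, -0.481, 0.518]
force: [-0.3, 0.2, 0.4]
finger_gap: 0.0399
```

```bash
python3 v.py t0; python3 shk.py t1 .484 .338 .305
```

```text
42.0833 [ 0.44963587 -0.27627883  0.24043803] 0.039920000299057 [-0.29528546  0.18122024  0.41347321] tcp tin [-0.1545 -0.2687]
42.3333 [ 0.45032395 -0.27186506  0.240419  ] 0.03984427649861309
top 0.63 2189
shaker [0.4861 0.3361 0.3033] 17.4 0.047702407002188196
top 0.63 262.6 173.4 85 [0.6329 0.0437 0.011 ]
top 0.6 239.0 204.1 126 [0.5531 0.1015 0.011 ]
top 0.57 225.5 205.5 82 [0.549  0.1354 0.011 ]
top 0.49 325.0 188.0 87 [ 0.5978 -0.115   0.011 ]
top 0.48 226.1 192.3 88 [0.5827 0.135  0.011 ]
top 0.46 238.9 191.9 93 [0.5841 0.1027 0.011 ]
top 0.42 307.5 253.6 116 [ 0.4322 -0.0714  0.011 ]
top 0.41 294.2 190.2 77 [ 0.591  -0.0369  0.011 ]
```

View pics/t0.png

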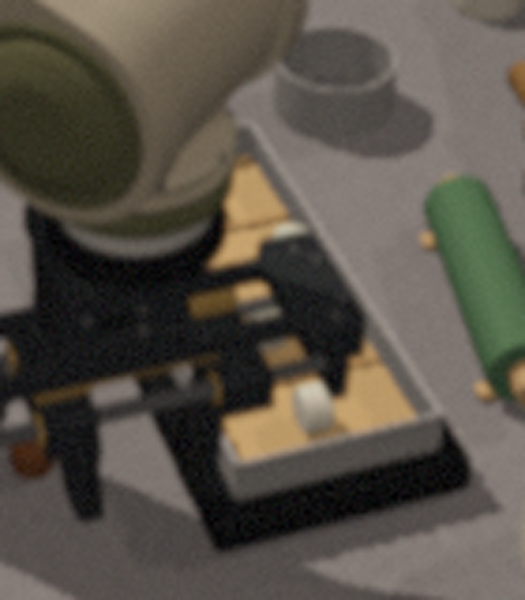

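View pics/t0t.png

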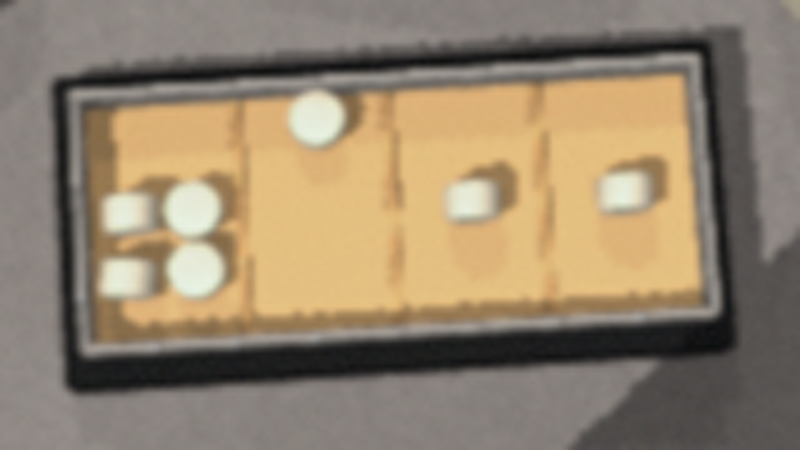

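View pics/t1_top.png

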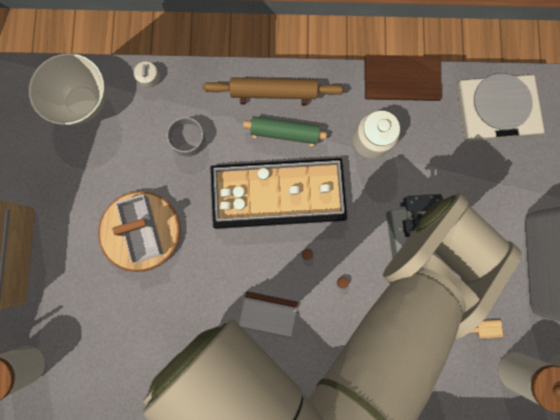

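View pics/t1_side.png

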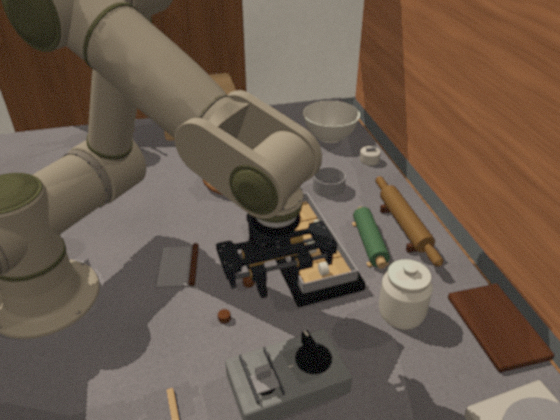

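Seven pucks are in the tin, with field counts 4, 1, 1 and 1. The shaker is empty at (0.486, 0.336) on the turntable, and the isolator is on. Now refine the lug position.

Run:
```python
from h import *
a=cv2.imread("pics/t1_side.png")
p=(.4506,-.3397,.1009)
def W(l):
    c,s=np.cos(p[2]),np.sin(p[2]); return [p[0]+c*l[0]-s*l[1],p[1]+s*l[0]+c*l[1],l[2]]
k=7; x0,y0=215,320
im=cv2.resize(a[y0:420,x0:x0+110],None,fx=k,fy=k,interpolation=cv2.INTER_CUBIC); raw=im.copy()
def box(cx,cy,hx,hy,z0,z1,col):
    for z in (z0,z1):
        P=w2px("side",[W((cx+sx*hx,cy+sy*hy,z)) for sx,sy in ((-1,-1),(1,-1),(1,1),(-1,1))])
        cv2.polylines(im,[((P-[x0,y0]+.5)*k).astype(np.int32)],True,col,1)
box(-.05,-.01,.013,.006,.064,.086,(0,0,255)); box(-.05,-.02,.02,.018,.0605,.0645,(0,255,0)); box(0,0,.1,.06,.05,.05,(255,0,0))
cv2.imwrite("pics/u0.png",im)
```

```text
(no output)
```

View pics/u0.png

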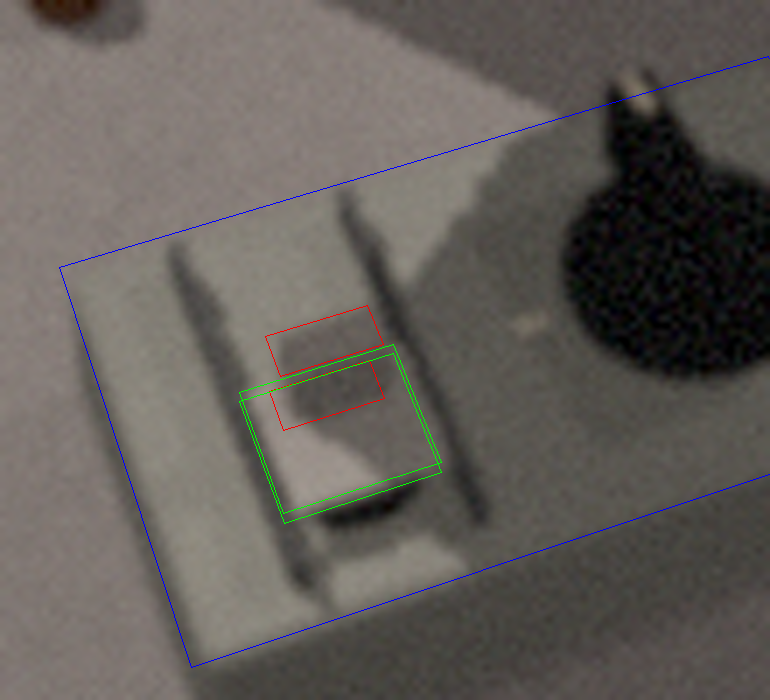

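Run:
```python
from h import *
print(jog([.404,-.353,.18],down(.1-np.pi/2)))
```

```text
(array([ 60.2, -52.2,  76.5]), array([14.75, -0.03, -0.02]))
```

Request:
{"fn": "jog_arm", "kwargs": {"commands": [[50, 0, -5, 7, 1.15, 0, 0], [50, 0, -10, 15, 2.3, 0, 0], [50, 0, -15, 22, 3.45, 0, 0], [50, 0, -20, 30, 4.6, 0, 0], [50, 0, -25, 37, 5.75, 0, 0], [50, 0, -30, 45, 6.9, 0, 0], [50, 0, -35, 52, 8.05, 0, 0], [50, 0, -40, 60, 9.2, 0, 0], [50, 10, -45, 67, 10.35, 0, 0], [50, 20, -50, 74, 11.5, 0, 0], [50, 35, -52, 76, 12.65, 0, 0], [50, 50, -52, 76, 13.8, 0, 0]]}}

```text
time: 43.73
tool_pos: [0.4037, -0.3533, 0.1898]
orientation: [0.705, 0.068, -0.702, 0.068]
force: [0.7, 0.1, 0.6]
finger_gap: 0.0498
```

Request:
{"fn": "jog_arm", "kwargs": {"commands": [[50, 8, 0, 0, 0.95, 0, 0], [50, 8, 0, 0, 0.95, 0, 0]]}}

```text
time: 43.9
tool_pos: [0.4036, -0.3522, 0.1806]
orientation: [0.707, 0.035, -0.706, 0.033]
force: [-0.5, 0.4, 0.0]
finger_gap: 0.0501
```

```bash
cat > w.py <<'E'
from h import *
import sys
s=manip.state();print(s["time"],s["tool_pos"],s["finger_gap"],s["force"],s["joint_positions"].round(2))
print(jog([.404,-.353,.132],down(.1-np.pi/2)))
a=np.mean([manip.capture("side").astype(float) for _ in range(3)],0).astype(np.uint8)
cv2.imwrite(f"pics/{sys.argv[1]}.png",cv2.resize(a[300:420,200:360],None,fx=5,fy=5,interpolation=cv2.INTER_CUBIC))
E
python3 w.py w0
```

```text
43.9 [ 0.4036369  -0.35216808  0.18055005] 0.050084605276020176 [-0.51060905  0.40494789  0.03905021] [-0.94  0.46  1.62  0.    1.06  0.54]
(array([48.5,  1. , -0.2]), array([-0.03, -0.02,  0.03]))
```

View pics/w0.png

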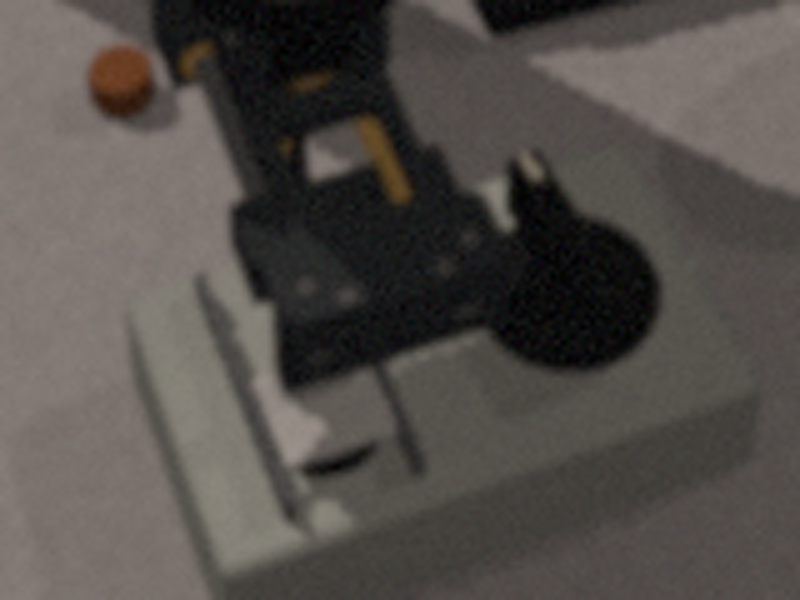

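Request:
{"fn": "jog_arm", "kwargs": {"commands": [[50, 20, 0, 0, 0, 0, 0], [50, 38, 1, 0, 0, 0, 0], [50, 47, 1, 0, 0, 0, 0], [50, 47, 1, 0, 0, 0, 0], [4, 47, 1, 0, 0, 0, 0], [4, 47, 1, 0, 0, 0, 0], [4, 47, 1, 0, 0, 0, 0], [4, 47, 1, 0, 0, 0, 0], [4, 47, 1, 0, 0, 0, 0], [4, 47, 1, 0, 0, 0, 0], [4, 47, 1, 0, 0, 0, 0], [4, 47, 1, 0, 0, 0, 0]], "newtons": 15}}

```text
time: 45.05
tool_pos: [0.4045, -0.3539, 0.1357]
orientation: [0.708, 0.035, -0.705, 0.036]
force: [-1.1, -0.9, 3.3]
finger_gap: 0.012
```

```bash
python3 w.py w1
```

```text
45.05 [ 0.40450522 -0.35390611  0.13565381] 0.01200590168761208 [-1.11118804 -0.86975596  3.31107809] [-0.94  0.53  1.66  0.    0.95  0.53]
(array([ 3.7, -1. ,  0.4]), array([ 0.  , -0.04, -0.01]))
```

View pics/w1.png

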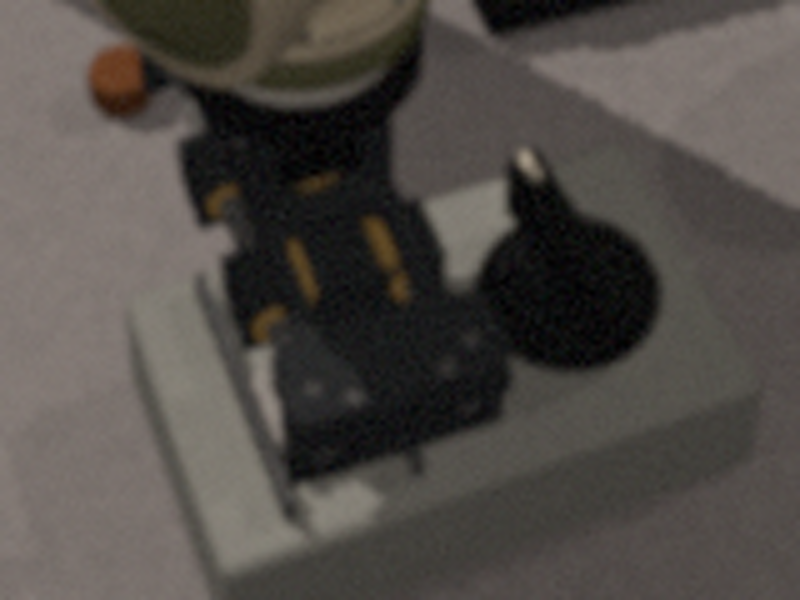

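Lug gripped at a 12 mm gap. Slide it 43 mm towards +y.

Request:
{"fn": "jog_arm", "kwargs": {"commands": [[4, 0, -5, 0, 0, 0, 0], [4, 0, -12, 0, 0, 0, 0], [4, 0, -20, 0, 0, 0, 0], [4, 0, -28, 0, 0, 0, 0], [4, 0, -36, 0, 0, 0, 0], [4, 0, -41, 0, 0, 0, 0], [4, 0, -44, 0, 0, 0, 0], [4, 0, -44, 0, 0, 0, 0], [4, 0, -44, 0, 0, 0, 0]]}}

```text
time: 45.95
tool_pos: [0.3997, -0.314, 0.1357]
orientation: [0.708, 0.032, -0.705, 0.039]
force: [-6.0, -28.2, -9.1]
finger_gap: 0.0122
```

```bash
python3 w.py w2
```

```text
45.95 [ 0.39973048 -0.31397023  0.13572384] 0.01216310519349316 [ -5.96518426 -28.20037105  -9.14522964] [-0.9   0.47  1.75 -0.    0.91  0.58]
(array([ 4.2, 39.2, -0.3]), array([ 0.  , -0.04, -0.1 ]))
```

View pics/w2.png

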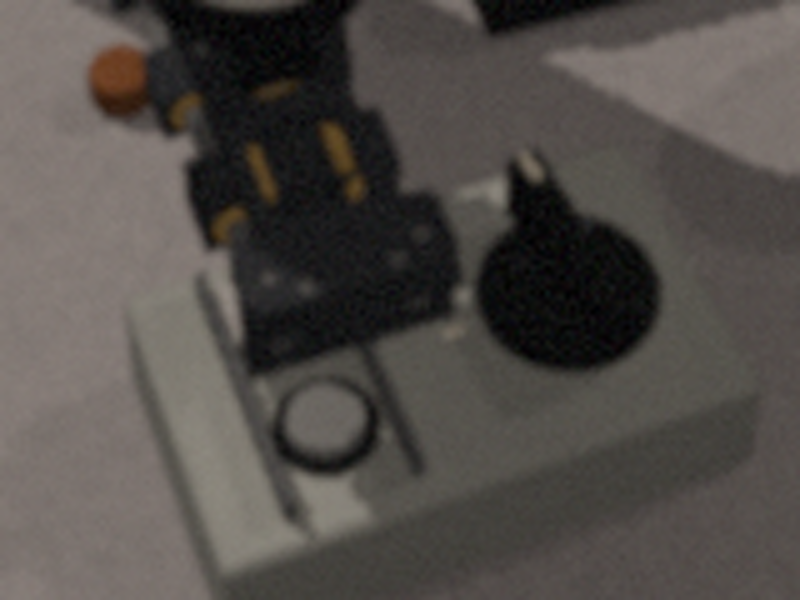

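The tab met its stop (28 N, 40 mm measured) and the button is exposed at crop (327,423). Release and rise.

Request:
{"fn": "jog_arm", "kwargs": {"commands": [[30, 0, 0, 0, 0, 0, 0], [40, 0, 0, 0, 0, 0, 0], [40, 0, 0, 0, 0, 0, 0], [40, 0, 0, 0, 0, 0, 0], [40, -25, 0, 0, 0, 0, 0], [40, -55, 0, 0, 0, 0, 0], [40, -55, 0, 0, 0, 0, 0], [0, -55, 0, 0, 0, 0, 0], [0, -55, 30, 0, 0, 0, 0], [0, -55, 50, 0, 0, 0, 0], [0, -55, 50, 0, 0, 0, 0], [0, -55, 50, 0, 0, 0, 0]]}}

```text
time: 47.1
tool_pos: [0.4044, -0.3593, 0.1886]
orientation: [0.707, 0.036, -0.706, 0.034]
force: [0.5, 0.4, 0.2]
finger_gap: 0.0087
```

```bash
python3 w.py x0
python3 - <<'E'
from h import *
b=px2w("side",(200+327/5,300+423/5),.058); print(b)
print(jog([.403,-.3635,.13],down(.1-np.pi/2)), jog([b[0],b[1],.13],down(.1-np.pi/2)))
E
```

```text
47.1 [ 0.40439945 -0.35928214  0.18862689] 0.008741128937573324 [0.49049133 0.44231708 0.15265868] [-0.94  0.46  1.6   0.    1.08  0.53]
(array([56.6, -6.1, -0.1]), array([-0.01, -0.02,  0.03]))
[ 0.40586064 -0.36914656  0.058     ]
(array([59.5,  4.9,  2.3]), array([ 0.01, -0.03,  0.02])) (array([59.5, 10.8,  0. ]), array([ 0.01, -0.03,  0.02]))
```

View pics/x0.png

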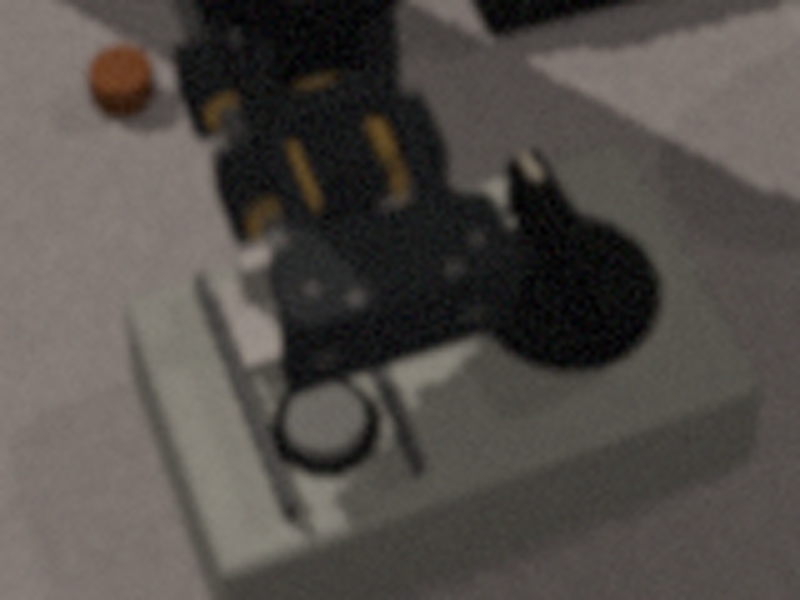

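Request:
{"fn": "jog_arm", "kwargs": {"commands": [[0, 20, 6, 0, 0, 0, 0], [0, 45, 6, 0, 0, 0, 0], [0, 60, 6, 0, 0, 0, 0], [0, 65, 6, 0, 0, 0, 0], [0, 69, 6, 0, 0, 0, 0], [0, 72, 6, 0, 0, 0, 0], [0, 74, 6, 0, 0, 0, 0], [0, 75, 6, 0, 0, 0, 0], [0, 75, 6, 0, 0, 0, 0]]}}

```text
time: 48.0
tool_pos: [0.4059, -0.3654, 0.1164]
orientation: [0.708, 0.035, -0.705, 0.036]
force: [-1.2, 4.1, 7.0]
finger_gap: 0.0003
```

Request:
{"fn": "jog_arm", "kwargs": {"commands": [[0, 1, 0, 0, 0, 0, 0], [0, 2, 0, 0, 0, 0, 0], [0, 2.5, 0, 0, 0, 0, 0], [0, 2.5, 0, 0, 0, 0, 0]]}}

```text
time: 48.33
tool_pos: [0.406, -0.3654, 0.116]
orientation: [0.708, 0.035, -0.705, 0.036]
force: [-8.4, 12.0, 30.6]
finger_gap: 0.0003
```

The button hit its bottom stop at 30 N. Rise and look.

Request:
{"fn": "jog_arm", "kwargs": {"commands": [[0, -10, 0, 0, 0, 0, 0], [0, -35, 0, 0, 0, 0, 0], [0, -70, 0, 0, 0, 0, 0], [50, -70, -20, 0, 0, 0, 0], [50, -70, -50, 0, 0, 0, 0], [50, -70, -53, 0, 0, 0, 0], [50, -70, -53, 0, 0, 0, 0], [50, -70, -53, 0, 0, 0, 0]]}}

```text
time: 49.0
tool_pos: [0.4004, -0.3134, 0.1832]
orientation: [0.708, 0.035, -0.705, 0.036]
force: [-1.0, -0.6, -0.5]
finger_gap: 0.0317
```

```bash
python3 w.py y0
python3 - <<'E'
from h import *
print(jog([.4003,-.3121,.133],down(.1-np.pi/2)))
E
```

```text
49.0 [ 0.40040181 -0.31340925  0.18321162] 0.031711258046426244 [-1.01208698 -0.60017494 -0.54225094] [-0.9   0.41  1.7   0.    1.03  0.57]
(array([51.3, 39.7,  0.6]), array([ 0.  , -0.04, -0.01]))
(array([49.7, -1.6, -0.1]), array([-0.  , -0.04, -0.  ]))
```

View pics/y0.png

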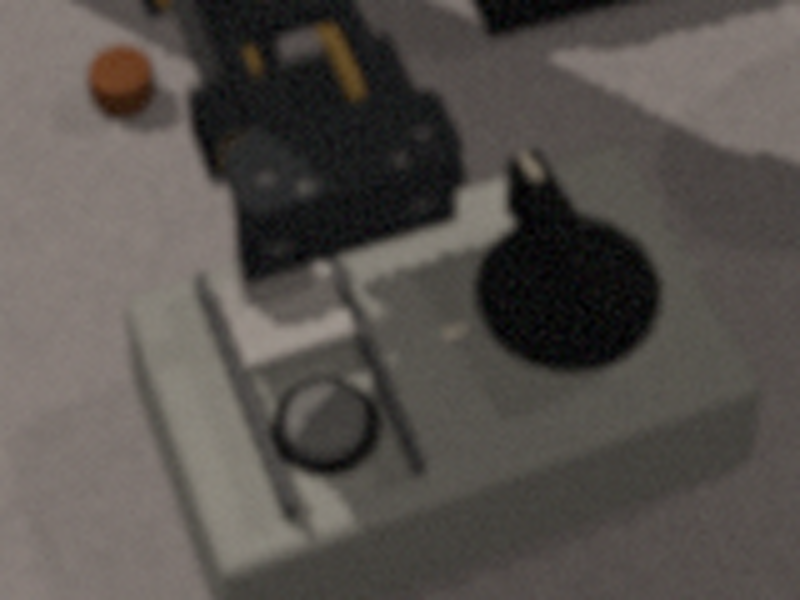

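The button is back up. Wait for the fingers to open, then descend onto the lug and close.

Request:
{"fn": "jog_arm", "kwargs": {"commands": [[50, 0, -1, 0, 0, 0, 0], [50, 0, -1, 0, 0, 0, 0], [50, 0, -1, 0, 0, 0, 0], [50, 25, -1, 0, 0, 0, 0], [50, 42, -1, 0, 0, 0, 0], [50, 49, -1, 0, 0, 0, 0], [4, 49, -1, 0, 0, 0, 0], [4, 49, -1, 0, 0, 0, 0], [4, 49, -1, 0, 0, 0, 0], [4, 49, -1, 0, 0, 0, 0], [4, 49, -1, 0, 0, 0, 0], [4, 49, -1, 0, 0, 0, 0]]}}

```text
time: 50.15
tool_pos: [0.4006, -0.3141, 0.1346]
orientation: [0.708, 0.033, -0.704, 0.038]
force: [-1.0, -26.3, -16.1]
finger_gap: 0.0125
```

Request:
{"fn": "jog_arm", "kwargs": {"commands": [[4, 0, 0, 0, 0, 0, 0], [4, 0, 0, 0, 0, 0, 0], [4, 0, 0, 0, 0, 0, 0]]}}

```text
time: 50.4
tool_pos: [0.4006, -0.3144, 0.1345]
orientation: [0.708, 0.033, -0.704, 0.038]
force: [1.5, -14.2, -6.9]
finger_gap: 0.0119
```

Request:
{"fn": "jog_arm", "kwargs": {"commands": [[4, 0, 5, 0, 0, 0, 0], [4, 0, 12, 0, 0, 0, 0], [4, 0, 20, 0, 0, 0, 0], [4, 0, 28, 0, 0, 0, 0], [4, 0, 35, 0, 0, 0, 0], [4, 0, 40, 0, 0, 0, 0], [4, 0, 43, 0, 0, 0, 0], [4, 0, 44, 0, 0, 0, 0], [4, 0, 44, 0, 0, 0, 0]]}}

```text
time: 51.15
tool_pos: [0.4056, -0.3563, 0.1345]
orientation: [0.708, 0.035, -0.704, 0.036]
force: [6.4, 0.6, 3.6]
finger_gap: 0.012
```

Request:
{"fn": "jog_arm", "kwargs": {"commands": [[4, 0, 1, 0, 0, 0, 0], [4, 0, 2, 0, 0, 0, 0], [4, 0, 2.5, 0, 0, 0, 0], [4, 0, 2.5, 0, 0, 0, 0]]}}

```text
time: 51.48
tool_pos: [0.4058, -0.3571, 0.1344]
orientation: [0.708, 0.036, -0.704, 0.034]
force: [5.4, 9.7, 10.3]
finger_gap: 0.0122
```

The tab is at its closed stop (about 10 N in y). Release and withdraw.

Request:
{"fn": "jog_arm", "kwargs": {"commands": [[30, 0, 0, 0, 0, 0, 0], [40, 0, 0, 0, 0, 0, 0], [40, 0, 0, 0, 0, 0, 0], [40, 0, 0, 0, 0, 0, 0], [40, -30, 0, 0, 0, 0, 0], [40, -65, 0, 0, 0, 0, 0], [40, -105, 0, 0, 0, 0, 0], [40, -135, 20, 20, 0, 0, 0], [40, -140, 50, 50, 0, 0, 0], [40, -140, 80, 80, 0, 0, 0], [40, -140, 110, 100, 0, 0, 0], [40, -140, 110, 110, 0, 0, 0]]}}

```text
time: 52.48
tool_pos: [0.3029, -0.4828, 0.2729]
orientation: [0.707, 0.034, -0.705, 0.034]
force: [0.1, -0.1, 0.0]
finger_gap: 0.0404
```

```bash
python3 w.py z0; python3 v.py z1; python3 shk.py z2 .486 .336 .303
```

```text
52.4833 [ 0.30289983 -0.48281771  0.27287007] 0.04041615136674723 [ 0.07656795 -0.05714085  0.04461178] [-1.22  0.43  1.4   0.    1.3   0.26]
(array([ 141.1, -119.7, -112.7]), array([-0.04, -0.03, -0.01]))
52.6333 [ 0.30555892 -0.47844254  0.27299223] 0.04023377073774347 [ 0.14152126  0.28360376 -0.42320485] tcp tin [-0.313  -0.4598]
52.8833 [ 0.30683123 -0.47778344  0.27343197] 0.04024526489924452
side 0.95 1527
top 0.97 2183
shaker [0.487  0.3371 0.3004] 17.2 0.17824527858111305
top 0.62 342.4 282.4 89 [ 0.3629 -0.1578  0.011 ]
top 0.6 294.5 189.6 102 [ 0.5925 -0.0377  0.011 ]
top 0.57 324.3 188.0 86 [ 0.5978 -0.1132  0.011 ]
top 0.5 225.3 205.4 90 [0.5493 0.1359 0.011 ]
top 0.48 225.6 192.0 98 [0.5835 0.1362 0.011 ]
top 0.44 239.3 203.5 105 [0.5547 0.1008 0.011 ]
top 0.4 263.2 173.4 104 [0.6328 0.0424 0.011 ]
side 0.51 281.7 215.5 103 [0.5635 0.1404 0.011 ]
side 0.46 317.9 225.0 104 [0.6424 0.0795 0.011 ]
```

View pics/z0.png

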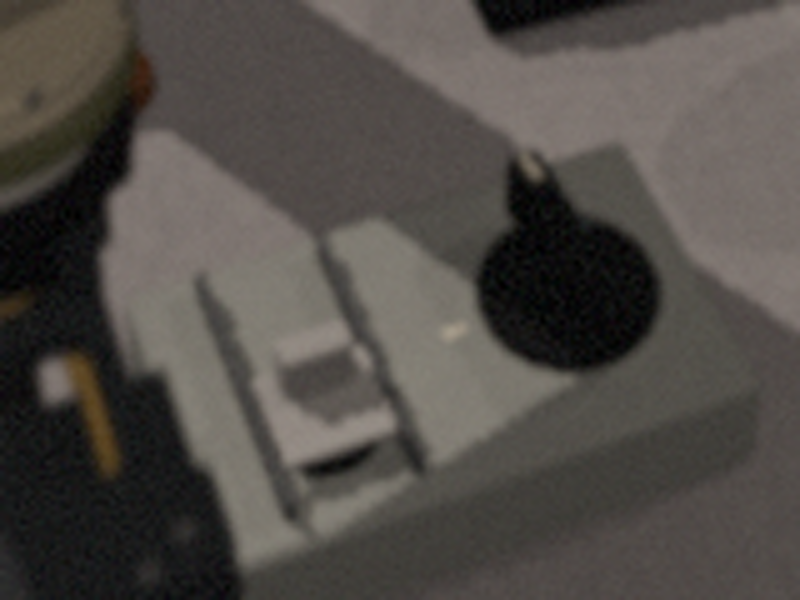

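View pics/z1t.png

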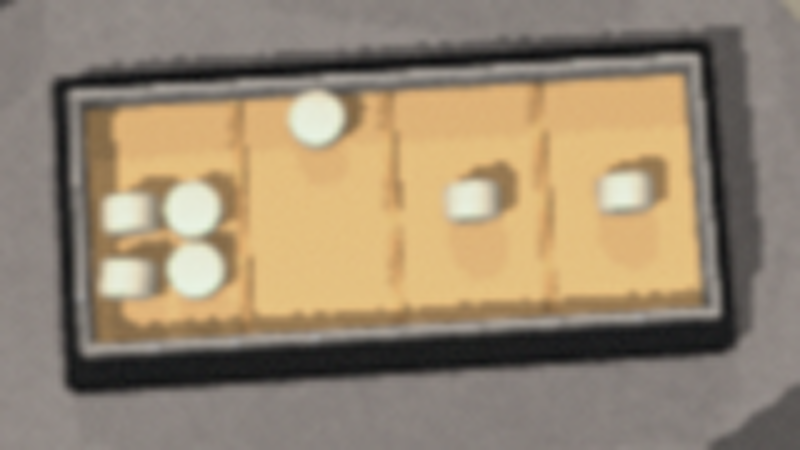

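View pics/z2_side.png

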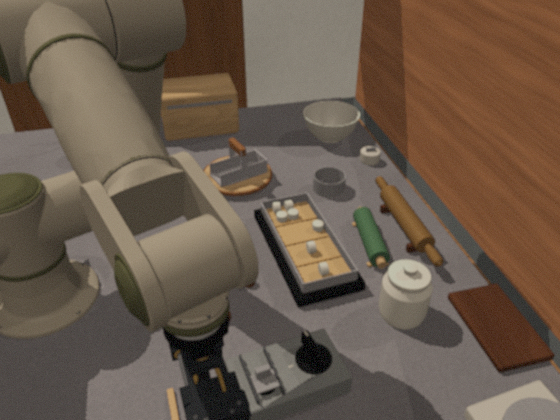

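View pics/z2_top.png

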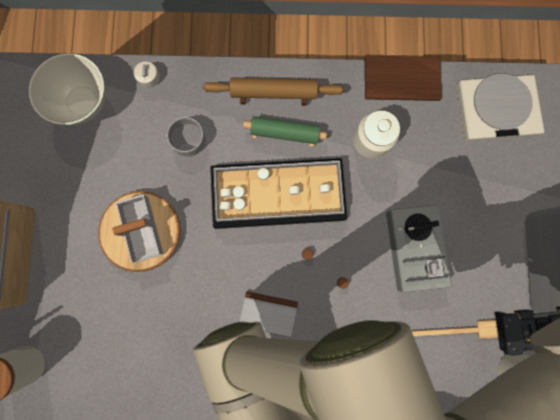

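The tab is shut and the isolator points to on. The seven pucks sit in fields 4/1/1/1, the empty shaker is on the turntable, and the bystanders haven't moved. Handing in.

```bash
python3 -c "
from plant import manip
print(manip.state()['qvel'].round(3)); print(manip.hand_in())"
```

```text
[-0.003  0.001 -0.002 -0.    -0.    -0.   ]
the job is handed in; nothing more can be done
None
```

I carried out every step in the order asked and handed the job in at about 53 s of robot time; hand-in gives no verdict.

- **Isolator:** I turned it on first, and the last picture shows it still pointing at the on mark.
- **Weights:** both white strays went into the shaker, making seven weights in all. Shaking put five in the first field and two in the second. I moved two by gripper, so the fields now hold 4, 1, 1 and 1. Four of the weights, including those in fields three and four, stand on their edges but were at rest.
- **Shaker:** it stands empty and released on the turntable, about 5 mm from the middle.
- **Lock tab and button:** the tab met its stop when slid aside (28 N), the button hit its bottom stop (30 N) and sprang back, and the tab was pushed back to its shut stop (about 10 N).
- **Bystanders and gripper:** the jar, pastry ring, mat roller and brown look-alikes had not visibly moved, and the gripper was clear of everything.

**Measurements that disagreed:** the tab's travel aside read about 40 mm instead of 42 mm, which still clears the 38 mm limit. While I was levelling the shaker, one weight shifted about 45 mm within its own field.

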